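# Take the worn roller out of the checkout's roller table

### The arm

A 6-joint arm with a two-finger parallel gripper is mounted at the origin on the work surface. World frame = base frame: x ahead of the robot, y to its left, z up, the work surface at z = 0. Lengths are in m, angles in rad, forces in N, time in s.
With the tool pointing down it reaches from about 0.25 to 0.725 m from the base axis. Payload 4 kg.
Tool frame: the origin (TCP) lies at the centre of the arm's flange, where the gripper is bolted on; the fingertips stand 173 mm ahead of it and the grasp point (between the pads) lies 155 mm ahead of it; x points along the fingers, z is the direction in which the jaws open and shut, and the axes are right-handed (so a half turn about x gives the same grasp; the last joint's range is limited). The gripper opens to 85 mm and grips with 20 to 120 N. Pads are 22 mm wide; open, the fingers measure 114 mm over their backs; the gripper's body (76 mm by 85 mm) begins 54 mm behind the grasp point. The pads swing forward as they close: fully open they stand 13 mm farther back than shut.
Start: joints at [1.292, 0.241, 0.005, 1.335, 0, 1.571], TCP at [0.138, 0.481, 0.405] pointing down, gripper open.
Joint ranges: [-2.72, 2.72], [-1.05, 1.87], [-1.09, 1.28], [-1.99, 2.15], [-1.42, 1.44], [-3.14, 3.14]. Speed limits (rad/s): [2.79, 2.79, 3.14, 3.14, 3.14, 3.14].

### API

Orientations are given as a unit quaternion [x, y, z, w].
In Python, from workcell import bot gives the robot as it stands.
- The arm moves only by the tool arm_command, never from a script. Its argument "moves" is one flat list of numbers, 7 for each row, row after row: the shift along the tool's x, y, z in m, then the turn, a rotation vector about the tool's x, y, z in rad, then the closure, from -1 (fully open) to 1 (shut). A call has 1 to 20 rows; each row shifts and turns the pose as measured when the row begins, along the tool's axes as they then stand; what a row does not reach is not made up. A row lasts 1/12 s, in which the tool goes at most 41.7 mm and 7.16 degrees, less where a joint would pass 70% of its speed; a pose out of reach is approached as far as the arm can. A call with a gripper value outside its range is refused whole. The fingers move at their own pace and stop on an object; the grip force is fixed at half the most. Time passes only in rows, so rows that do not move let the fingers close. It gives the time, the measured TCP pose, the force and the opening at its end, in the units of the state.
- bot.get_obs(): the state, without advancing time (a new reading comes with each control period).
- bot.camera(name): name is "side" or "top" or "wrist"; returns the picture (400x640x3 uint8, red, green, blue); there is no depth.
- bot.get_calibration(name): a dict with "mtx" (3x3 intrinsics, pixels), "world_from_camera" (4x4, takes a point from camera to world coordinates); the wrist camera has in their place "mount" (4x4, takes a point from camera to tool coordinates, whose origin is the TCP and whose axes are the tool frame's). Camera axes: x right, y up, looking along -z (the intrinsics and any distortion apply to the point x, -y, -z); pixel columns grow to the right and rows downward; lengths in m; the calibration is good to about 2 mm. A picture is of the moment at which its call begins: read the wrist's pose just before it. get_calibration takes no time and is no camera call.
- bot.job_done(): hands the job in, once; it reports no verdict.
The state is a dict: "clock": time; "joint_pos": joint angles; "joint_vel": joint speeds; "tau": joint torques, N m; "eef_pos": TCP position; "tool_rot": TCP orientation; "ft_force": force on the tool from outside, world axes, zero at the start; "ft_torque": the same for the moment, N m; "grip_width": finger opening in m.
Only numpy, scipy, OpenCV 4.12 (cv2) and the standard library are available. Lean on these libraries where they do the work, as an engineer would, in place of code of your own. Each camera call takes 0.05 s, during which the arm holds its last target.

### The job

One of the three lift-out rollers of the small roller table on the counter is worn thin in its middle. First flip the toggle switch on the drive box to its other side to stop the drive, then take the forked key out of its wooden block and use it to push the worn roller's sprung axle end in, towards the roller, and lift that end up out of its hole so that it rests on top of the side rail. Put the key back in its slot, then lift the worn roller out and lay it gently, flat, in the steel parts tray; leave the other rollers and everything else on the counter where they are.

Things in the scene. Friction and masses are not known exactly. Their poses are not given: they have to be found in the camera images.
- roller_table: Fixed roller table, 330 mm long, aluminium side rails whose tops are 105 mm above the counter. Origin on the counter under the centre of the middle of three lift-out bays; x runs along the track away from the robot, y across it to the left. Rollers lie along y, axles 85 mm up, in bays at x = -80, 0, +80 mm. At x = 165 mm a fixed rubber drive roller, 48 mm diameter.
- sprung_rail (a point): On the top inner edge of the right rail (the sprung ends' side), at the middle bay: y = -103 mm of the table. Rail web 4 mm thick with 10.5 mm square axle holes, lower edges 24 mm below this edge; flat top flange 25 mm wide, turned outwards.
- plain_rail (a point): The same point on the left rail (y = +81 mm of the table), which takes the fixed axle ends. Outside it stands the grey drive box, 130 (x) x 62 (y) mm, centred at x 0, y 141 mm of the table, top 76 mm up.
- drive_switch (a joint): Steel toggle bat on the drive box, pivot at x = -30, y = 141, z = 80 mm of the roller table. 0 = drive on (bat leans 0.35 rad towards the table's -x, the robot side), 0.7 rad = off (leans to +x). An over-centre spring snaps it either way past 0.35 rad; about 2.5 N at the tip.
- switch_bat (a point): Centre of the bat's 15 mm ball tip, 41 mm from the pivot; the stem is 9 mm thick.
- worn_mid (a point): Centre of the worn grey roller, on its axis; y along it, sprung end at -y. Tube 150 mm long, 38 mm diameter, worn to a 27 mm waist over the middle 60 mm (sound rollers are straight); 212 mm long over its axles. 0.3 to 0.5 kg with axles.
- worn_pin (a point): Root of the worn roller's fixed axle pin, on its axis 81 mm from worn_mid towards +y: inward of it a 14 mm shoulder that meets the left rail's inner face; outward an 8 mm pin 18 mm long through the rail's hole, under the flange. With the sprung end up it can tilt 15 degrees in the hole, and comes out when the roller is shifted 20 mm towards the sprung side.
- worn_neck (a point): Centre of the neck of the worn roller's sprung end, 97.5 mm from worn_mid towards -y; moves with the axle. From the rail inwards: 8 mm pin, 10 mm long past the rail's inner face; neck 14 mm diameter, 11 mm long, its shoulder against the rail; collar 30 mm diameter, 3 mm thick; 14 mm bare axle to the tube. The fork goes over the neck and pushes the collar towards the tube.
- worn_roller_axle (a joint): How far the sprung axle is pushed into the worn roller, 0 (out) to 13.8 mm (fully in), in m. Spring 4 N at 0 rising to 9.5 N. Beyond 10 mm the pin is clear of its hole.
- key_handle (a point): Centre of the forked key's upright black handle, 28 (x) x 20 (y) x 60 (z) mm, 105 mm above the key's underside; grip it across y. The key stands upright, 135 mm tall, 0.13 to 0.21 kg. Below the handle a flat steel shank 18 mm wide (x), 5 mm thick (y), carries two level tines reaching from x = +9 to +35 mm.
- key_mouth (a point): Where a neck's centre lies when fully in the key's mouth: 16 mm in front (+x) of the handle's axis and 87 mm below key_handle. The mouth opens to +x, 18 mm high between a lower tine 9 mm thick (its underside is the foot) and an upper tine 10 mm thick.
- block_slot (a point): On the floor of the key's slot in the fixed wooden block (124 x 48 x 60 mm; a driver and a hex key stand at its +x end), straight under the handle's axis when the key is home; 12 mm above the counter. Slot 9 mm wide (y), from x = -15 to +36 mm of this point, flared at its mouth 60 mm above the counter. The key's x is the block's x.
- parts_tray_in (a point): Centre of the inner floor of the fixed dark steel tray, 280 (x) x 140 (y) x 28 mm outside, walls and floor 5 mm.
- roller_a_mid (a point): Centre of a sound straight roller (38 mm diameter), same axle ends as the worn one; leave it in its bay.
- roller_b_mid (a point): Centre of the other sound roller; leave it in its bay.
- clear_bottle: Bystander: standing bottle, 72 mm diameter, 250 mm tall; origin under its centre.
- drink_can: Bystander: standing plain can, 66 mm diameter, 115 mm tall; origin under its centre.
- carton: Bystander: cardboard carton 90 x 130 x 60 mm; origin under its centre.
- screwdriver: Bystander: screwdriver lying on the counter, 190 mm long along its x.
- till_roll: Bystander: white till roll standing on end, 74 mm diameter, 58 mm tall; origin under its centre.
There are look-alikes about, which are no part of the job. What is shaped like the part that bears key_handle but purple or turquoise is not meant.

How it is judged:
By the outcome, as a careful person would: the job done as asked, in the order asked, and still so for the second after the job is handed in, with the robot touching nothing.
It also fails if it takes over 72 s, if anything falls off the work surface, if the arm or the gripper's body presses on something with over 40 N, if the wrist force passes 120 N, or if a joint passes its speed limit or range.

## Working session

There is one attempt and no reset: what is moved stays moved. The work goes in short steps, Python scripts to look and compute and a tool call to move; the robot and the scene stay as the last step left them, time stands still between calls to the robot, and variables do not carry over. Pictures are saved under pics/ and viewed, and the job is handed in when it is done.

Besides the shell and the picture viewer there is one more tool, called after "Request:" as name(argument=value, ...) on one line, values as JSON. arm_command: Moves the arm, as the interface text tells. Its arguments: {"type":"object","properties":{"moves":{"type":"array"}},"required":["moves"]}

```bash
ls -la; mkdir -p pics; python3 - <<'E'
from workcell import bot
import cv2
o=bot.get_obs(); print(o)
for n in ("side","top","wrist"):
    im=bot.camera(n); cv2.imwrite(f"pics/{n}0.png",im[:,:,::-1])
    print(n,bot.get_calibration(n))
E
```

```text
total 12
drwxr-xr-x  3 agent agent 4096 Dec  7 15:59 .
drwxr-xr-x 23 root  root  4096 Dec  7 15:59 ..
drwxr-xr-x  2 agent agent 4096 Dec  7 15:59 pics
{'clock': 0.0, 'joint_pos': array([ 1.29199229e+00,  2.41409221e-01,  3.71475960e-03,  1.33519793e+00,
       -1.06989293e-05,  1.57078660e+00]), 'joint_vel': array([ 7.80854958e-04, -3.25588622e-06, -1.53765567e-03, -1.66025426e-04,
       -1.32417576e-04,  1.48310978e-04]), 'tau': array([ 9.09293904e-04, -3.72314930e+01,  2.52409351e+01,  1.68378308e-02,
        8.20822152e-05,  7.15101898e-07]), 'eef_pos': array([0.13752931, 0.48043004, 0.40381084]), 'tool_rot': array([-0.42612581,  0.5652122 ,  0.42522753,  0.56403326]), 'ft_force': array([-0.86524012,  0.06084194, -1.26896654]), 'ft_torque': array([-0.06602733, -0.01563764,  0.03831137]), 'grip_width': 0.08570693126710326}
side {'mtx': array([[506.02714865,   0.        , 322.06965826],
       [  0.        , 506.02714865, 198.7395866 ],
       [  0.        ,   0.        ,   1.        ]]), 'world_from_camera': array([[ 0.84645116,  0.38958871, -0.36296154, -0.03526101],
       [-0.5
[... 426 characters left out ...]
   [-0.99972053,  0.01998396, -0.01262912, -0.04901967],
       [-0.00968192,  0.1412479 ,  0.98992691,  1.24390831],
       [ 0.        ,  0.        ,  0.        ,  1.        ]])}
wrist {'mtx': array([[334.70345217,   0.        , 320.72873695],
       [  0.        , 334.70345217, 202.11013956],
       [  0.        ,   0.        ,   1.        ]]), 'mount': array([[ 8.66374572e-04,  3.10339881e-01, -9.50625272e-01,
         3.14874989e-02],
       [ 4.39789037e-04,  9.50625419e-01,  3.10340329e-01,
         7.93712444e-02],
       [ 9.99999528e-01, -6.86945543e-04,  6.87113613e-04,
        -1.98043574e-04],
       [ 0.00000000e+00,  0.00000000e+00,  0.00000000e+00,
         1.00000000e+00]])}
```

View pics/side0.png

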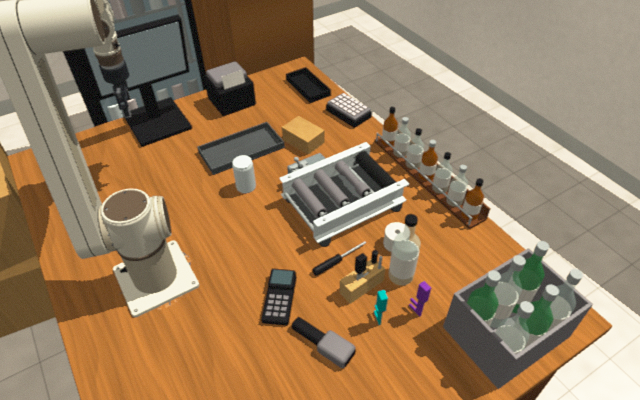

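View pics/top0.png

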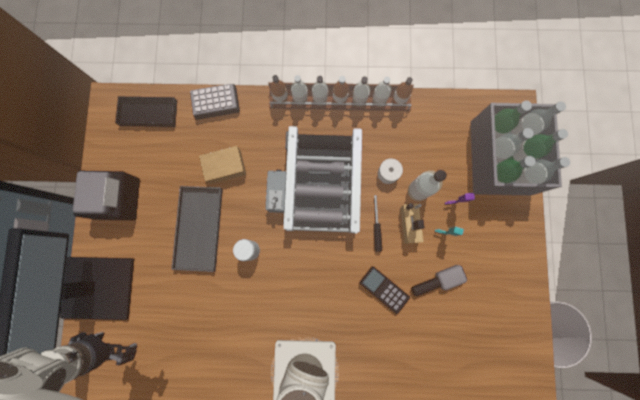

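View pics/wrist0.png

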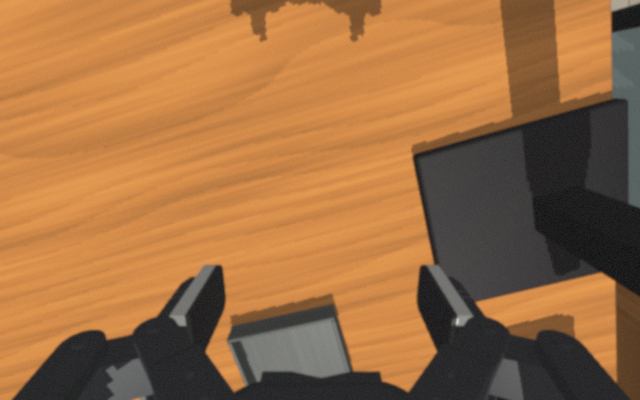

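```bash
cat > h.py <<'E'
import numpy as np, cv2
from workcell import bot
from scipy.spatial.transform import Rotation as R
CAL={n:bot.get_calibration(n) for n in ("side","top","wrist")}
def wfc(name,obs=None):
    if name!="wrist": return CAL[name]["world_from_camera"]
    T=np.eye(4); T[:3,:3]=R.from_quat(obs["tool_rot"]).as_matrix(); T[:3,3]=obs["eef_pos"]
    return T@CAL["wrist"]["mount"]
def ray(name,u,v,obs=None):
    K=CAL[name]["mtx"]; T=wfc(name,obs)
    d=np.array([(u-K[0,2])/K[0,0],-(v-K[1,2])/K[1,1],-1.]); d=T[:3,:3]@d
    return T[:3,3],d/np.linalg.norm(d)
def plane(name,u,v,z,obs=None):
    o,d=ray(name,u,v,obs); return o+d*(z-o[2])/d[2]
def tri(*rs):
    A=np.zeros((3,3));b=np.zeros(3)
    for o,d in rs:
        P=np.eye(3)-np.outer(d,d);A+=P;b+=P@o
    p=np.linalg.solve(A,b)
    return p,[np.linalg.norm((np.eye(3)-np.outer(d,d))@(p-o)) for o,d in rs]
def proj(name,p,obs=None):
    K=CAL[name]["mtx"];T=wfc(name,obs)
    c=T[:3,:3].T@(np.array(p)-T[:3,3]); return np.array([K[0,0]*c[0]/-c[2]+K[0,2],-K[1,1]*c[1]/-c[2]+K[1,2]])
def shot(name,tag,crop=None,s=1):
    obs=bot.get_obs(); im=bot.camera(name)[:,:,::-1].copy(); cv2.imwrite(f"pics/{tag}_raw.png",im)
    np.save(f"pics/{tag}.npy",dict(eef_pos=obs["eef_pos"],tool_rot=obs["tool_rot"]),allow_pickle=True)
    save(im,tag,crop,s); return obs,im
def save(im,tag,crop=None,s=1):
    if crop: x0,y0,x1,y1=crop; im=im[y0:y1,x0:x1]
    im=cv2.resize(im,None,fx=s,fy=s,interpolation=cv2.INTER_CUBIC); cv2.imwrite(f"pics/{tag}.png",im)
def obsof(tag): return np.load(f"pics/{tag}.npy",allow_pickle=True).item()
E
python3 - <<'E'
from h import *
save(cv2.imread("pics/side0.png"),"side0a",(265,130,425,250),5)
save(cv2.imread("pics/side0.png"),"side0b",(300,200,460,320),5)
save(cv2.imread("pics/top0.png"),"top0a",(260,115,420,235),5)
save(cv2.imread("pics/top0.png"),"top0b",(360,150,500,255),5)
E
```

```text
(no output)
```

View pics/side0a.png

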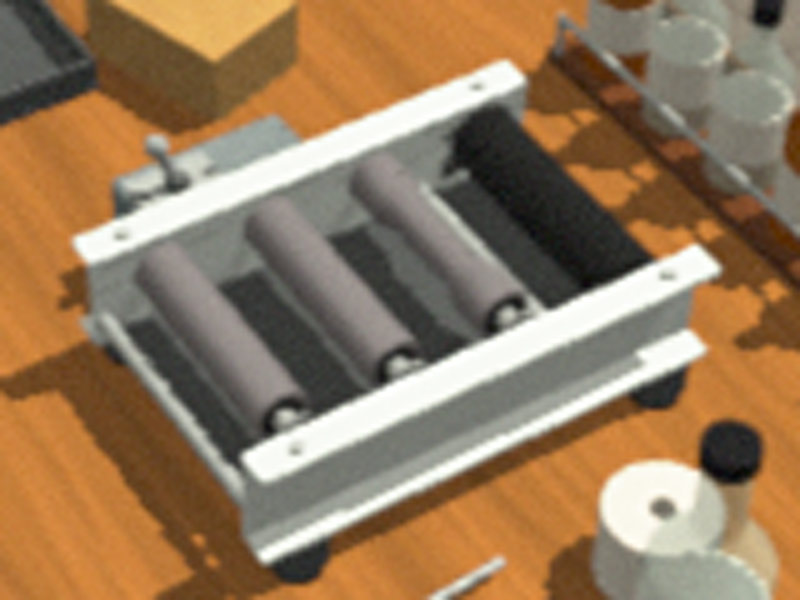

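View pics/side0b.png

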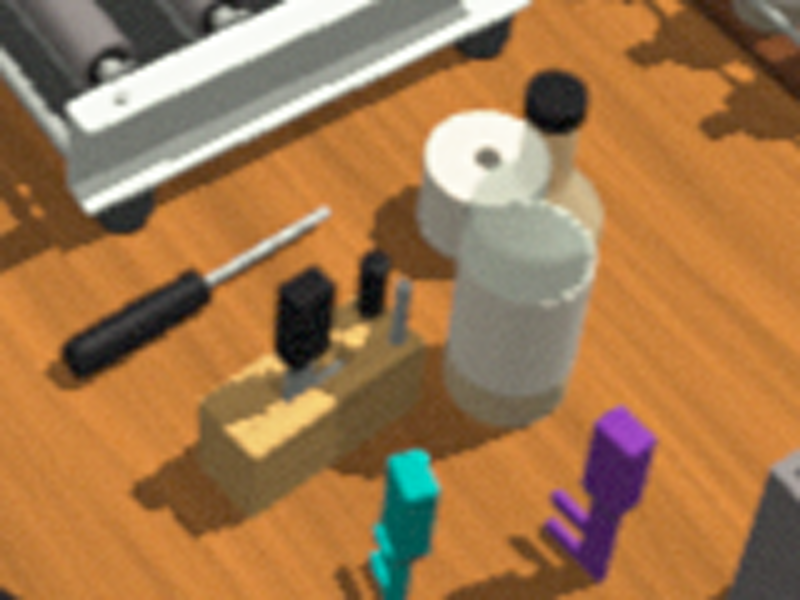

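View pics/top0a.png

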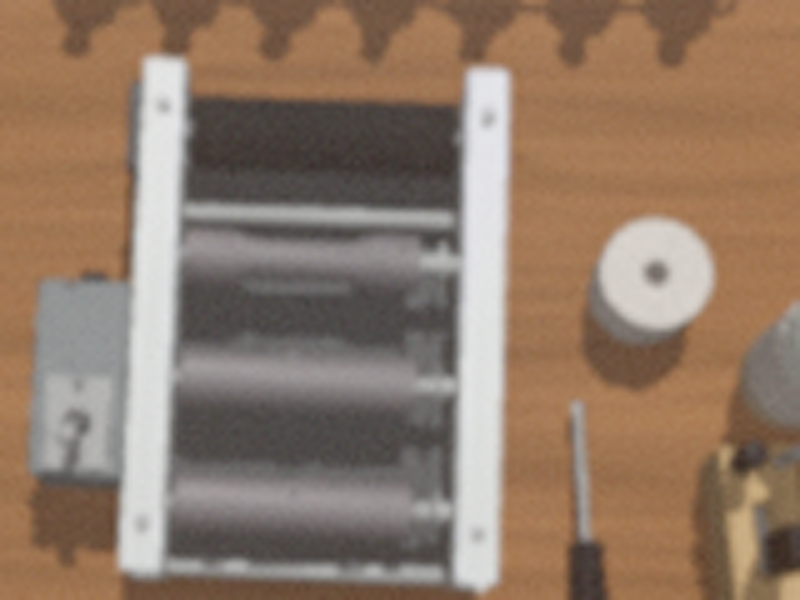

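View pics/top0b.png

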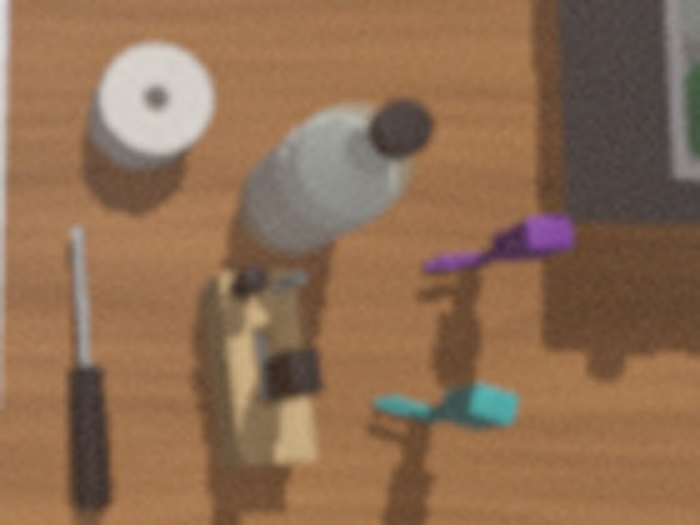

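```bash
python3 - <<'E'
from h import *
def t(u,v,z,off=(260,115),s=5): return plane("top",off[0]+(u+.5)/s-.5,off[1]+(v+.5)/s-.5,z).round(4)
print("L in", t(185,60,.105),t(163,575,.105),"L out",t(145,58,.105),t(120,573,.105))
print("R in", t(467,68,.105),t(452,584,.105),"R out",t(510,68,.105),t(495,590,.105))
print("worn mid top", t(300,255,.099)) 
print("necks x", t(437,262,.092),t(430,385,.092),t(430,510,.092))
print("bat",t(75,425,.12))
def s(u,v,z,off=(265,130),k=5): return plane("side",off[0]+(u+.5)/k-.5,off[1]+(v+.5)/k-.5,z).round(4)
print("side bat",s(157,145,.1185)); 
print("side R rail outer", s(250,470,.105),s(720,270,.105),"in",s(243,456,.105),s(703,245,.105),"L rail",s(75,240,.105),s(520,62,.105))
# bat tri
print(tri(ray("top",260+75/5,115+425/5),ray("side",265+157/5,130+145/5)))
# handle top: top crop b (360,150), side b (300,200)
print("handle top", tri(ray("top",360+293/5,150+372/5),ray("side",300+308/5,200+283/5)))
print(plane("top",360+293/5,150+372/5,.147),plane("side",300+308/5,200+283/5,.147))
# tray
E
```

```text
L in [0.7811 0.0426 0.105 ] [0.4484 0.0462 0.105 ] L out [0.782  0.0685 0.105 ] [0.4491 0.073  0.105 ]
R in [ 0.7791 -0.1395  0.105 ] [ 0.4466 -0.133   0.105 ] R out [ 0.7796 -0.1672  0.105 ] [ 0.4434 -0.1596  0.105 ]
worn mid top [ 0.655  -0.0344  0.099 ]
necks x [ 0.6538 -0.1224  0.092 ] [ 0.5735 -0.1188  0.092 ] [ 0.4937 -0.1197  0.092 ]
bat [0.5392 0.1025 0.12  ]
side bat [0.5338 0.1055 0.1185]
side R rail outer [ 0.4463 -0.1505  0.105 ] [ 0.7766 -0.1677  0.105 ] in [ 0.4484 -0.1393  0.105 ] [ 0.7816 -0.1447  0.105 ] L rail [0.453  0.0697 0.105 ] [0.7884 0.0595 0.105 ]
(array([0.53605152, 0.10231471, 0.11856001]), [np.float64(0.002278723335120412), np.float64(0.0022787233351202964)])
handle top (array([ 0.47275331, -0.33789421,  0.13888668]), [np.float64(0.0032883464858181116), np.float64(0.003288346485818198)])
[ 0.46906507 -0.33427104  0.147     ] [ 0.47210243 -0.3436506   0.147     ]
```

```bash
cat >> h.py <<'E'
def mv(dw,yaw=0.0):
    """world shift -> tool shift; yaw about world z -> tool rotvec (tool x down => -x)"""
    M=R.from_quat(bot.get_obs()["tool_rot"]).as_matrix()
    return M.T@np.array(dw), M.T@np.array([0,0,yaw])
def st():
    o=bot.get_obs(); M=R.from_quat(o["tool_rot"]).as_matrix()
    print("t",round(o["clock"],2),"eef",o["eef_pos"].round(4),"q",o["joint_pos"].round(3),"F",o["ft_force"].round(1),"T",o["ft_torque"].round(2),"w",round(o["grip_width"],4)); print("tool axes cols\n",M.round(4)); return o,M
E
python3 - <<'E'
from h import *
st()
def tp(u,v,z): return plane("top",u,v,z).round(4)
# tray corners outer rim z=.028 from top pic; bottle base, can, till roll
print("tray",[tp(u,v,.028) for u,v in ((180,188),(222,188),(213,273),(175,271))])
print("bottle base side", plane("side",402,283,0), "till", plane("side",397,250,0))
print("turq", plane("side",381,326,0))
print("purple", plane("side",419,316,0))
E
```

```text
t 0.15 eef [0.1375 0.4805 0.404 ] q [1.292 0.241 0.004 1.335 0.    1.571] F [-0.6  0.4 -0.7] T [ 0.03 -0.03 -0.02] w 0.0855
tool axes cols
 [[-5.000e-04 -9.614e-01  2.752e-01]
 [-1.600e-03  2.752e-01  9.614e-01]
 [-1.000e+00  0.000e+00 -1.600e-03]]
tray [array([0.5858, 0.4362, 0.028 ]), array([0.5886, 0.2941, 0.028 ]), array([0.3064, 0.3069, 0.028 ]), array([0.3101, 0.4319, 0.028 ])]
bottle base side [ 0.58533099 -0.39508088  0.        ] till [ 0.64616345 -0.29421609  0.        ]
turq [ 4.53460173e-01 -4.72363992e-01 -2.22044605e-16]
purple [ 0.55796873 -0.50302266  0.        ]
```

Request:
arm_command(moves=[-0.0027, -0.0315, -0.0203, 0, 0, 0, -1, -0.0027, -0.0315, -0.0203, 0, 0, 0, -1, -0.0027, -0.0315, -0.0203, 0, 0, 0, -1, -0.0027, -0.0315, -0.0203, 0, 0, 0, -1, -0.0027, -0.0315, -0.0203, 0, 0, 0, -1, -0.0027, -0.0315, -0.0203, 0, 0, 0, -1, -0.0027, -0.0315, -0.0203, 0, 0, 0, -1, -0.0027, -0.0315, -0.0203, 0, 0, 0, -1, -0.0027, -0.0315, -0.0203, 0, 0, 0, -1, -0.0027, -0.0315, -0.0203, 0, 0, 0, -1, -0.0027, -0.0315, -0.0203, 0, 0, 0, -1, -0.0027, -0.0315, -0.0203, 0, 0, 0, -1, -0.0027, -0.0315, -0.0203, 0, 0, 0, -1, -0.0027, -0.0315, -0.0203, 0, 0, 0, -1, -0.0027, -0.0315, -0.0203, 0, 0, 0, -1, -0.0027, -0.0315, -0.0203, 0, 0, 0, -1, -0.0027, -0.0315, -0.0203, 0, 0, 0, -1, 0, 0, 0, -0.09, 0, 0, 1, 0, 0, 0, -0.09, 0, 0, 1, 0, 0, 0, -0.08, 0, 0, 1])

```text
clock: 1.82
eef_pos: [0.578, -0.0221, 0.4422]
tool_rot: [-0.498, 0.505, 0.5, 0.497]
ft_force: [0.1, 0.3, -0.4]
grip_width: 0.0517
```

```bash
python3 - <<'E'
from h import *
st()
shot("wrist","w1")
E
```

```text
t 1.82 eef [ 0.578  -0.0221  0.4422] q [-0.037  0.395  0.317  1.503 -0.006 -0.033] F [ 0.1  0.3 -0.4] T [ 0.06 -0.02  0.03] w 0.0517
tool axes cols
 [[-0.0097 -0.9999  0.0039]
 [-0.0057  0.0039  1.    ]
 [-0.9999  0.0097 -0.0058]]
```

View pics/w1.png

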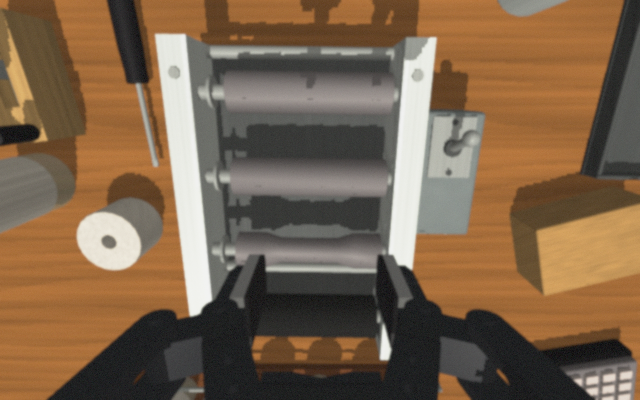

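```bash
python3 - <<'E'
from h import *
im=cv2.imread("pics/w1_raw.png")
save(im,"w1a",(150,150,310,270),5)
save(im,"w1b",(340,60,500,180),5)
save(im,"w1c",(370,180,450,280),6)
E
```

```text
(no output)
```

View pics/w1a.png

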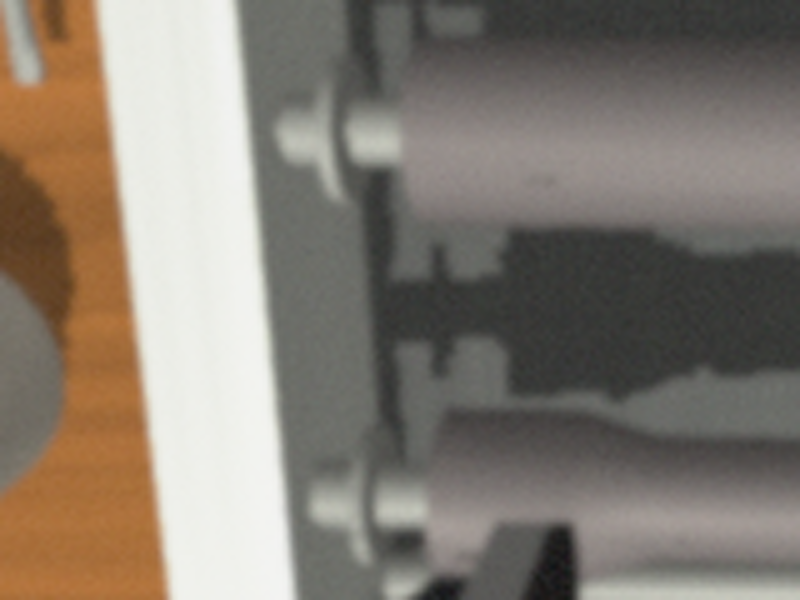

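View pics/w1b.png

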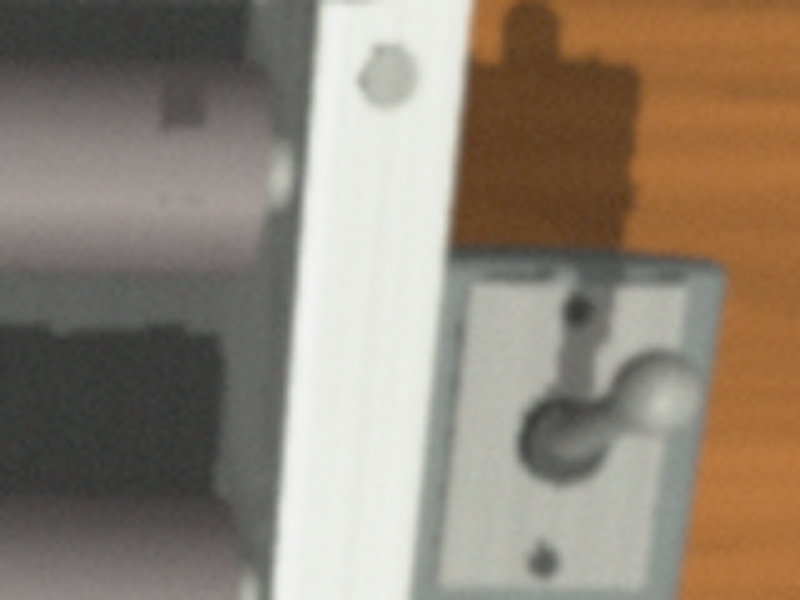

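```bash
python3 - <<'E'
from h import *
o=obsof("w1")
def w(u,v,z,off,s=5): return plane("wrist",off[0]+(u+.5)/s-.5,off[1]+(v+.5)/s-.5,z,o).round(4)
A=(150,150);B=(340,60)
r=lambda u,v,off,s=5: ray("wrist",off[0]+(u+.5)/s-.5,off[1]+(v+.5)/s-.5,o)
ball=r(655,392,B)
print("ball z.1185",w(655,392,.1185,B)); print("tri", tri(ball,ray("side",265+157/5,130+145/5)),tri(ball,ray("top",260+75/5,115+425/5)))
print("Rin edge",w(240,0,.105,A),w(298,595,.105,A)," Lin",w(318,0,.105,B),w(273,595,.105,B))
print("Lscrew",w(387,77,.105,B))
print("worn collar face/neck: neck",w(330,500,.085,A),"tube end",w(430,510,.085,A))
print("mid neck",w(293,133,.085,A),"tube end",w(403,130,.085,A))
print("worn neck hi pt",w(330,500,.092,A), "plain tube end",)
# full-image Rin edge
im=cv2.imread("pics/w1_raw.png")
for zz in(.105,):
  pass
g=im.min(axis=2).astype(float)
ptsR=[];ptsL=[]
for v in range(45,240,5):
    row=cv2.GaussianBlur(g[v:v+1],(5,1),0)[0]
    d=np.diff(row)
    # right rail inner edge: bright -> dark going right, u 185..225
    a=185+np.argmin(d[185:225]); ptsR.append((a+.5,v))
    b=385+np.argmax(d[385:410]); ptsL.append((b+.5,v))
for n,pt in(("R",ptsR),("L",ptsL)):
    P=np.array([plane("wrist",u,v,.105,o)[:2] for u,v in pt])
    f=np.polyfit(P[:,0],P[:,1],1); e=P[:,1]-np.polyval(f,P[:,0]); k=abs(e)<.003
    f=np.polyfit(P[k,0],P[k,1],1); print(n,"slope",f[0],"y at .573",np.polyval(f,.573),k.sum(),e[k].std())
E
```

```text
ball z.1185 [0.5328 0.1051 0.1185]
tri (array([0.53371839, 0.10485723, 0.1174968 ]), [np.float64(0.0010122526549049453), np.float64(0.0010122526549048157)]) (array([0.53358776, 0.09922843, 0.13287864]), [np.float64(0.002464003363984576), np.float64(0.0024640033639843667)])
Rin edge [ 0.5443 -0.1373  0.105 ] [ 0.6664 -0.1393  0.105 ]  Lin [0.4687 0.0456 0.105 ] [0.5719 0.0444 0.105 ]
Lscrew [0.4809 0.0582 0.105 ]
worn collar face/neck: neck [ 0.6545 -0.1377  0.085 ] tube end [ 0.6569 -0.1164  0.085 ]
mid neck [ 0.5739 -0.1372  0.085 ] tube end [ 0.5733 -0.1151  0.085 ]
worn neck hi pt [ 0.6512 -0.1353  0.092 ] plain tube end
R slope -0.014810129450381807 y at .573 -0.13856485995102222 39 0.0002286864194299714
L slope -0.016074595106688808 y at .573 0.04424986410519606 39 0.00027933698636496083
```

```bash
cat >> h.py <<'E'
def plan(*pts,zdir=np.pi/2,tiltx=0.0):
    """pts: grasp-point targets (world). tool z horizontal along angle zdir. prints tool-frame deltas AFTER orienting."""
    o=bot.get_obs(); M=R.from_quat(o["tool_rot"]).as_matrix()
    z=np.array([np.cos(zdir),np.sin(zdir),0]); x=np.array([0,0,-1.]); D=np.c_[x,np.cross(z,x),z]
    if tiltx: D=R.from_rotvec(np.array([tiltx,0,0])).as_matrix()@D
    rv=R.from_matrix(M.T@D).as_rotvec(); print("rot",rv.round(4))
    p=o["eef_pos"].copy(); g=p+M[:,0]*.155; print("grasp now",g.round(4))
    for t in pts:
        e=np.array(t)-D[:,0]*.155; print("to",t,"d_tool",(D.T@(e-p)).round(4)); p=e
E
python3 - <<'E'
from h import *
plan((.500,.105,.20),(.500,.105,.123),(.540,.105,.123))
E
```

```text
rot [-0.0013 -0.0058 -0.0102]
grasp now [ 0.5762 -0.0228  0.287 ]
to (0.5, 0.105, 0.2) d_tool [0.087  0.0778 0.1269]
to (0.5, 0.105, 0.123) d_tool [0.077 0.    0.   ]
to (0.54, 0.105, 0.123) d_tool [ 0.   -0.04  0.  ]
```

Request:
arm_command(moves=[0.01, 0.0156, 0.0254, 0, -0.0058, -0.0102, 1, 0.01, 0.0156, 0.0254, 0, 0, 0, 1, 0.01, 0.0156, 0.0254, 0, 0, 0, 1, 0.01, 0.0156, 0.0254, 0, 0, 0, 1, 0.01, 0.0156, 0.0254, 0, 0, 0, 1, 0.03, 0, 0, 0, 0, 0, 1, 0.03, 0, 0, 0, 0, 0, 1, 0.02, 0, 0, 0, 0, 0, 1, 0, 0, 0, 0, 0, 0, 1])

```text
clock: 2.62
eef_pos: [0.4959, 0.1111, 0.3061]
tool_rot: [-0.496, 0.504, 0.495, 0.505]
ft_force: [-2.1, -0.5, 0.0]
grip_width: 0.0002
```

```bash
python3 - <<'E'
from h import *
st()
plan((.500,.105,.123),(.542,.105,.123))
shot("wrist","w2")
E
```

```text
t 2.62 eef [0.4959 0.1111 0.3061] q [ 0.22   0.321 -0.152  1.096  0.     0.237] F [-2.1 -0.5  0. ] T [ 0.01  0.12 -0.01] w 0.0002
tool axes cols
 [[ 1.900e-03 -9.999e-01  1.720e-02]
 [ 9.000e-04  1.720e-02  9.999e-01]
 [-1.000e+00 -1.900e-03  9.000e-04]]
rot [-0.0172  0.0009  0.0019]
grasp now [0.4962 0.1112 0.1511]
to (0.5, 0.105, 0.123) d_tool [ 0.0281 -0.0041 -0.0061]
to (0.542, 0.105, 0.123) d_tool [ 0.    -0.042  0.   ]
```

View pics/w2.png

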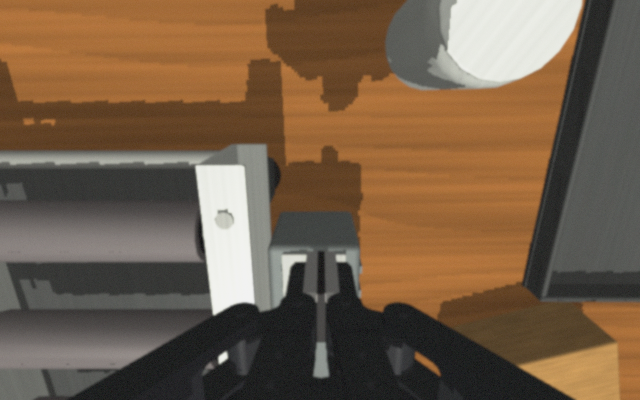

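Request:
arm_command(moves=[0.014, -0.002, -0.003, 0, 0, 0, 1, 0.014, -0.002, -0.003, 0, 0, 0, 1, 0, 0, 0, 0, 0, 0, 1, 0, -0.01, 0, 0, 0, 0, 1, 0, -0.01, 0, 0, 0, 0, 1, 0, -0.01, 0, 0, 0, 0, 1, 0, -0.01, 0, 0, 0, 0, 1, 0, -0.003, 0, 0, 0, 0, 1])

```text
clock: 3.33
eef_pos: [0.5437, 0.1043, 0.2908]
tool_rot: [-0.493, 0.504, 0.495, 0.507]
ft_force: [-11.5, -0.1, -2.2]
grip_width: -0.0002
```

```bash
python3 - <<'E'
from h import *
st()
shot("side","s2",(265,130,425,250),5)
E
```

```text
t 3.33 eef [0.5437 0.1043 0.2908] q [ 0.189  0.418 -0.05   1.101  0.004  0.212] F [-11.5  -0.1  -2.2] T [ 0.12  2.48 -0.01] w -0.0002
tool axes cols
 [[ 0.0015 -0.9997  0.0238]
 [ 0.0048  0.0238  0.9997]
 [-1.     -0.0014  0.0048]]
```

View pics/s2.png

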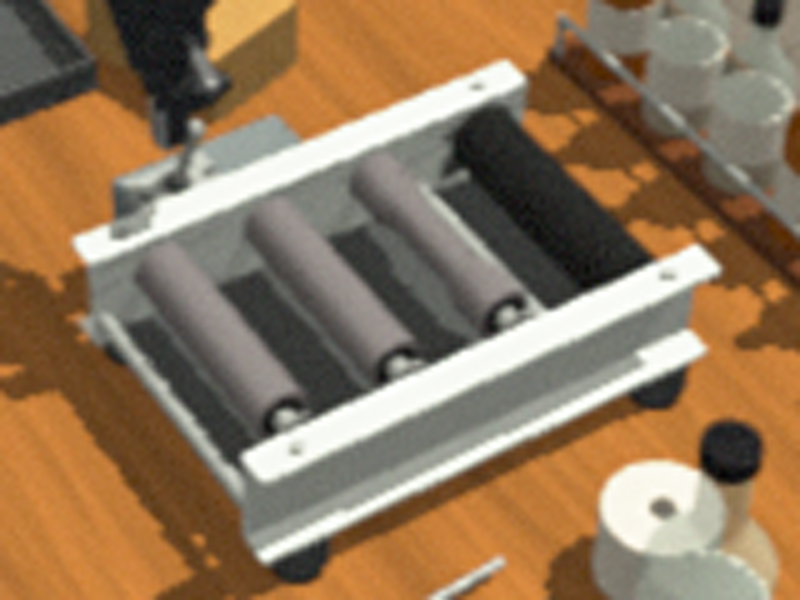

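Request:
arm_command(moves=[0, 0.015, 0, 0, 0, 0, 1, 0, 0.015, 0, 0, 0, 0, 1, -0.03, 0, 0, 0, 0, 0, 1, -0.03, 0, 0, 0, 0, 0, 1, -0.03, 0, 0, 0, 0, 0, 1, -0.03, 0, 0, 0, 0, 0, 1])

```text
clock: 3.88
eef_pos: [0.5087, 0.1033, 0.4146]
tool_rot: [-0.488, 0.511, 0.497, 0.504]
ft_force: [0.2, 0.6, -0.5]
grip_width: -0.0002
```

```bash
python3 - <<'E'
from h import *
st()
shot("wrist","w3")
E
```

```text
t 3.88 eef [0.5087 0.1033 0.4146] q [0.199 0.282 0.086 1.39  0.005 0.229] F [ 0.2  0.6 -0.5] T [-0.05 -0.05 -0.02] w -0.0002
tool axes cols
 [[-0.0165 -0.9994  0.0301]
 [ 0.0021  0.0301  0.9995]
 [-0.9999  0.0165  0.0016]]
```

View pics/w3.png

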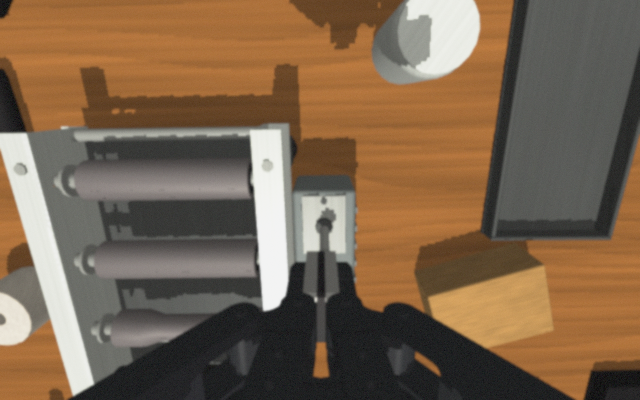

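Request:
arm_command(moves=[0, 0.0046, -0.0363, 0, 0, 0, -1, 0, 0.0046, -0.0363, 0, 0, 0, -1, 0, 0.0046, -0.0363, 0, 0, 0, -1, 0, 0.0046, -0.0363, 0, 0, 0, -1, 0, 0.0046, -0.0363, 0, 0, 0, -1, 0, 0.0046, -0.0363, 0, 0, 0, -1, 0, 0.0046, -0.0363, 0, 0, 0, -1, 0, 0.0046, -0.0363, 0, 0, 0, -1, 0, 0.0046, -0.0363, 0, 0, 0, -1, 0, 0.0046, -0.0363, 0, 0, 0, -1, 0, 0.0046, -0.0363, 0, 0, 0, -1, 0, 0.0046, -0.0363, 0, 0, 0, -1, 0, 0, 0, 0, 0, 0, -1])

```text
clock: 5.02
eef_pos: [0.4397, -0.3475, 0.4519]
tool_rot: [-0.505, 0.497, 0.478, 0.518]
ft_force: [0.5, -0.8, 0.5]
grip_width: 0.0856
```

```bash
python3 - <<'E'
from h import *
st()
shot("wrist","w4")
E
```

```text
t 5.02 eef [ 0.4397 -0.3475  0.4519] q [-0.675  0.33   0.248  1.447  0.025 -0.642] F [ 0.5 -0.8  0.5] T [0.03 0.07 0.04] w 0.0856
tool axes cols
 [[ 0.0485 -0.9983  0.0318]
 [-0.0065  0.0315  0.9995]
 [-0.9988 -0.0486 -0.005 ]]
```

View pics/w4.png

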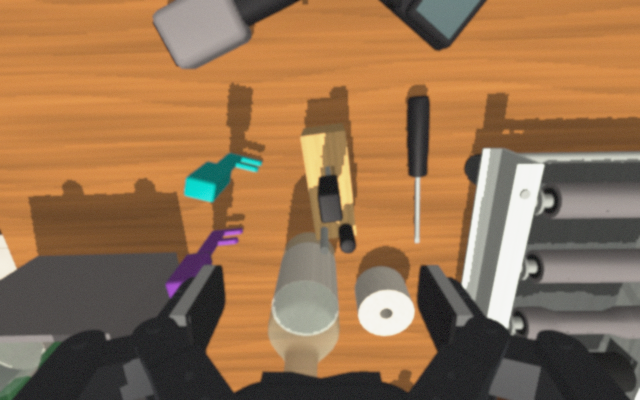

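```bash
python3 - <<'E'
from h import *
im=cv2.imread("pics/w4_raw.png")
save(im,"w4a",(270,120,390,260),5)
E
```

```text
(no output)
```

View pics/w4a.png

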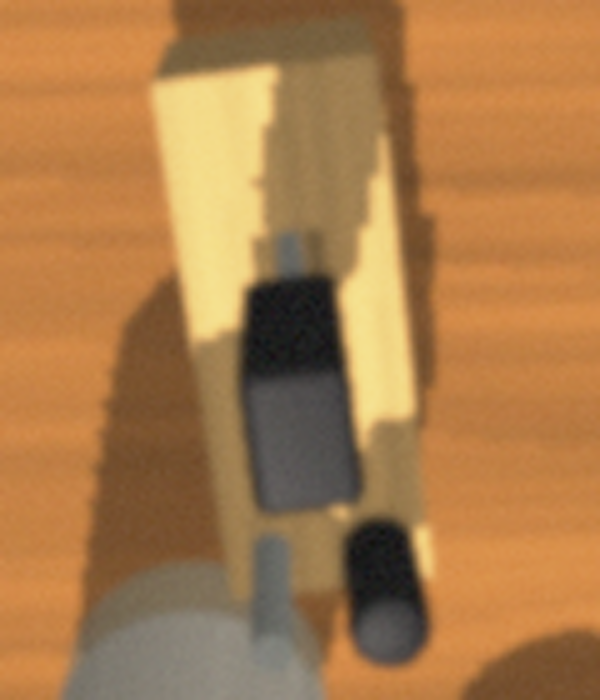

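```bash
python3 - <<'E'
from h import *
o=obsof("w4"); A=(270,120)
c=lambda u,v:(A[0]+(u+.5)/5-.5,A[1]+(v+.5)/5-.5)
w=lambda u,v,z: plane("wrist",*c(u,v),z,o).round(4)
H=[(245,380),(343,372),(358,498),(264,510)]
P=np.array([w(*h,.147) for h in H]); print(P, "ctr",P.mean(0)); 
d1=P[3]-P[0];d2=P[2]-P[1]; print("len",np.linalg.norm(d1),np.linalg.norm(d2),"wid",np.linalg.norm(P[1]-P[0]),np.linalg.norm(P[3]-P[2]),"ang",np.arctan2(d1[1],d1[0]),np.arctan2(d2[1],d2[0]))
print("wid ang",[np.arctan2(*(q[::-1][1:])) for q in (P[1]-P[0],P[2]-P[3])])
a,b=w(152,82,.06),w(232,600,.06); print("block L edge",a,b,"ang",np.arctan2(b[1]-a[1],b[0]-a[0]),np.linalg.norm(b-a))
a,b=w(378,62,.06),w(425,500,.06); print("block R edge",a,b,"ang",np.arctan2(b[1]-a[1],b[0]-a[0]))
hc=np.mean([ (lambda q:q)(c(*h)) for h in H],axis=0)
print("tri side", tri(ray("wrist",*hc,o),ray("side",300+308/5,200+283/5)))
print("tri top", tri(ray("wrist",*hc,o),ray("top",360+293/5,150+372/5)))
# bottle: hex key top
E
```

```text
[[ 0.4585 -0.3519  0.147 ]
 [ 0.4576 -0.3351  0.147 ]
 [ 0.4811 -0.3328  0.147 ]
 [ 0.483  -0.3493  0.147 ]] ctr [ 0.47005  -0.342275  0.147   ]
len 0.02463757293241358 0.023612284938141864 wid 0.016824089871371923 0.016609033686521328 ang 0.10572673669860515 0.09756161810402658
wid ang [np.float64(1.6243165952542125), np.float64(1.6854428885075465)]
block L edge [ 0.422  -0.3714  0.06  ] [ 0.5453 -0.3589  0.06  ] ang 0.10103356533283789 0.1239319974824904
block R edge [ 0.4193 -0.3235  0.06  ] [ 0.5206 -0.3131  0.06  ] ang 0.10230691097819573
tri side (array([ 0.47200896, -0.34236979,  0.14464125]), [np.float64(0.0011117347179190062), np.float64(0.0011117347179190678)])
tri top (array([ 0.47215086, -0.33980352,  0.13548626]), [np.float64(0.003186296463660483), np.float64(0.003186296463660489)])
```

```bash
python3 - <<'E'
from h import *
plan((.4705,-.3422,.20),(.4705,-.3422,.119),zdir=np.pi/2+.101)
E
```

```text
rot [-0.1314 -0.0065  0.0493]
grasp now [ 0.4478 -0.3462  0.2976]
to (0.4705, -0.3422, 0.2) d_tool [ 0.0974 -0.0305  0.0002]
to (0.4705, -0.3422, 0.119) d_tool [0.081 0.    0.   ]
```

Request:
arm_command(moves=[0, 0, 0, -0.066, -0.003, 0.025, -1, 0, 0, 0, -0.066, -0.003, 0.025, -1, 0.024, -0.0075, 0, 0, 0, 0, -1, 0.024, -0.0075, 0, 0, 0, 0, -1, 0.024, -0.0075, 0, 0, 0, 0, -1, 0.024, -0.0075, 0, 0, 0, 0, -1, 0, 0, 0, 0, 0, 0, -1])

```text
clock: 5.65
eef_pos: [0.4721, -0.3389, 0.367]
tool_rot: [0.531, -0.472, -0.52, -0.474]
ft_force: [-1.6, 0.4, -0.7]
grip_width: 0.0857
```

```bash
python3 - <<'E'
from h import *
st()
shot("wrist","w5")
plan((.4705,-.3422,.119),zdir=np.pi/2+.101)
E
```

```text
t 5.65 eef [ 0.4721 -0.3389  0.367 ] q [-6.230e-01  4.120e-01  1.480e-01  1.291e+00  1.000e-03 -7.280e-01] F [-1.6  0.4 -0.7] T [ 0.09  0.05 -0.07] w 0.0857
tool axes cols
 [[ 0.0137 -0.9944 -0.1047]
 [-0.009  -0.1048  0.9945]
 [-0.9999 -0.0126 -0.0104]]
rot [ 0.0041 -0.0124  0.0145]
grasp now [ 0.4745 -0.3409  0.2147]
to (0.4705, -0.3422, 0.119) d_tool [ 0.0956  0.0019 -0.0028]
```

View pics/w5.png

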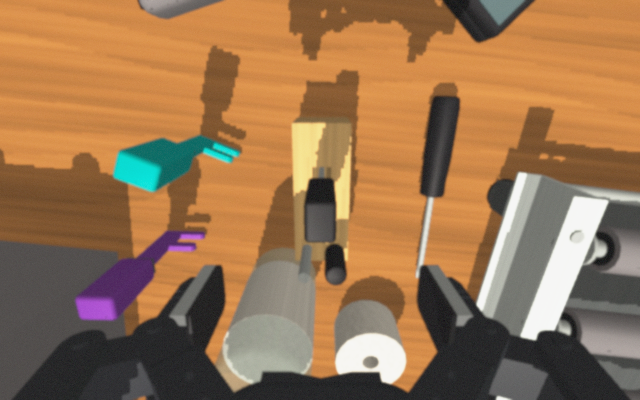

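```bash
python3 - <<'E'
from h import *
im=cv2.imread("pics/w5_raw.png")
save(im,"w5a",(270,110,370,290),4)
E
```

```text
(no output)
```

View pics/w5a.png

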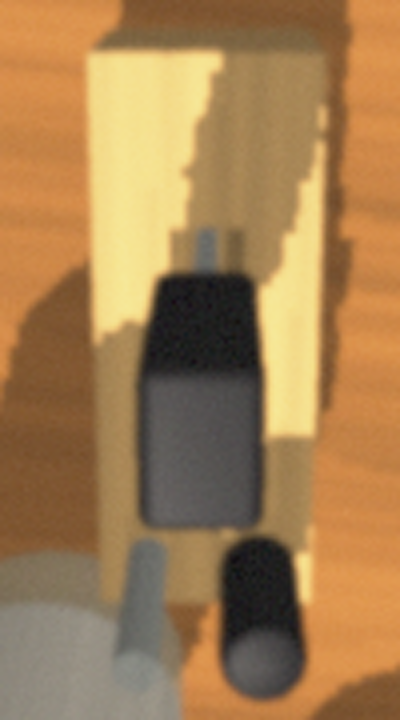

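```bash
python3 - <<'E'
from h import *
o4=obsof("w4");o5=obsof("w5")
c4=lambda u,v:(270+(u+.5)/5-.5,120+(v+.5)/5-.5)
c5=lambda u,v:(270+(u+.5)/4-.5,110+(v+.5)/4-.5)
H4=[(245,380),(343,372),(358,498),(264,510)]; H5=[(142,374),(262,374),(262,526),(142,526)]
for a,b in zip(H4,H5):
    p,e=tri(ray("wrist",*c4(*a),o4),ray("wrist",*c5(*b),o5)); print(p.round(4),round(e[0],4))
P=np.array([plane("wrist",*c5(*h),.147,o5) for h in H5]); print(P.round(4),P.mean(0)); d=P[3]-P[0]; print(np.linalg.norm(d),np.linalg.norm(P[1]-P[0]),np.arctan2(d[1],d[0]))
# block edges L (88,55)-(103,590); R(326,55)-(310,600)
for u,v in((90,55),(103,590),(326,55),(310,590)): print(plane("wrist",*c5(u,v),.06,o5).round(4))
E
```

```text
[ 0.4708 -0.3529  0.1126] 0.0002
[ 0.4506 -0.3359  0.166 ] 0.0002
[ 0.4704 -0.3338  0.1709] 0.0001
[ 0.4752 -0.3495  0.1642] 0.0004
[[ 0.4589 -0.3523  0.147 ]
 [ 0.4569 -0.3346  0.147 ]
 [ 0.4815 -0.3317  0.147 ]
 [ 0.4835 -0.3501  0.147 ]] [ 0.47019509 -0.34218121  0.147     ]
0.024777813563423103 0.01777400748175289 0.09029380162758141
[ 0.4228 -0.3709  0.06  ]
[ 0.5424 -0.3586  0.06  ]
[ 0.4178 -0.3238  0.06  ]
[ 0.5371 -0.3114  0.06  ]
```

Request:
arm_command(moves=[0.02, 0.002, -0.0028, 0.004, -0.0124, 0.0145, -1, 0.025, 0, 0, 0, 0, 0, -1, 0.02, 0, 0, 0, 0, 0, -1, 0.015, 0, 0, 0, 0, 0, -1, 0, 0, 0, 0, 0, 0, -1])

```text
clock: 6.12
eef_pos: [0.4731, -0.3422, 0.2993]
tool_rot: [0.531, -0.473, -0.519, -0.474]
ft_force: [-0.7, 0.4, -0.6]
grip_width: 0.0853
```

```bash
python3 - <<'E'
from h import *
st()
plan((.4702,-.3422,.118),zdir=np.pi/2+.101)
E
```

```text
t 6.12 eef [ 0.4731 -0.3422  0.2993] q [-0.626  0.461  0.042  1.136 -0.    -0.729] F [-0.7  0.4 -0.6] T [ 0.    0.03 -0.01] w 0.0853
tool axes cols
 [[ 0.0129 -0.9947 -0.1023]
 [-0.0095 -0.1024  0.9947]
 [-0.9999 -0.0119 -0.0108]]
rot [ 0.0015 -0.0108  0.0119]
grasp now [ 0.4751 -0.3436  0.1443]
to (0.4702, -0.3422, 0.118) d_tool [0.0263 0.0029 0.0002]
```

Request:
arm_command(moves=[0.014, 0.002, 0, 0.0015, -0.0108, 0.012, -1, 0.01, 0.001, 0, 0, -0.01, 0.01, -1, 0.003, 0, 0, 0, 0, 0, -1])

```text
clock: 6.37
eef_pos: [0.4711, -0.3433, 0.2763]
tool_rot: [-0.521, 0.474, 0.528, 0.474]
ft_force: [-0.3, -0.5, 0.4]
grip_width: 0.0858
```

```bash
python3 - <<'E'
from h import *
st()
plan((.4702,-.3422,.118),zdir=np.pi/2+.101)
shot("wrist","w6",(220,160,460,340),3)
E
```

```text
t 6.37 eef [ 0.4711 -0.3433  0.2763] q [-6.300e-01  4.890e-01  2.300e-02  1.114e+00  1.000e-03 -7.310e-01] F [-0.3 -0.5  0.4] T [-0.03 -0.02  0.04] w 0.0858
tool axes cols
 [[-0.0066 -0.9949 -0.1005]
 [ 0.0057 -0.1005  0.9949]
 [-1.      0.006   0.0064]]
rot [-0.0003  0.0064 -0.006 ]
grasp now [ 0.4701 -0.3425  0.1213]
to (0.4702, -0.3422, 0.118) d_tool [0.0033 0.0008 0.0012]
```

View pics/w6.png

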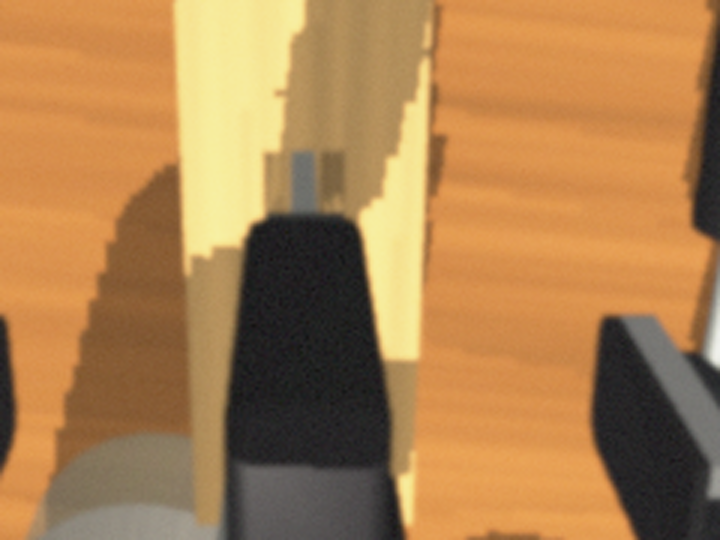

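Request:
arm_command(moves=[0.003, 0.0008, 0.001, 0, 0.006, -0.006, -1, 0, 0, 0, 0, 0, 0, 1, 0, 0, 0, 0, 0, 0, 1, 0, 0, 0, 0, 0, 0, 1, 0, 0, 0, 0, 0, 0, 1, 0, 0, 0, 0, 0, 0, 1])

```text
clock: 6.92
eef_pos: [0.4708, -0.3429, 0.2752]
tool_rot: [0.526, -0.474, -0.523, -0.475]
ft_force: [0.4, 0.2, -0.8]
grip_width: 0.0256
```

```bash
python3 - <<'E'
from h import *
st()
plan((.4702,-.3422,.118),(.4702,-.3422,.21),zdir=np.pi/2+.101)
shot("wrist","w6b",(220,160,460,340),3)
E
```

```text
t 6.92 eef [ 0.4708 -0.3429  0.2752] q [-0.63   0.483  0.011  1.094  0.    -0.73 ] F [ 0.4  0.2 -0.8] T [-0.01  0.03  0.04] w 0.0256
tool axes cols
 [[ 0.0039 -0.995  -0.1002]
 [-0.0025 -0.1002  0.995 ]
 [-1.     -0.0036 -0.0029]]
rot [-0.0006 -0.0029  0.0036]
grasp now [ 0.4714 -0.3433  0.1202]
to (0.4702, -0.3422, 0.118) d_tool [0.0022 0.0005 0.0008]
to (0.4702, -0.3422, 0.21) d_tool [-0.092  0.     0.   ]
```

View pics/w6b.png

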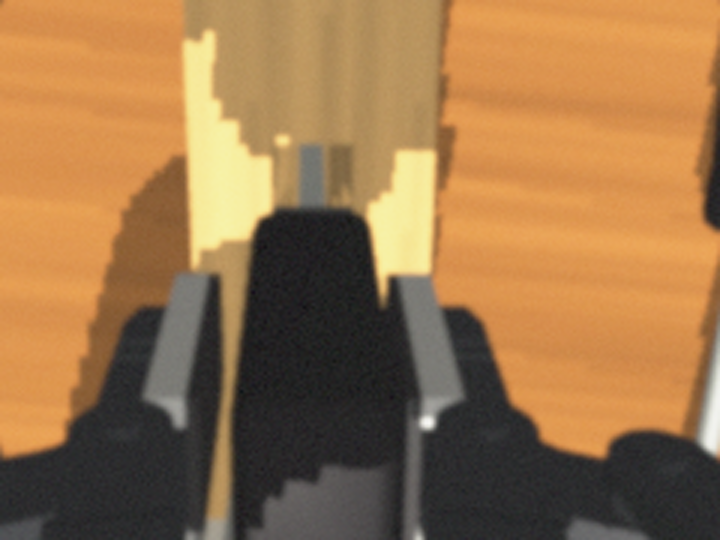

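Request:
arm_command(moves=[0.001, 0, 0.0015, 0, 0, 0, 1, 0, 0, 0, 0, 0, 0, 1, 0, 0, 0, 0, 0, 0, 1])

```text
clock: 7.22
eef_pos: [0.4708, -0.3418, 0.2755]
tool_rot: [0.527, -0.474, -0.522, -0.474]
ft_force: [-0.2, 0.6, -0.2]
grip_width: 0.0195
```

```bash
python3 - <<'E'
from h import *
st()
plan((.4702,-.3422,.118),(.4702,-.3422,.21),zdir=np.pi/2+.101)
shot("wrist","w6c",(220,160,460,340),3)
E
```

```text
t 7.22 eef [ 0.4708 -0.3418  0.2755] q [-6.28e-01  4.80e-01  7.00e-03  1.09e+00 -1.00e-03 -7.28e-01] F [-0.2  0.6 -0.2] T [-0.06  0.02 -0.04] w 0.0195
tool axes cols
 [[ 0.0053 -0.995  -0.0999]
 [-0.0051 -0.1     0.995 ]
 [-1.     -0.0048 -0.0056]]
rot [-0.0009 -0.0056  0.0048]
grasp now [ 0.4716 -0.3426  0.1205]
to (0.4702, -0.3422, 0.118) d_tool [ 0.0025  0.0006 -0.0003]
to (0.4702, -0.3422, 0.21) d_tool [-0.092  0.     0.   ]
```

View pics/w6c.png

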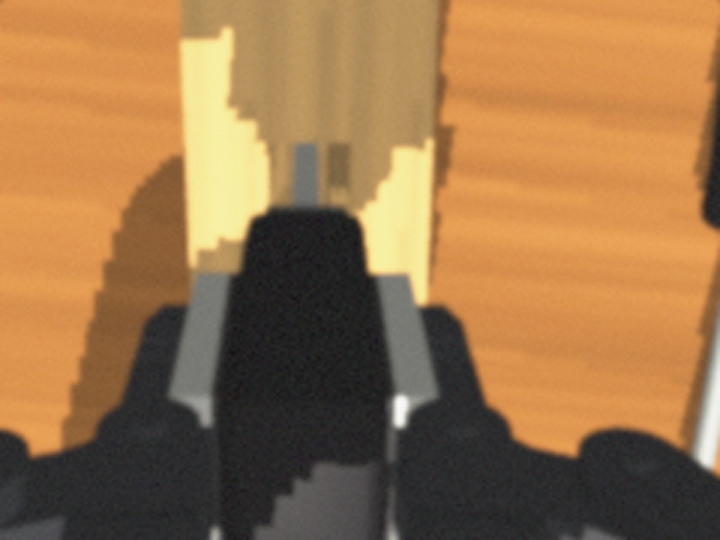

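```bash
python3 - <<'E'
from h import *
import json
o,M=st()
p=o["eef_pos"]; y=.101
hand=np.array([.4702,-.3422,.117]); ax=np.array([np.cos(y),np.sin(y),0])
mouth=hand+.016*ax+[0,0,-.087]
json.dump(dict(tcp=p.tolist(),M=M.tolist(),hand=(M.T@(hand-p)).tolist(),mouth=(M.T@(mouth-p)).tolist()),open("key.json","w"))
print(open("key.json").read())
print("up in tool", M.T@np.array([0,0,1]))
E
```

```text
t 7.27 eef [ 0.4708 -0.3418  0.2754] q [-6.280e-01  4.810e-01  8.000e-03  1.091e+00 -1.000e-03 -7.280e-01] F [-0.1 -0.7 -0.1] T [-0.13  0.02  0.01] w 0.0196
tool axes cols
 [[ 0.0052 -0.995  -0.0999]
 [-0.0051 -0.0999  0.995 ]
 [-1.     -0.0046 -0.0056]]
{"tcp": [0.4707506153480843, -0.3418087960830222, 0.27544790281426534], "M": [[0.005177363802147894, -0.9949840007785915, -0.09990011560898132], [-0.005077717096521883, -0.09992632464234069, 0.9949818824644804], [-0.9999737055008735, -0.004644118657092355, -0.005569602207604163]], "hand": [0.1584428721928686, 0.001322795893173192, 0.0005482575164922569], "mouth": [0.24551480858995414, -0.014272986680044597, 0.0010477152131994911]}
up in tool [-0.99997371 -0.00464412 -0.0055696 ]
```

Request:
arm_command(moves=[-0.01, 0, 0, 0, 0, 0, 1, -0.015, 0, 0, 0, 0, 0, 1, -0.015, 0, 0, 0, 0, 0, 1, -0.015, 0, 0, 0, 0, 0, 1])

```text
clock: 7.6
eef_pos: [0.4688, -0.3406, 0.3268]
tool_rot: [-0.522, 0.475, 0.526, 0.473]
ft_force: [-0.8, -0.4, -1.8]
grip_width: 0.0192
```

```bash
python3 - <<'E'
from h import *
st()
shot("wrist","w7",(220,160,460,340),3)
E
```

```text
t 7.6 eef [ 0.4688 -0.3406  0.3268] q [-0.628  0.442  0.088  1.223 -0.002 -0.728] F [-0.8 -0.4 -1.8] T [-0.03 -0.04 -0.01] w 0.0192
tool axes cols
 [[-0.0063 -0.995  -0.0997]
 [ 0.0017 -0.0997  0.995 ]
 [-1.      0.0061  0.0023]]
```

View pics/w7.png

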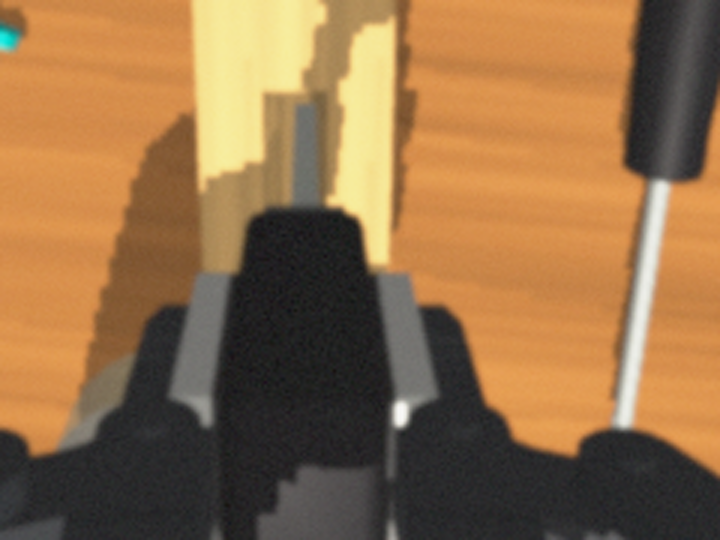

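```bash
cat >> h.py <<'E'
import json,os
def planm(*pts,yaw=-.0155,key="mouth"):
    k=json.load(open("key.json")); o=bot.get_obs(); M=R.from_quat(o["tool_rot"]).as_matrix()
    M0=np.array(k["M"]); D=R.from_rotvec([0,0,yaw-.101]).as_matrix()@M0; m=np.array(k[key])
    rv=R.from_matrix(M.T@D).as_rotvec(); print("rot",rv.round(4),key,"now",(o["eef_pos"]+M@m).round(4))
    p=o["eef_pos"]
    for t in pts:
        e=np.array(t)-D@m; print("to",t,"d_tool",(D.T@(e-p)).round(4)); p=e
E
python3 - <<'E'
from h import *
planm((.621,-.1345,.18),(.621,-.1345,.085))
E
```

```text
rot [ 0.1164  0.0042 -0.0059] mouth now [ 0.4833 -0.3391  0.085 ]
to (0.621, -0.1345, 0.18) d_tool [-0.0954 -0.133   0.2089]
to (0.621, -0.1345, 0.085) d_tool [0.095  0.0004 0.0005]
```

Request:
arm_command(moves=[-0.032, 0, 0, 0, 0, 0, 1, -0.032, 0, 0, 0, 0, 0, 1, -0.03, 0, 0, 0.058, 0.002, -0.003, 1, 0, 0, 0, 0.058, 0.002, -0.003, 1, 0, -0.019, 0.0298, 0, 0, 0, 1, 0, -0.019, 0.0298, 0, 0, 0, 1, 0, -0.019, 0.0298, 0, 0, 0, 1, 0, -0.019, 0.0298, 0, 0, 0, 1, 0, -0.019, 0.0298, 0, 0, 0, 1, 0, -0.019, 0.0298, 0, 0, 0, 1, 0, -0.015, 0.025, 0, 0, 0, 1, 0, 0, 0, 0, 0, 0, 1])

```text
clock: 8.65
eef_pos: [0.6073, -0.1336, 0.4271]
tool_rot: [-0.493, 0.507, 0.491, 0.508]
ft_force: [-0.8, 0.4, -1.6]
grip_width: 0.0192
```

```bash
python3 - <<'E'
from h import *
st()
planm((.621,-.1345,.18),(.621,-.1345,.085))
shot("wrist","w8")
shot("side","s8",(265,110,425,230),5)
E
```

```text
t 8.65 eef [ 0.6073 -0.1336  0.4271] q [-0.217  0.485  0.418  1.501 -0.    -0.186] F [-0.8  0.4 -1.6] T [-0.02  0.05  0.03] w 0.0192
tool axes cols
 [[ 2.600e-03 -9.995e-01  3.100e-02]
 [-7.000e-04  3.100e-02  9.995e-01]
 [-1.000e+00 -2.600e-03 -6.000e-04]]
rot [-0.0146  0.0049 -0.0021] mouth now [ 0.6222 -0.1332  0.1817]
to (0.621, -0.1345, 0.18) d_tool [ 0.0017  0.0017 -0.0004]
to (0.621, -0.1345, 0.085) d_tool [0.095  0.0004 0.0005]
```

View pics/w8.png

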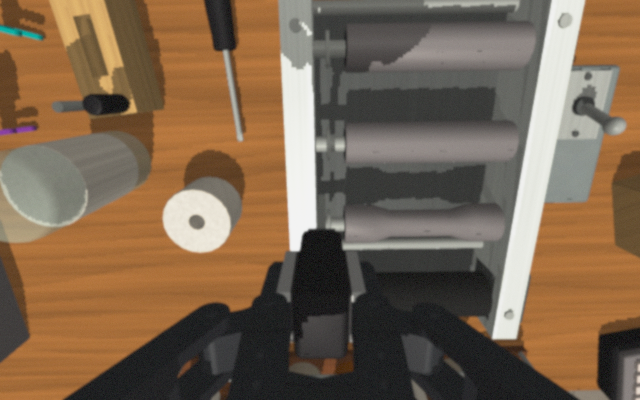

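View pics/s8.png

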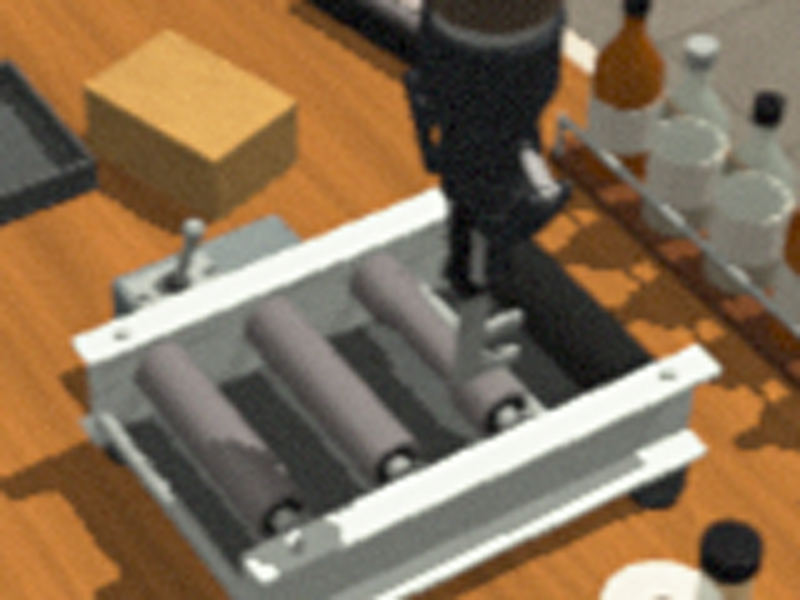

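```bash
python3 - <<'E'
from h import *
k=json.load(open("key.json")); o=obsof("s8"); M=R.from_quat(o["tool_rot"]).as_matrix()
m=o["eef_pos"]+M@np.array(k["mouth"]); X=np.array([.9999,-.0155,0]);Z=np.array([0,0,1])
for n,q in dict(mouth=m,tipU=m+.019*X+.014*Z,tipL=m+.019*X-.0135*Z,shU=m-.025*X+.0*Z).items(): 
    u=proj("side",q); print(n,q.round(4),((u-[265,110])*5).round(0))
im=cv2.imread("pics/w8_raw.png"); save(im,"w8a",(280,120,400,260),5)
save(cv2.imread("pics/s8_raw.png"),"s8a",(335,155,385,205),12)
for n,q in dict(mouth=m,tipU=m+.019*X+.014*Z,tipL=m+.019*X-.0135*Z).items(): print(((proj("side",q)-[335,155])*12).round())
E
```

```text
mouth [ 0.6209 -0.1352  0.1815] [488. 343.]
tipU [ 0.6399 -0.1355  0.1955] [517. 314.]
tipL [ 0.6399 -0.1355  0.168 ] [514. 347.]
shU [ 0.5959 -0.1348  0.1815] [452. 359.]
[332. 283.]
[400. 212.]
[393. 294.]
```

View pics/s8a.png

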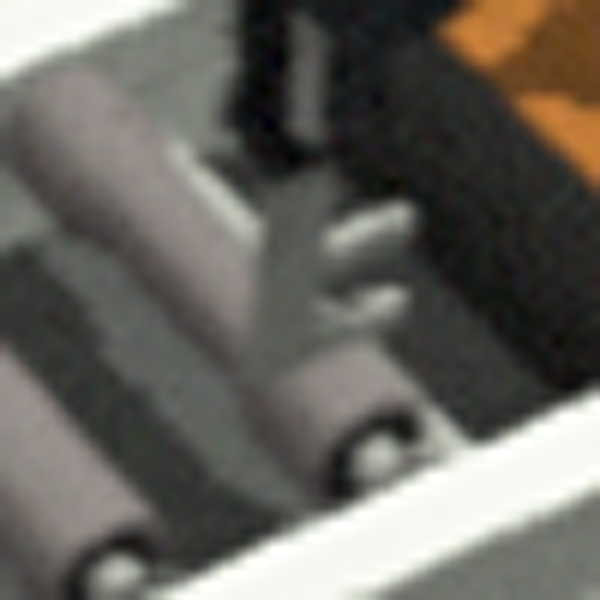

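View pics/w8a.png

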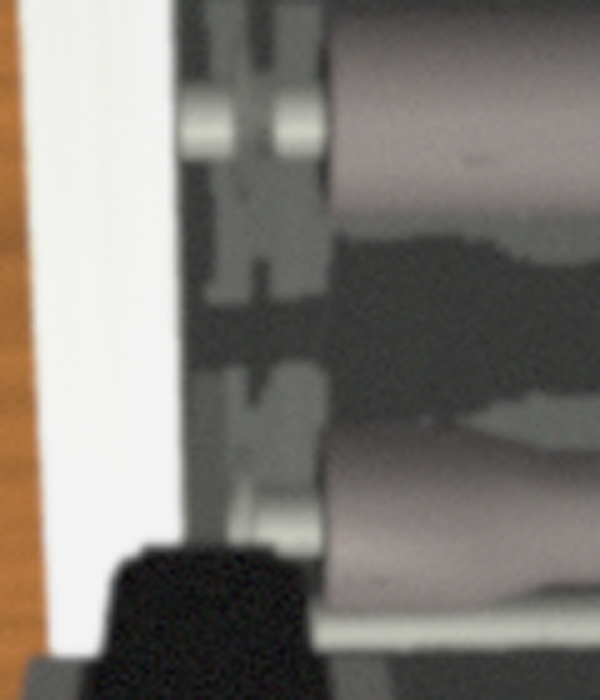

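```bash
python3 - <<'E'
from h import *
o=obsof("w8")
c=lambda u,v:(280+(u+.5)/5-.5,120+(v+.5)/5-.5)
w=lambda u,v,z: plane("wrist",*c(u,v),z,o).round(4)
print("mid neck l/r edge",w(180,128,.092),w(237,128,.092),"axle",w(275,128,.092),w(326,128,.092),"tube end",w(330,128,.104))
print("worn tube end",w(327,510,.1),"axle inner",w(322,525,.092),"collar at",w(240,520,.1),w(240,520,.09))
print("rail",w(177,100,.105),w(186,500,.105))
print("mid x: edges",w(210,88,.085),w(210,160,.085)," worn axle x",w(300,488,.085),w(300,556,.085))
# worn neck predicted
for p in((.6525,-.135,.085),(.6545,-.135,.085)): print(((proj("wrist",p,o)-[280,120])*5).round())
E
```

```text
mid neck l/r edge [ 0.5735 -0.1379  0.092 ] [ 0.5738 -0.1276  0.092 ] axle [ 0.574  -0.1207  0.092 ] [ 0.5743 -0.1115  0.092 ] tube end [ 0.5725 -0.1116  0.104 ]
worn tube end [ 0.6452 -0.1124  0.1   ] axle inner [ 0.6515 -0.1129  0.092 ] collar at [ 0.6468 -0.1289  0.1   ] [ 0.6508 -0.1289  0.09  ]
rail [ 0.5667 -0.1379  0.105 ] [ 0.6405 -0.1389  0.105 ]
mid x: edges [ 0.5674 -0.1323  0.085 ] [ 0.5806 -0.1327  0.085 ]  worn axle x [ 0.6464 -0.1168  0.085 ] [ 0.661  -0.1169  0.085 ]
[207. 517.]
[207. 527.]
```

Request:
arm_command(moves=[0.001, 0.0017, 0, -0.0146, 0.0049, -0.0021, 1, 0.025, 0, 0, 0, 0, 0, 1, 0.025, 0, 0, 0, 0, 0, 1, 0, 0, 0, 0, 0, 0, 1])

```text
clock: 9.08
eef_pos: [0.6017, -0.1411, 0.3763]
tool_rot: [-0.499, 0.507, 0.49, 0.504]
ft_force: [-1.9, -0.3, -3.1]
grip_width: 0.0187
```

```bash
python3 - <<'E'
from h import *
st()
planm((.620,-.1342,.085),(.6535,-.1342,.085))
shot("wrist","w9",(230,120,430,260),4)
E
```

```text
t 9.08 eef [ 0.6017 -0.1411  0.3763] q [-0.228  0.487  0.29   1.366 -0.01  -0.207] F [-1.9 -0.3 -3.1] T [ 0.06  0.1  -0.03] w 0.0187
tool axes cols
 [[ 0.0049 -0.9998  0.0217]
 [-0.0112  0.0216  0.9997]
 [-0.9999 -0.0052 -0.0111]]
rot [-0.0052 -0.0056  0.0005] mouth now [ 0.6172 -0.1431  0.1308]
to (0.62, -0.1342, 0.085) d_tool [ 0.0458 -0.0026  0.0078]
to (0.6535, -0.1342, 0.085) d_tool [ 0.0002 -0.0335  0.0006]
```

View pics/w9.png

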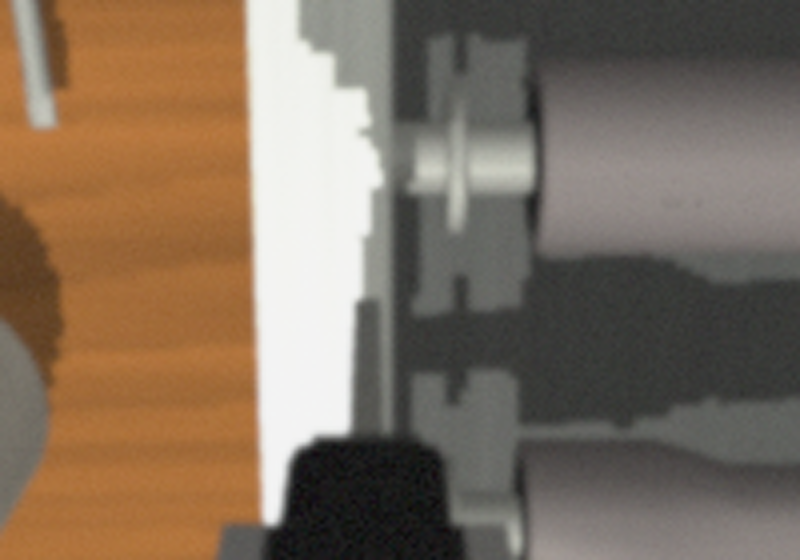

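Request:
arm_command(moves=[0, -0.0026, 0.008, -0.005, -0.0056, 0, 1, 0, 0, 0, 0, 0, 0, 1])

```text
clock: 9.3
eef_pos: [0.6041, -0.1352, 0.3808]
tool_rot: [-0.499, 0.504, 0.491, 0.506]
ft_force: [-0.5, 0.4, -1.6]
grip_width: 0.0192
```

```bash
python3 - <<'E'
from h import *
st()
planm((.620,-.1342,.085),(.6535,-.1342,.085))
E
```

```text
t 9.3 eef [ 0.6041 -0.1352  0.3808] q [-0.219  0.486  0.3    1.375 -0.004 -0.199] F [-0.5  0.4 -1.6] T [-0.   -0.   -0.01] w 0.0192
tool axes cols
 [[ 0.0089 -0.9998  0.0201]
 [-0.0061  0.0201  0.9998]
 [-0.9999 -0.009  -0.0059]]
rot [-0.0037 -0.0004  0.0044] mouth now [ 0.6206 -0.1359  0.1354]
to (0.62, -0.1342, 0.085) d_tool [ 0.0503 -0.0003  0.0018]
to (0.6535, -0.1342, 0.085) d_tool [ 0.0002 -0.0335  0.0006]
```

Request:
arm_command(moves=[0.01, 0, 0.0018, 0, 0, 0, 1, 0.015, 0, 0, -0.003, 0, 0.004, 1, 0, 0, 0, 0, 0, 0, 1])

```text
clock: 9.55
eef_pos: [0.6054, -0.1341, 0.3596]
tool_rot: [-0.501, 0.503, 0.49, 0.506]
ft_force: [-0.7, 0.2, -3.2]
grip_width: 0.0191
```

```bash
python3 - <<'E'
from h import *
st()
planm((.620,-.1342,.085),(.6535,-.1342,.085))
shot("wrist","w10",(230,120,430,260),4)
E
```

```text
t 9.55 eef [ 0.6054 -0.1341  0.3596] q [-0.217  0.495  0.258  1.319 -0.005 -0.199] F [-0.7  0.2 -3.2] T [0.02 0.1  0.01] w 0.0191
tool axes cols
 [[ 0.014  -0.9997  0.0177]
 [-0.0082  0.0176  0.9998]
 [-0.9999 -0.0141 -0.008 ]]
rot [-0.0013 -0.0024  0.0094] mouth now [ 0.6231 -0.1353  0.1143]
to (0.62, -0.1342, 0.085) d_tool [0.0291 0.001  0.0006]
to (0.6535, -0.1342, 0.085) d_tool [ 0.0002 -0.0335  0.0006]
```

View pics/w10.png

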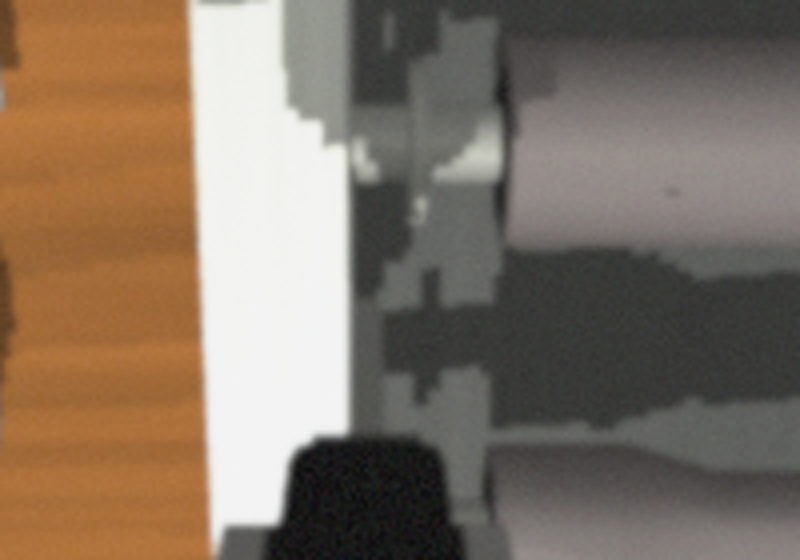

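```bash
python3 - <<'E'
from h import *
o=obsof("w10"); k=json.load(open("key.json")); M=R.from_quat(o["tool_rot"]).as_matrix()
h=o["eef_pos"]+M@np.array(k["hand"]); print("hand",h)
q=h+[-.014,0,-.03]; print("pred near bottom edge", (proj("wrist",q,o)-[230,120])*4)
print("obs center y at that", plane("wrist",230+367.5/4-.4,120+440/4,q[2],o), "rail", plane("wrist",230+350/4-.4,120+440/4,.105,o))
for p in ((.655,-.1342,.085),): print((proj("wrist",p,o)-[230,120])*4)
E
```

```text
hand [ 0.60630056 -0.134836    0.20111965]
pred near bottom edge [369.96884412 423.20334485]
obs center y at that [ 0.59459677 -0.13538708  0.17111965] rail [ 0.62348235 -0.13946812  0.105     ]
[379.59769641 543.23142115]
```

Request:
arm_command(moves=[0.006, 0, 0.0012, 0, -0.002, 0.008, 1, 0.01, 0.001, 0, 0, 0, 0, 1, 0.008, 0, 0, 0, 0, 0, 1, 0.003, 0, 0, 0, 0, 0, 1])

```text
clock: 9.93
eef_pos: [0.606, -0.1329, 0.3358]
tool_rot: [-0.501, 0.503, 0.49, 0.506]
ft_force: [-0.9, -0.3, -2.1]
grip_width: 0.019
```

```bash
python3 - <<'E'
from h import *
st()
planm((.620,-.1342,.085),(.6535,-.1342,.085))
shot("side","s10",(335,155,395,205),12)
E
```

```text
t 9.93 eef [ 0.606  -0.1329  0.3358] q [-0.215  0.507  0.216  1.264 -0.004 -0.198] F [-0.9 -0.3 -2.1] T [-0.02  0.07 -0.  ] w 0.019
tool axes cols
 [[ 0.0144 -0.9997  0.0175]
 [-0.0077  0.0174  0.9998]
 [-0.9999 -0.0145 -0.0074]]
rot [-0.0011 -0.0019  0.0098] mouth now [ 0.6238 -0.134   0.0906]
to (0.62, -0.1342, 0.085) d_tool [ 0.0054  0.0014 -0.0007]
to (0.6535, -0.1342, 0.085) d_tool [ 0.0002 -0.0335  0.0006]
```

View pics/s10.png

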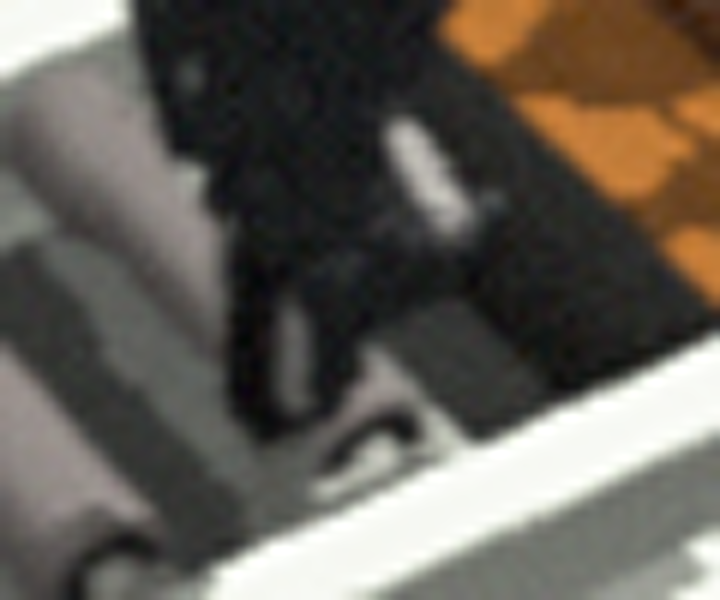

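Request:
arm_command(moves=[0.006, 0.001, 0, 0, -0.003, 0.016, 1, 0.002, 0, 0, 0, 0, 0.004, 1, 0, 0, 0, 0, 0, 0, 1])

```text
clock: 10.23
eef_pos: [0.6047, -0.1329, 0.3262]
tool_rot: [-0.494, 0.508, 0.497, 0.501]
ft_force: [-0.3, -0.3, -1.2]
grip_width: 0.0192
```

```bash
python3 - <<'E'
from h import *
st()
planm((.620,-.1342,.085),(.6535,-.1342,.085))
E
```

```text
t 10.23 eef [ 0.6047 -0.1329  0.3262] q [-0.215  0.521  0.214  1.272 -0.006 -0.198] F [-0.3 -0.3 -1.2] T [-0.04 -0.05  0.  ] w 0.0192
tool axes cols
 [[-0.0094 -0.9998  0.0174]
 [-0.0036  0.0174  0.9998]
 [-0.9999  0.0093 -0.0038]]
rot [-0.001   0.0018 -0.0139] mouth now [ 0.6167 -0.133   0.0805]
to (0.62, -0.1342, 0.085) d_tool [-0.0043  0.0001 -0.0008]
to (0.6535, -0.1342, 0.085) d_tool [ 0.0002 -0.0335  0.0006]
```

Request:
arm_command(moves=[-0.004, 0, -0.001, 0, 0.001, -0.009, 1, 0, 0, 0, 0, 0, 0, 1])

```text
clock: 10.4
eef_pos: [0.6049, -0.134, 0.3301]
tool_rot: [-0.497, 0.506, 0.495, 0.503]
ft_force: [0.1, -0.4, -2.1]
grip_width: 0.0196
```

```bash
python3 - <<'E'
from h import *
st()
planm((.620,-.1342,.085),(.6535,-.1342,.085))
E
```

```text
t 10.4 eef [ 0.6049 -0.134   0.3301] q [-0.217  0.516  0.215  1.269 -0.005 -0.2  ] F [ 0.1 -0.4 -2.1] T [ 0.   -0.03  0.  ] w 0.0196
tool axes cols
 [[-4.000e-04 -9.998e-01  1.750e-02]
 [-4.800e-03  1.750e-02  9.998e-01]
 [-1.000e+00  4.000e-04 -4.800e-03]]
rot [-0.001   0.0008 -0.005 ] mouth now [ 0.6191 -0.1344  0.0845]
to (0.62, -0.1342, 0.085) d_tool [-0.0004  0.0003  0.0004]
to (0.6535, -0.1342, 0.085) d_tool [ 0.0002 -0.0335  0.0006]
```

Request:
arm_command(moves=[0, -0.006, 0.0002, 0, 0, 0, 1, 0, -0.006, 0.0002, 0, 0, 0, 1, 0, -0.006, 0.0002, 0, 0, 0, 1])

```text
clock: 10.65
eef_pos: [0.6236, -0.134, 0.3317]
tool_rot: [-0.497, 0.505, 0.494, 0.504]
ft_force: [-0.3, -0.5, -2.3]
grip_width: 0.0195
```

```bash
python3 - <<'E'
from h import *
st()
planm((.6535,-.1342,.085))
shot("wrist","w11",(230,120,430,260),4)
shot("side","s11",(335,155,395,205),12)
E
```

```text
t 10.65 eef [ 0.6236 -0.134   0.3317] q [-0.211  0.551  0.278  1.295 -0.005 -0.193] F [-0.3 -0.5 -2.3] T [-0.   -0.    0.03] w 0.0195
tool axes cols
 [[ 0.0015 -0.9998  0.0181]
 [-0.0052  0.0181  0.9998]
 [-1.     -0.0016 -0.0051]]
rot [-0.0017  0.0004 -0.003 ] mouth now [ 0.6383 -0.1345  0.0862]
to (0.6535, -0.1342, 0.085) d_tool [ 0.0013 -0.0145  0.0006]
```

View pics/s11.png

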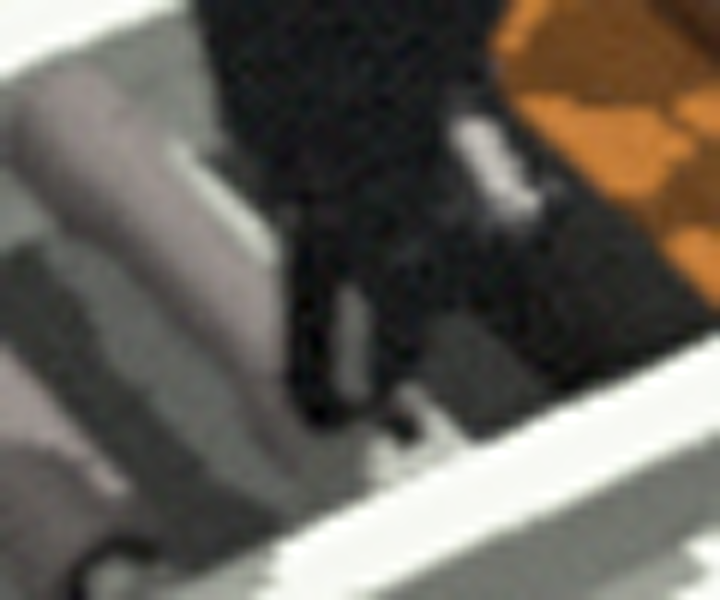

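View pics/w11.png

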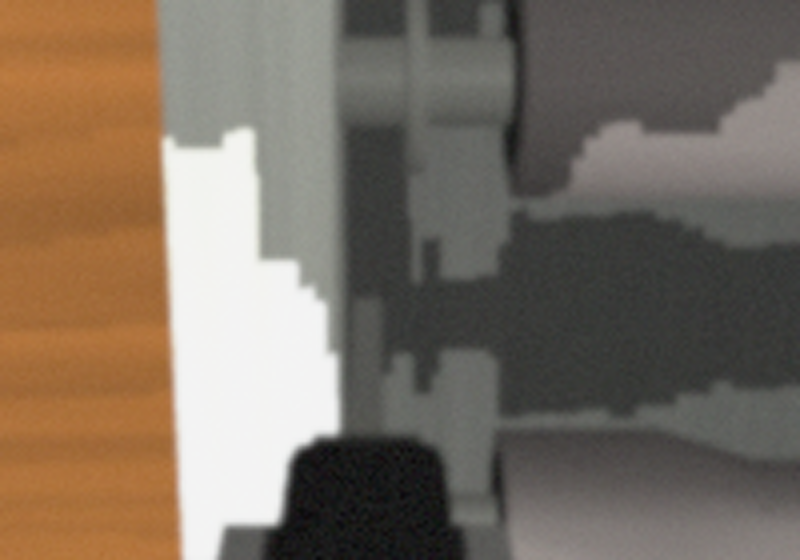

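Request:
arm_command(moves=[0.001, -0.006, 0.0003, 0, 0, 0, 1, 0.001, -0.006, 0.0003, 0, 0, 0, 1, 0, -0.002, 0, 0, 0, 0, 1])

```text
clock: 11.0
eef_pos: [0.6392, -0.1335, 0.3291]
tool_rot: [-0.497, 0.506, 0.494, 0.503]
ft_force: [-1.8, -0.4, -1.2]
grip_width: 0.0192
```

```bash
python3 - <<'E'
from h import *
st()
planm((.6535,-.1342,.085))
E
```

```text
t 11.0 eef [ 0.6392 -0.1335  0.3291] q [-0.205  0.584  0.327  1.312 -0.005 -0.187] F [-1.8 -0.4 -1.2] T [-0.06  0.57  0.04] w 0.0192
tool axes cols
 [[ 7.000e-04 -9.998e-01  1.770e-02]
 [-5.400e-03  1.770e-02  9.998e-01]
 [-1.000e+00 -8.000e-04 -5.300e-03]]
rot [-0.0013  0.0002 -0.0038] mouth now [ 0.6536 -0.134   0.0836]
to (0.6535, -0.1342, 0.085) d_tool [-0.0013  0.0011 -0.0002]
```

Request:
arm_command(moves=[-0.0005, 0.0005, 0.003, 0, 0, 0, 1, -0.0005, 0, 0.003, 0, 0, 0, 1, 0, 0, 0.003, 0, 0, 0, 1, 0, 0, 0.003, 0, 0, 0, 1])

```text
clock: 11.33
eef_pos: [0.6393, -0.1244, 0.3291]
tool_rot: [-0.499, 0.51, 0.491, 0.501]
ft_force: [-0.3, -6.0, -1.7]
grip_width: 0.0193
```

```bash
python3 - <<'E'
from h import *
st()
planm((.6535,-.1195,.085))
shot("wrist","w12",(230,120,430,260),4)
E
```

```text
t 11.33 eef [ 0.6393 -0.1244  0.3291] q [-0.189  0.58   0.321  1.31  -0.017 -0.167] F [-0.3 -6.  -1.7] T [-1.57  0.1  -0.04] w 0.0193
tool axes cols
 [[-0.0013 -0.9998  0.0215]
 [-0.0169  0.0215  0.9996]
 [-0.9999  0.001  -0.0169]]
rot [-0.005  -0.0114 -0.0057] mouth now [ 0.6532 -0.1278  0.0836]
to (0.6535, -0.1195, 0.085) d_tool [-0.0013  0.0013  0.0054]
```

View pics/w12.png

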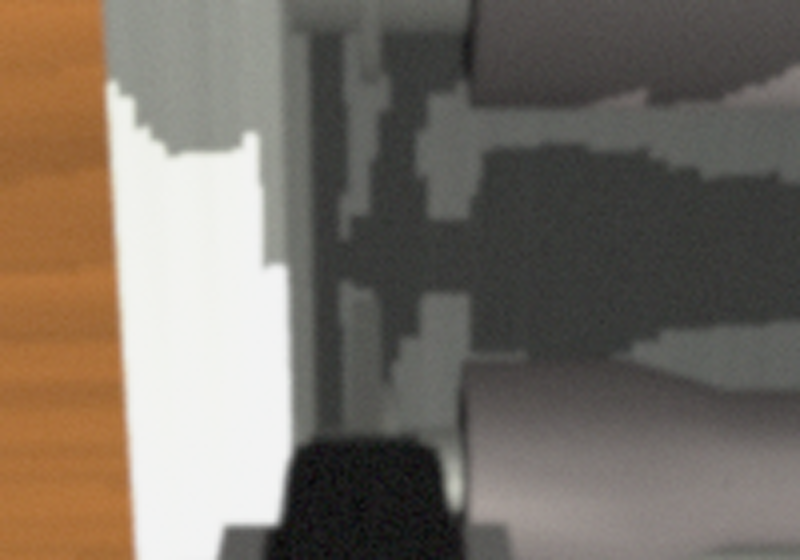

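Request:
arm_command(moves=[-0.0005, 0.0005, 0.002, -0.003, -0.012, -0.003, 1, -0.0003, 0, 0.003, 0, -0.003, 0, 1, 0, 0, 0.002, 0, -0.003, 0, 1])

```text
clock: 11.63
eef_pos: [0.6381, -0.1209, 0.3295]
tool_rot: [-0.498, 0.509, 0.491, 0.503]
ft_force: [-0.4, -7.0, -2.8]
grip_width: 0.0191
```

```bash
python3 - <<'E'
from h import *
st()
planm((.6535,-.1195,.085))
shot("wrist","w13",(230,120,430,260),4)
E
```

```text
t 11.63 eef [ 0.6381 -0.1209  0.3295] q [-0.185  0.576  0.314  1.307 -0.013 -0.162] F [-0.4 -7.  -2.8] T [-1.88  0.09 -0.03] w 0.0191
tool axes cols
 [[ 4.000e-04 -9.997e-01  2.280e-02]
 [-1.300e-02  2.280e-02  9.997e-01]
 [-9.999e-01 -7.000e-04 -1.300e-02]]
rot [-0.0063 -0.0074 -0.004 ] mouth now [ 0.6525 -0.1234  0.084 ]
to (0.6535, -0.1195, 0.085) d_tool [-0.0009  0.      0.002 ]
```

View pics/w13.png

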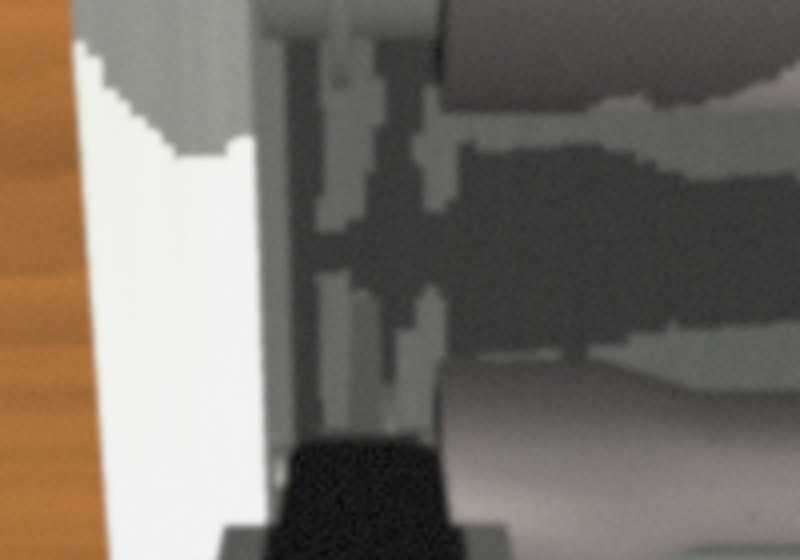

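Request:
arm_command(moves=[-0.0005, -0.0005, 0.003, -0.003, -0.012, -0.003, 1, 0, 0, 0.003, 0, -0.006, 0, 1])

```text
clock: 11.85
eef_pos: [0.6379, -0.1186, 0.3295]
tool_rot: [-0.496, 0.507, 0.492, 0.505]
ft_force: [-0.3, -8.3, -3.4]
grip_width: 0.0192
```

```bash
python3 - <<'E'
from h import *
st()
planm((.6535,-.1185,.085))
shot("wrist","w14",(230,120,430,260),4)
E
```

```text
t 11.85 eef [ 0.6379 -0.1186  0.3295] q [-0.182  0.574  0.312  1.305 -0.007 -0.159] F [-0.3 -8.3 -3.4] T [-2.33  0.2  -0.01] w 0.0192
tool axes cols
 [[ 0.002  -0.9997  0.024 ]
 [-0.0071  0.024   0.9997]
 [-1.     -0.0022 -0.007 ]]
rot [-0.0076 -0.0015 -0.0025] mouth now [ 0.6527 -0.1196  0.084 ]
to (0.6535, -0.1185, 0.085) d_tool [-0.0009 -0.0002  0.0007]
```

View pics/w14.png

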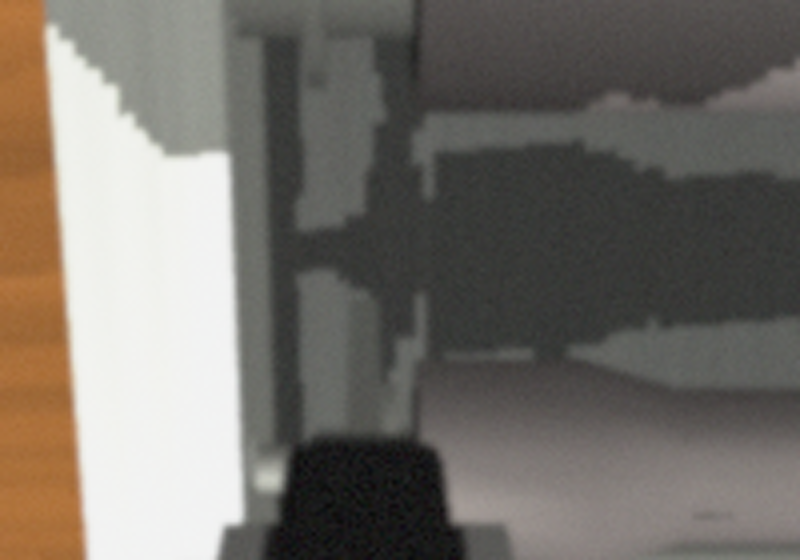

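Request:
arm_command(moves=[0, 0, 0.003, -0.005, -0.003, 0, 1, 0, 0, 0.002, 0, -0.003, 0, 1])

```text
clock: 12.07
eef_pos: [0.6372, -0.1175, 0.3291]
tool_rot: [-0.498, 0.509, 0.49, 0.502]
ft_force: [0.1, -7.8, -3.4]
grip_width: 0.0195
```

```bash
python3 - <<'E'
from h import *
st()
planm((.6535,-.1185,.085))
shot("wrist","w15",(230,120,430,260),4)
E
```

```text
t 12.07 eef [ 0.6372 -0.1175  0.3291] q [-0.18   0.573  0.308  1.303 -0.014 -0.156] F [ 0.1 -7.8 -3.4] T [-2.22  0.05 -0.05] w 0.0195
tool axes cols
 [[ 3.000e-04 -9.997e-01  2.380e-02]
 [-1.420e-02  2.380e-02  9.996e-01]
 [-9.999e-01 -6.000e-04 -1.410e-02]]
rot [-0.0073 -0.0086 -0.0041] mouth now [ 0.6516 -0.1203  0.0836]
to (0.6535, -0.1185, 0.085) d_tool [-0.0014 -0.0009 -0.0004]
```

View pics/w15.png

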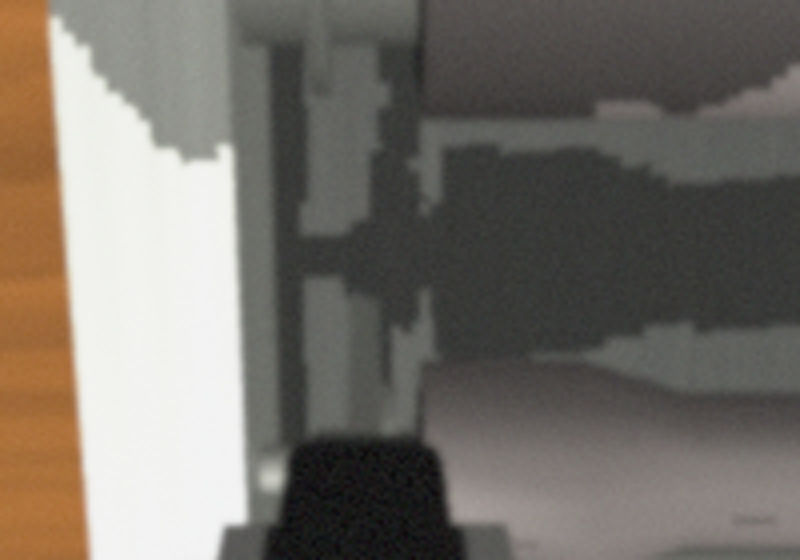

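Request:
arm_command(moves=[0, -0.0005, 0.002, -0.005, -0.016, 0, 1, 0, -0.0005, 0.002, -0.003, -0.013, 0, 1])

```text
clock: 12.28
eef_pos: [0.6377, -0.1179, 0.329]
tool_rot: [-0.495, 0.505, 0.495, 0.505]
ft_force: [-0.5, -8.8, -3.5]
grip_width: 0.0194
```

```bash
python3 - <<'E'
from h import *
st()
planm((.6535,-.1185,.085))
shot("wrist","w16",(230,120,430,260),4)
E
```

```text
t 12.28 eef [ 0.6377 -0.1179  0.329 ] q [-1.830e-01  5.760e-01  3.120e-01  1.308e+00  1.000e-03 -1.620e-01] F [-0.5 -8.8 -3.5] T [-2.63  0.19 -0.07] w 0.0194
tool axes cols
 [[-0.     -0.9998  0.0207]
 [ 0.0011  0.0207  0.9998]
 [-1.      0.      0.0011]]
rot [-0.0043  0.0067 -0.0047] mouth now [ 0.652  -0.1168  0.0835]
to (0.6535, -0.1185, 0.085) d_tool [-0.0015 -0.0004 -0.0001]
```

View pics/w16.png

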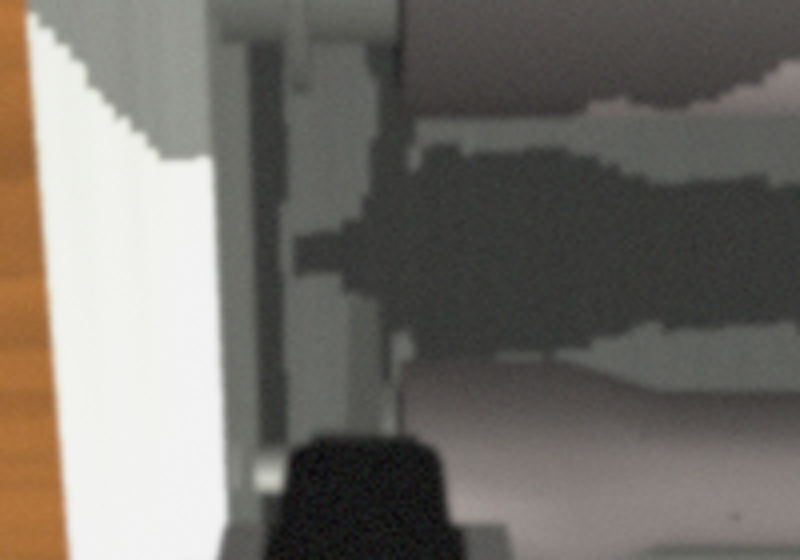

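Request:
arm_command(moves=[-0.006, -0.0007, 0.0015, -0.003, -0.008, 0, 1, -0.006, 0, 0.0015, 0, -0.008, 0, 1, -0.006, 0, 0.0015, 0, -0.008, 0, 1])

```text
clock: 12.58
eef_pos: [0.637, -0.1207, 0.3445]
tool_rot: [-0.491, 0.507, 0.496, 0.506]
ft_force: [0.1, -8.4, -4.2]
grip_width: 0.0194
```

```bash
python3 - <<'E'
from h import *
st()
planm((.6535,-.1165,.115))
shot("wrist","w17",(230,120,430,260),4)
E
```

```text
t 12.58 eef [ 0.637  -0.1207  0.3445] q [-0.188  0.571  0.345  1.352  0.002 -0.161] F [ 0.1 -8.4 -4.2] T [-2.6   0.08 -0.14] w 0.0194
tool axes cols
 [[-0.006  -0.9996  0.0263]
 [ 0.0033  0.0263  0.9996]
 [-1.      0.0061  0.0031]]
rot [-0.0099  0.0087 -0.0107] mouth now [ 0.6499 -0.1192  0.0989]
to (0.6535, -0.1165, 0.115) d_tool [-0.016  -0.001   0.0047]
```

View pics/w17.png

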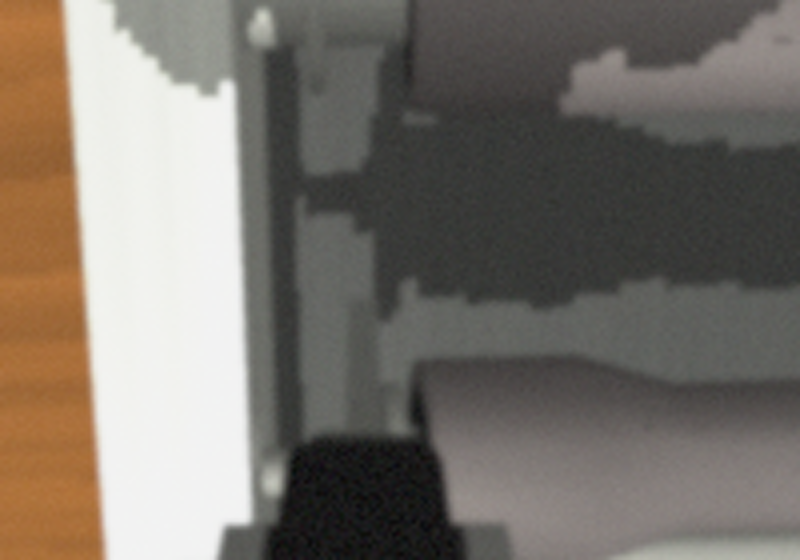

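Request:
arm_command(moves=[-0.003, -0.001, 0.005, -0.005, -0.004, -0.006, 1, -0.006, -0.001, 0.004, -0.003, -0.004, -0.003, 1, -0.006, 0, 0.003, 0, -0.004, 0, 1])

```text
clock: 12.88
eef_pos: [0.6385, -0.1166, 0.3599]
tool_rot: [-0.496, 0.508, 0.49, 0.505]
ft_force: [0.1, -8.7, -4.2]
grip_width: 0.0198
```

```bash
python3 - <<'E'
from h import *
st()
planm((.6535,-.1165,.115))
shot("wrist","w18",(230,120,430,260),4)
shot("side","s18",(265,110,425,230),5)
E
```

```text
t 12.88 eef [ 0.6385 -0.1166  0.3599] q [-0.179  0.561  0.369  1.375 -0.008 -0.151] F [ 0.1 -8.7 -4.2] T [-2.68  0.07 -0.17] w 0.0198
tool axes cols
 [[ 0.0021 -0.9996  0.0279]
 [-0.0085  0.0279  0.9996]
 [-1.     -0.0023 -0.0084]]
rot [-0.0115 -0.0029 -0.0024] mouth now [ 0.6533 -0.118   0.1144]
to (0.6535, -0.1165, 0.115) d_tool [-0.0006  0.0005  0.0007]
```

View pics/w18.png

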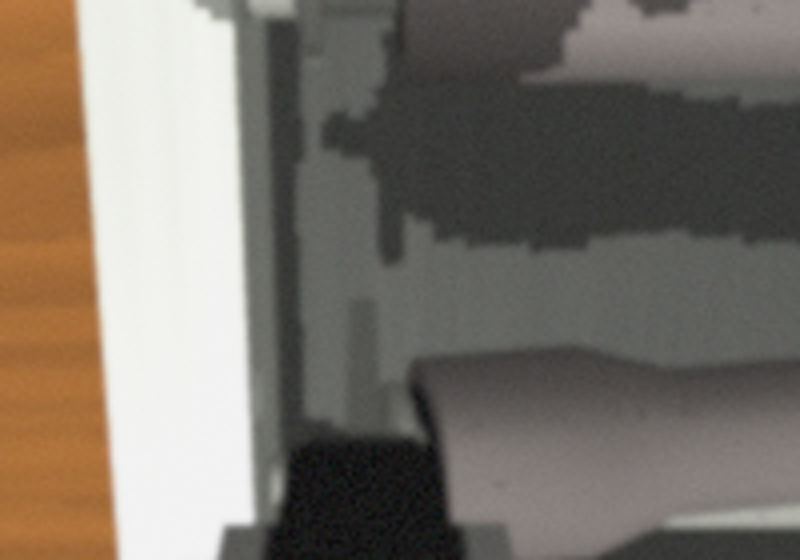

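View pics/s18.png

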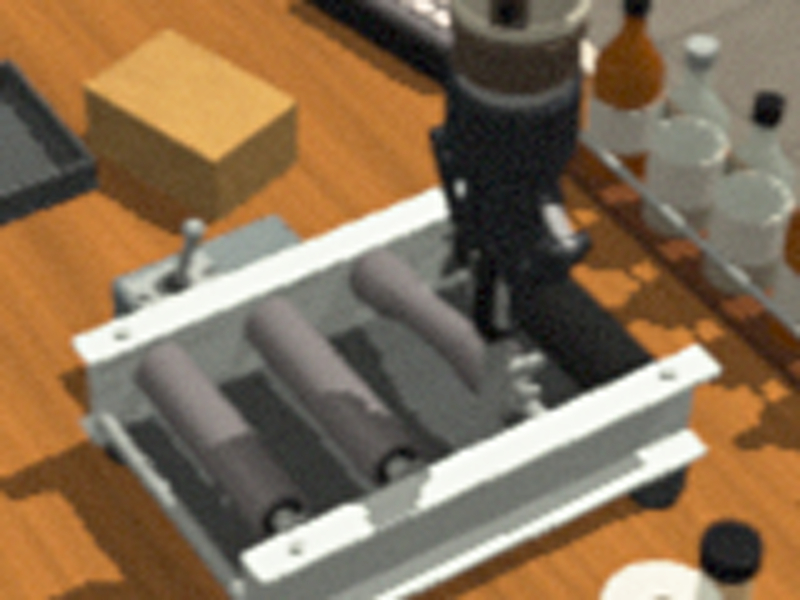

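Request:
arm_command(moves=[-0.004, 0, 0.003, -0.006, -0.008, -0.002, 1, -0.002, 0, 0.001, 0, -0.008, 0, 1])

```text
clock: 13.15
eef_pos: [0.6382, -0.1171, 0.3667]
tool_rot: [-0.497, 0.507, 0.49, 0.506]
ft_force: [-0.7, -8.5, -3.1]
grip_width: 0.0192
```

```bash
python3 - <<'E'
from h import *
st()
planm((.6535,-.1165,.118),(.6535,-.1325,.118),(.6535,-.1325,.108))
shot("side","s19",(345,170,395,210),14)
E
```

```text
t 13.15 eef [ 0.6382 -0.1171  0.3667] q [-0.18   0.557  0.379  1.387 -0.007 -0.153] F [-0.7 -8.5 -3.1] T [-2.62  0.09 -0.14] w 0.0192
tool axes cols
 [[ 0.0051 -0.9996  0.0267]
 [-0.0082  0.0267  0.9996]
 [-1.     -0.0053 -0.0081]]
rot [-0.0103 -0.0026  0.0006] mouth now [ 0.6538 -0.1185  0.1213]
to (0.6535, -0.1165, 0.118) d_tool [0.0033 0.0001 0.0012]
to (0.6535, -0.1325, 0.118) d_tool [ 0.0001 -0.0003 -0.016 ]
to (0.6535, -0.1325, 0.108) d_tool [0.01   0.     0.0001]
```

View pics/s19.png

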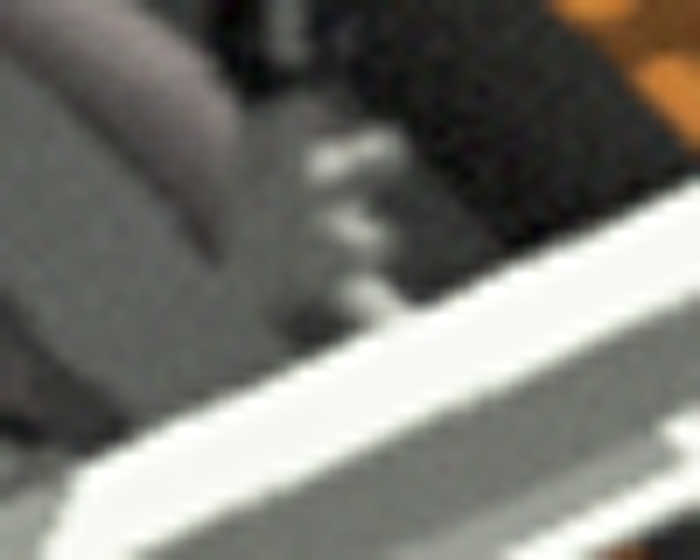

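Request:
arm_command(moves=[0.001, 0, -0.003, -0.006, 0, 0, 1, 0.001, 0, -0.003, -0.004, 0, 0, 1, 0, 0, -0.003, 0, 0, 0, 1])

```text
clock: 13.45
eef_pos: [0.6373, -0.129, 0.3646]
tool_rot: [-0.5, 0.508, 0.49, 0.502]
ft_force: [0.1, 1.6, -4.4]
grip_width: 0.0195
```

```bash
python3 - <<'E'
from h import *
st()
planm((.6535,-.1325,.118),(.6535,-.1325,.108))
shot("side","s20",(345,170,395,210),14)
shot("wrist","w20",(230,120,430,260),4)
E
```

```text
t 13.45 eef [ 0.6373 -0.129   0.3646] q [-0.197  0.56   0.379  1.383 -0.014 -0.177] F [ 0.1  1.6 -4.4] T [ 0.31  0.07 -0.01] w 0.0195
tool axes cols
 [[ 0.0042 -0.9998  0.0202]
 [-0.0154  0.0201  0.9997]
 [-0.9999 -0.0045 -0.0153]]
rot [-0.0037 -0.0098 -0.0002] mouth now [ 0.6526 -0.1321  0.1191]
to (0.6535, -0.1325, 0.118) d_tool [ 0.0012 -0.0009 -0.0029]
to (0.6535, -0.1325, 0.108) d_tool [0.01   0.     0.0001]
```

View pics/s20.png

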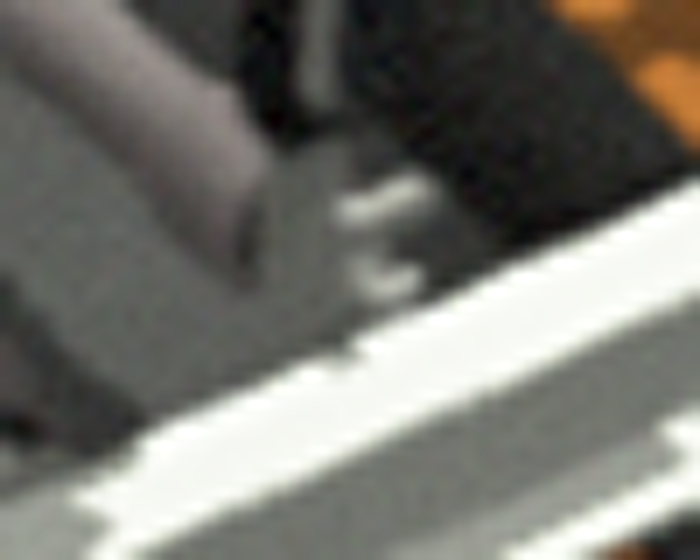

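View pics/w20.png

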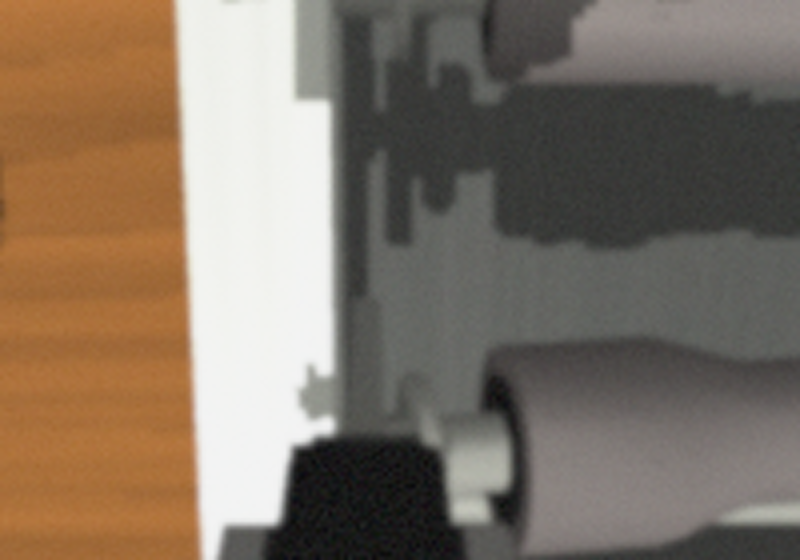

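Request:
arm_command(moves=[0.003, -0.0005, 0, -0.003, -0.01, 0, 1, 0.003, 0, 0, 0, 0, 0, 1, 0.002, 0, 0, 0, 0, 0, 1])

```text
clock: 13.8
eef_pos: [0.638, -0.1294, 0.3564]
tool_rot: [-0.499, 0.505, 0.492, 0.504]
ft_force: [-0.4, -2.2, -3.3]
grip_width: 0.0193
```

```bash
python3 - <<'E'
from h import *
st()
planm((.6535,-.1325,.108))
shot("side","s21",(345,170,395,210),14)
shot("wrist","w21",(230,120,430,260),4)
E
```

```text
t 13.8 eef [ 0.638  -0.1294  0.3564] q [-0.199  0.565  0.367  1.366 -0.007 -0.181] F [-0.4 -2.2 -3.3] T [-0.75  0.04 -0.01] w 0.0193
tool axes cols
 [[ 0.0049 -0.9998  0.0175]
 [-0.0082  0.0175  0.9998]
 [-1.     -0.0051 -0.0081]]
rot [-0.0011 -0.0026  0.0004] mouth now [ 0.6535 -0.1306  0.111 ]
to (0.6535, -0.1325, 0.108) d_tool [ 0.003  -0.0001 -0.0025]
```

View pics/s21.png

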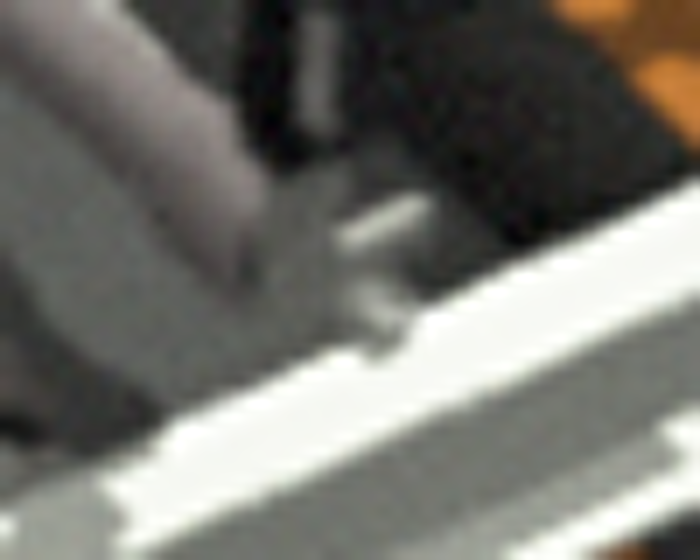

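View pics/w21.png

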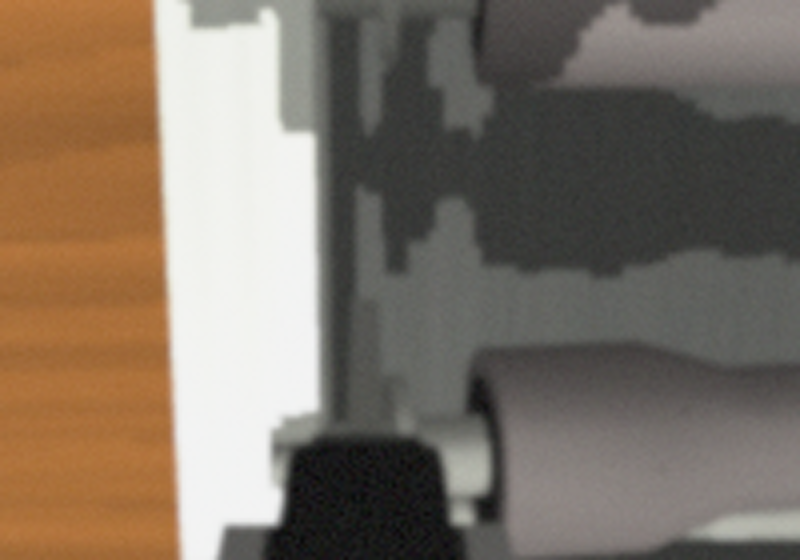

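Request:
arm_command(moves=[0.003, 0, -0.002, 0, 0, 0, 1, 0.001, 0, 0, 0, 0, 0, 1])

```text
clock: 14.07
eef_pos: [0.638, -0.1305, 0.3524]
tool_rot: [-0.499, 0.504, 0.493, 0.504]
ft_force: [-0.3, -1.1, -1.9]
grip_width: 0.0194
```

```bash
python3 - <<'E'
from h import *
st()
planm((.6535,-.1325,.108))
shot("side","s22",(345,170,395,210),14)
E
```

```text
t 14.07 eef [ 0.638  -0.1305  0.3524] q [-0.201  0.568  0.36   1.357 -0.004 -0.185] F [-0.3 -1.1 -1.9] T [-0.42  0.11 -0.06] w 0.0194
tool axes cols
 [[ 0.0052 -0.9999  0.0163]
 [-0.0053  0.0163  0.9999]
 [-1.     -0.0053 -0.0053]]
rot [0.0001 0.0003 0.0006] mouth now [ 0.6536 -0.131   0.1069]
to (0.6535, -0.1325, 0.108) d_tool [-0.0011 -0.0001 -0.0014]
```

View pics/s22.png

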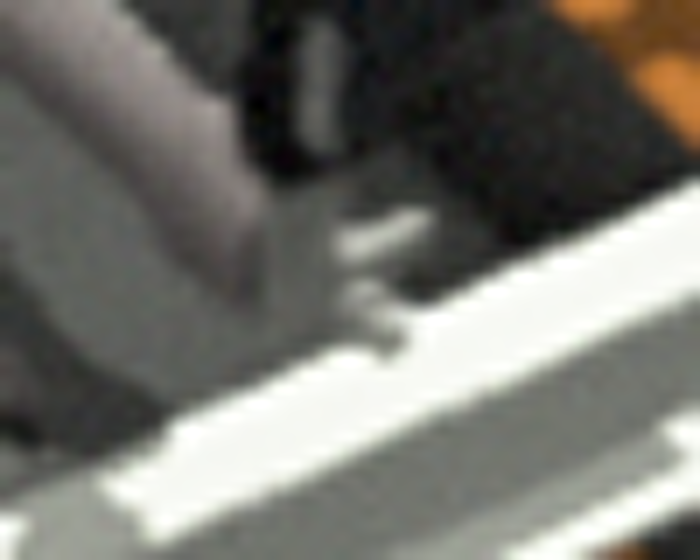

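Request:
arm_command(moves=[-0.0005, 0, -0.0025, 0, 0, 0, 1, 0, 0.004, 0, 0, 0, 0, 1, 0, 0.007, 0, 0, 0, 0, 1])

```text
clock: 14.37
eef_pos: [0.6276, -0.1318, 0.3535]
tool_rot: [-0.499, 0.502, 0.494, 0.505]
ft_force: [-0.6, -0.7, -1.5]
grip_width: 0.0193
```

```bash
python3 - <<'E'
from h import *
st()
planm((.615,-.1325,.108))
shot("wrist","w23",(230,120,430,260),4)
E
```

```text
t 14.37 eef [ 0.6276 -0.1318  0.3535] q [-2.070e-01  5.450e-01  3.250e-01  1.343e+00 -1.000e-03 -1.920e-01] F [-0.6 -0.7 -1.5] T [-0.07  0.08  0.04] w 0.0193
tool axes cols
 [[ 0.0079 -0.9999  0.0144]
 [-0.0032  0.0144  0.9999]
 [-1.     -0.0079 -0.003 ]]
rot [0.002  0.0025 0.0033] mouth now [ 0.6439 -0.1317  0.1081]
to (0.615, -0.1325, 0.108) d_tool [-0.      0.028  -0.0006]
```

View pics/w23.png

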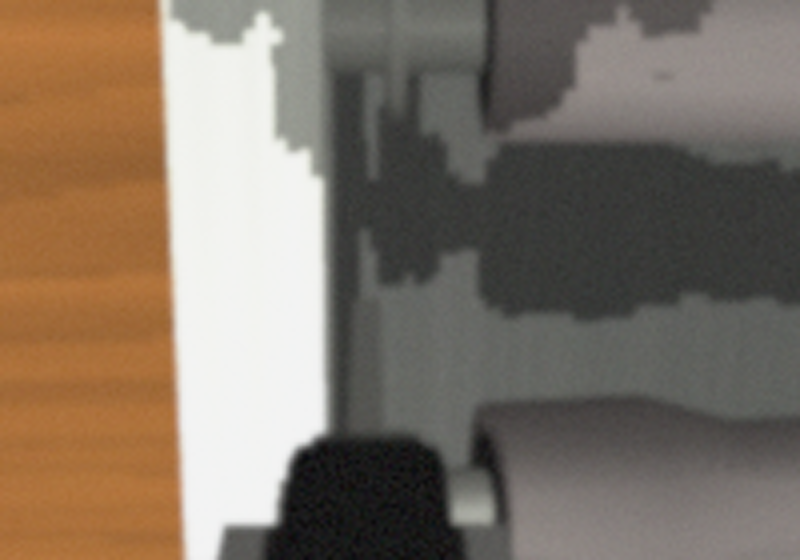

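Request:
arm_command(moves=[0, 0.008, 0, 0, 0, 0, 1, 0, 0.008, 0, 0, 0, 0, 1, 0, 0.007, 0, 0, 0, 0, 1, 0, 0.002, 0, 0, 0, 0, 1])

```text
clock: 14.75
eef_pos: [0.5989, -0.1308, 0.3548]
tool_rot: [-0.499, 0.502, 0.494, 0.505]
ft_force: [0.0, 0.7, -1.9]
grip_width: 0.0193
```

```bash
python3 - <<'E'
from h import *
st()
planm((.618,-.1325,.108))
shot("wrist","w24",(230,120,430,260),4)
E
```

```text
t 14.75 eef [ 0.5989 -0.1308  0.3548] q [-0.215  0.486  0.231  1.308 -0.    -0.201] F [ 0.   0.7 -1.9] T [-0.03 -0.01  0.05] w 0.0193
tool axes cols
 [[ 0.0081 -0.9999  0.0143]
 [-0.0023  0.0143  0.9999]
 [-1.     -0.0081 -0.0022]]
rot [0.0021 0.0034 0.0035] mouth now [ 0.6152 -0.1306  0.1094]
to (0.618, -0.1325, 0.108) d_tool [ 0.0013 -0.0037 -0.001 ]
```

View pics/w24.png

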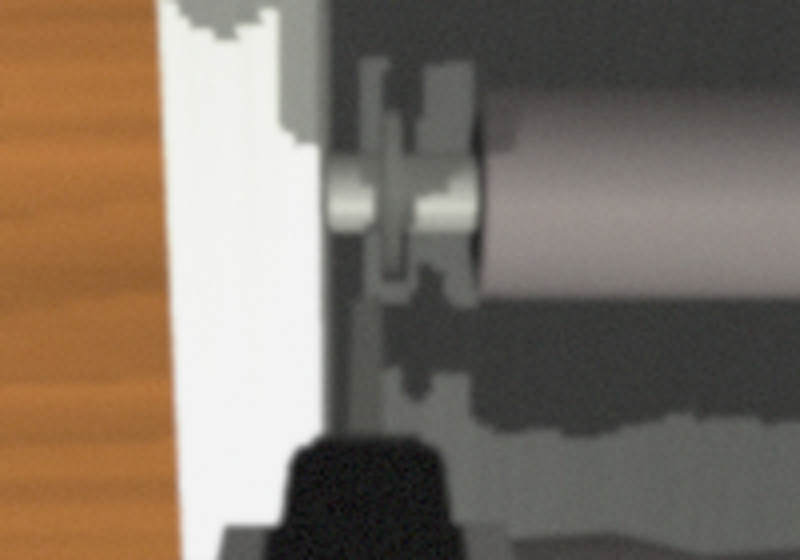

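Request:
arm_command(moves=[-0.01, 0, -0.001, 0, 0, 0, 1, -0.02, 0, 0, 0, 0, 0, 1, -0.03, 0, 0, 0, 0, 0, 1, -0.03, 0, 0, 0, 0, 0, 1])

```text
clock: 15.13
eef_pos: [0.5969, -0.1315, 0.4415]
tool_rot: [-0.495, 0.505, 0.498, 0.502]
ft_force: [0.9, 0.4, -2.1]
grip_width: 0.0195
```

```bash
python3 - <<'E'
from h import *
st()
planm((.4702,-.3422,.22),(.4702,-.3422,.117),yaw=.101,key="hand")
shot("side","s25",(265,110,425,230),5)
shot("wrist","w25")
E
```

```text
t 15.13 eef [ 0.5969 -0.1315  0.4415] q [-0.217  0.465  0.423  1.535 -0.    -0.202] F [ 0.9  0.4 -2.1] T [ 0.06 -0.04 -0.04] w 0.0195
tool axes cols
 [[-0.0063 -0.9999  0.0143]
 [ 0.0013  0.0143  0.9999]
 [-1.      0.0063  0.0012]]
rot [-0.1144  0.0069 -0.0112] hand now [ 0.5946 -0.1307  0.2831]
to (0.4702, -0.3422, 0.22) d_tool [ 0.0635  0.1468 -0.1963]
to (0.4702, -0.3422, 0.117) d_tool [0.103  0.0005 0.0006]
```

View pics/s25.png

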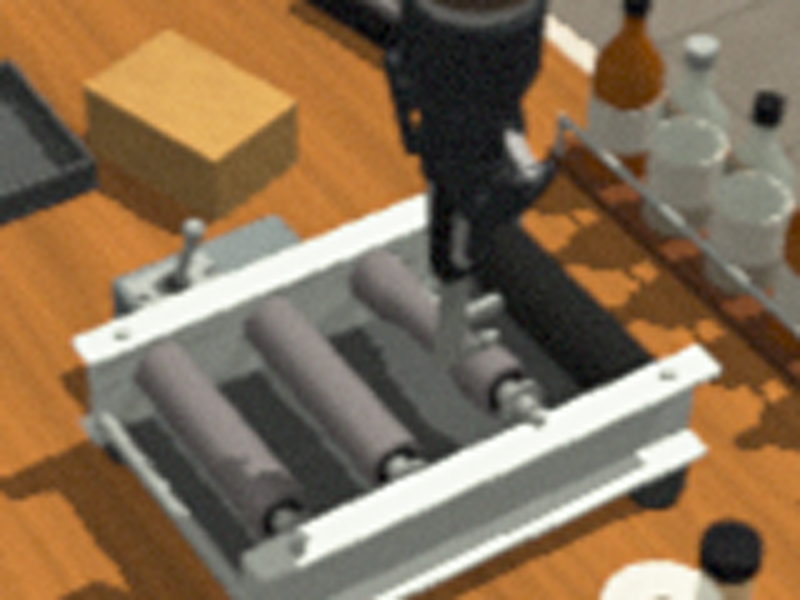

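View pics/w25.png

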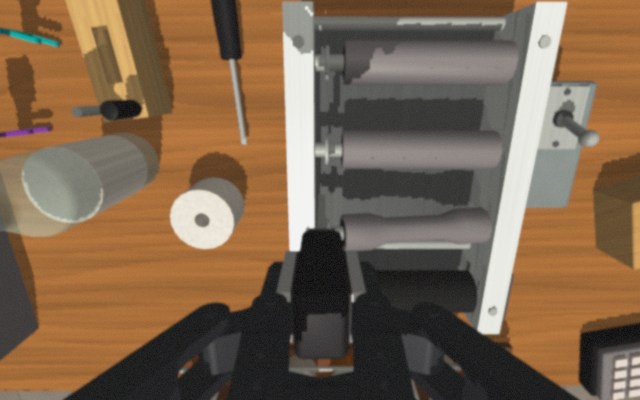

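Request:
arm_command(moves=[0, 0.0173, -0.0305, 0, 0, 0, 1, 0, 0.0173, -0.0305, 0, 0, 0, 1, 0, 0.0173, -0.0305, 0, 0, 0, 1, 0, 0.0173, -0.0305, 0, 0, 0, 1, 0, 0.0173, -0.0305, 0, 0, 0, 1, 0, 0.0173, -0.0305, 0, 0, 0, 1, 0, 0.0173, -0.0305, 0, 0, 0, 1, 0, 0, 0, -0.057, 0.003, -0.005, 1, 0, 0, 0, -0.057, 0.003, -0.005, 1, 0, 0, 0, 0, 0, 0, 1])

```text
clock: 16.07
eef_pos: [0.4718, -0.3534, 0.4477]
tool_rot: [0.536, -0.468, -0.517, -0.476]
ft_force: [-0.6, 0.5, -2.3]
grip_width: 0.0194
```

```bash
python3 - <<'E'
from h import *
st()
planm((.4702,-.3422,.19),(.4702,-.3422,.117),yaw=.101,key="hand")
shot("wrist","w26",(200,60,440,260),3)
E
```

```text
t 16.07 eef [ 0.4718 -0.3534  0.4477] q [-0.645  0.4    0.339  1.483  0.008 -0.753] F [-0.6  0.5 -2.3] T [0.02 0.09 0.01] w 0.0194
tool axes cols
 [[ 0.0261 -0.9937 -0.1086]
 [-0.0098 -0.1089  0.994 ]
 [-0.9996 -0.0249 -0.0126]]
rot [ 0.0089 -0.0069  0.0203] hand now [ 0.4746 -0.3545  0.2893]
to (0.4702, -0.3422, 0.19) d_tool [0.0992 0.0004 0.0122]
to (0.4702, -0.3422, 0.117) d_tool [0.073  0.0003 0.0004]
```

View pics/w26.png

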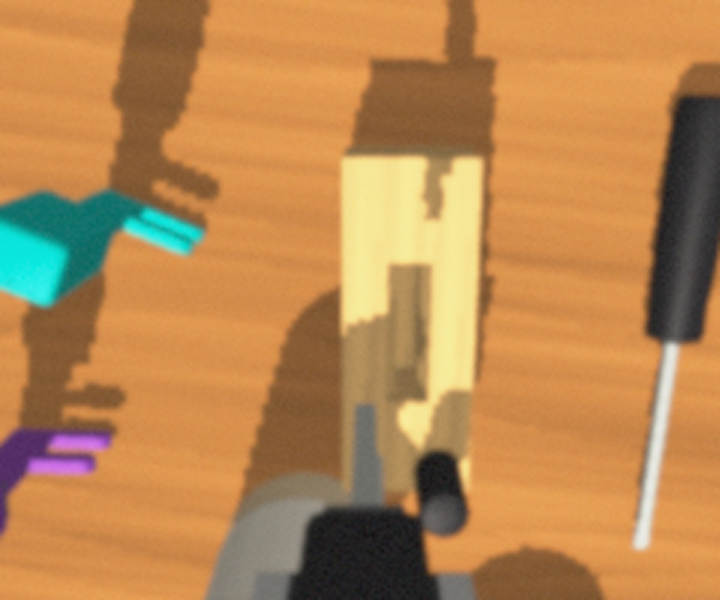

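```bash
python3 - <<'E'
from h import *
o=obsof("w26")
w=lambda u,v,z: plane("wrist",200+(u+.5)/3-.5,60+(v+.5)/3-.5,z,o).round(4)
a,b=w(410,265,.06),w(408,398,.06); print("slot ends",a,b,np.linalg.norm(b-a))
print("slot edges mid",w(390,320,.06),w(430,320,.06))
x=np.array([np.cos(.101),np.sin(.101),0]); print("axis from near end (+15[+flare])",a+.015*x,"from far end",b-.036*x)
print("block near corners",w(342,156,.06),w(483,156,.06),"mid+.0?")
E
```

```text
slot ends [ 0.4564 -0.3438  0.06  ] [ 0.5055 -0.3384  0.06  ] 0.04939605247385663
slot edges mid [ 0.4769 -0.3485  0.06  ] [ 0.4753 -0.3342  0.06  ]
axis from near end (+15[+flare]) [ 0.47132356 -0.34228757  0.06      ] from far end [ 0.46968346 -0.34202982  0.06      ]
block near corners [ 0.4219 -0.3716  0.06  ] [ 0.4166 -0.3238  0.06  ] mid+.0?
```

Request:
arm_command(moves=[0.02, 0, 0.012, 0.009, -0.009, 0.018, 1, 0.03, 0, 0, 0, 0, 0, 1, 0.03, 0, 0, 0, 0, 0, 1, 0, 0, 0, 0, 0, 0, 1])

```text
clock: 16.45
eef_pos: [0.4734, -0.3402, 0.3677]
tool_rot: [0.527, -0.474, -0.519, -0.477]
ft_force: [-0.7, 0.7, -4.1]
grip_width: 0.0194
```

```bash
python3 - <<'E'
from h import *
st()
planm((.4690,-.3422,.175),(.4690,-.3422,.117),yaw=.101,key="hand")
E
```

```text
t 16.45 eef [ 0.4734 -0.3402  0.3677] q [-0.624  0.417  0.157  1.299  0.003 -0.718] F [-0.7  0.7 -4.1] T [ 0.12  0.13 -0.06] w 0.0194
tool axes cols
 [[ 0.0121 -0.9955 -0.0941]
 [-0.0052 -0.0942  0.9955]
 [-0.9999 -0.0115 -0.0063]]
rot [-0.0058 -0.0008  0.0068] hand now [ 0.4739 -0.3406  0.2092]
to (0.469, -0.3422, 0.175) d_tool [ 0.0342  0.0041 -0.001 ]
to (0.469, -0.3422, 0.117) d_tool [0.058  0.0003 0.0003]
```

Request:
arm_command(moves=[0.012, 0.004, -0.001, -0.006, 0, 0.007, 1, 0.012, 0.001, 0, 0, 0, 0.005, 1, 0.006, 0, 0, 0, 0, 0, 1, 0, 0, 0, 0, 0, 0, 1])

```text
clock: 16.78
eef_pos: [0.4708, -0.3402, 0.3386]
tool_rot: [0.526, -0.476, -0.523, -0.473]
ft_force: [-0.6, 0.4, -1.6]
grip_width: 0.0193
```

```bash
python3 - <<'E'
from h import *
st()
planm((.4690,-.3422,.175),(.4690,-.3422,.117),yaw=.101,key="hand")
shot("wrist","w27",(220,120,440,280),3)
E
```

```text
t 16.78 eef [ 0.4708 -0.3402  0.3386] q [-0.625  0.432  0.104  1.238 -0.005 -0.726] F [-0.6  0.4 -1.6] T [-0.    0.07  0.03] w 0.0193
tool axes cols
 [[ 8.000e-04 -9.949e-01 -1.010e-01]
 [-6.400e-03 -1.010e-01  9.949e-01]
 [-1.000e+00 -1.000e-04 -6.400e-03]]
rot [ 0.0011 -0.0008 -0.0045] hand now [ 0.4695 -0.3408  0.1801]
to (0.469, -0.3422, 0.175) d_tool [ 0.0051  0.0014 -0.0015]
to (0.469, -0.3422, 0.117) d_tool [0.058  0.0003 0.0003]
```

View pics/w27.png

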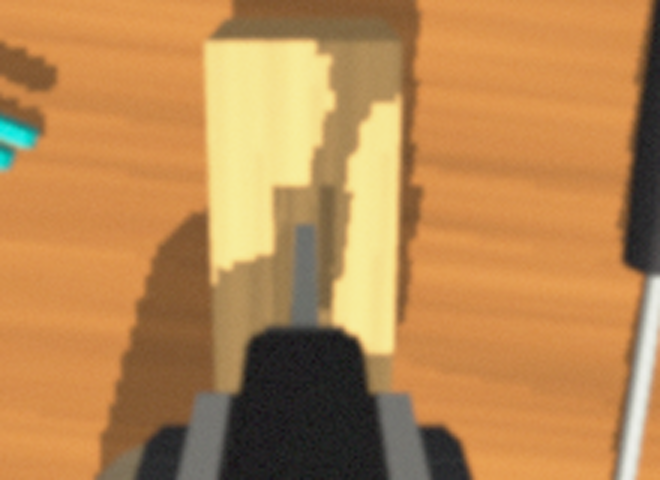

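Request:
arm_command(moves=[0.012, 0.001, -0.0015, 0, 0, -0.004, 1, 0.012, 0, 0, 0, 0, 0, 1, 0.012, 0, 0, 0, 0, 0, 1, 0.003, 0, 0, 0, 0, 0, 1])

```text
clock: 17.17
eef_pos: [0.4734, -0.3416, 0.3077]
tool_rot: [0.532, -0.471, -0.518, -0.476]
ft_force: [-1.1, 1.3, -2.1]
grip_width: 0.0191
```

```bash
python3 - <<'E'
from h import *
st()
planm((.4690,-.3422,.117),yaw=.101,key="hand")
shot("wrist","w28",(220,120,440,280),3)
E
```

```text
t 17.17 eef [ 0.4734 -0.3416  0.3077] q [-0.626  0.453  0.052  1.151  0.005 -0.729] F [-1.1  1.3 -2.1] T [0.32 0.28 0.02] w 0.0191
tool axes cols
 [[ 0.019  -0.9946 -0.1021]
 [-0.0072 -0.1023  0.9947]
 [-0.9998 -0.0181 -0.0091]]
rot [ 0.0023 -0.0035  0.0135] hand now [ 0.475  -0.3423  0.1492]
to (0.469, -0.3422, 0.117) d_tool [0.0322 0.004  0.0004]
```

View pics/w28.png

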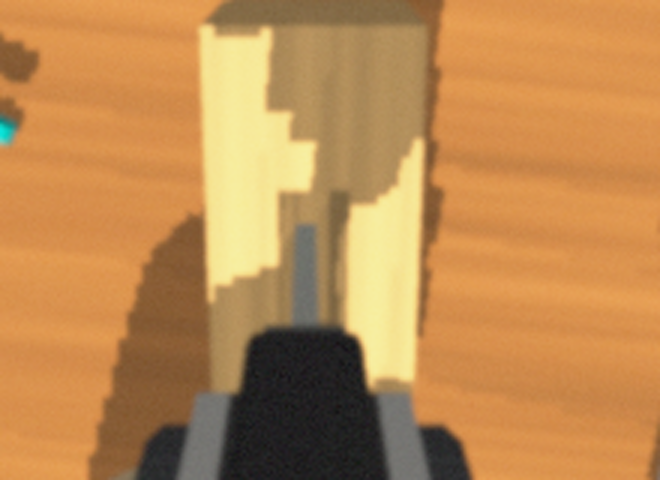

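Request:
arm_command(moves=[0.002, 0.004, 0.0005, 0.002, -0.004, 0.013, 1, 0.002, 0.001, 0, 0, 0, 0, 1])

```text
clock: 17.38
eef_pos: [0.4692, -0.3422, 0.3059]
tool_rot: [0.528, -0.474, -0.521, -0.474]
ft_force: [-0.8, 1.0, -1.0]
grip_width: 0.0192
```

```bash
python3 - <<'E'
from h import *
st()
planm((.4690,-.3422,.117),yaw=.101,key="hand")
E
```

```text
t 17.38 eef [ 0.4692 -0.3422  0.3059] q [-0.63   0.452  0.046  1.154 -0.002 -0.73 ] F [-0.8  1.  -1. ] T [0.44 0.26 0.04] w 0.0192
tool axes cols
 [[ 0.0076 -0.9949 -0.1004]
 [-0.008  -0.1005  0.9949]
 [-0.9999 -0.0068 -0.0087]]
rot [ 0.0005 -0.0031  0.0021] hand now [ 0.469  -0.343   0.1474]
to (0.469, -0.3422, 0.117) d_tool [ 0.0304 -0.0002  0.0005]
```

Request:
arm_command(moves=[0.008, 0, 0.001, 0, -0.004, 0.005, 1, 0.008, 0, 0, 0, 0, 0.004, 1, 0.006, 0, 0, 0, 0, 0.002, 1])

```text
clock: 17.63
eef_pos: [0.4699, -0.3423, 0.2857]
tool_rot: [0.527, -0.477, -0.522, -0.472]
ft_force: [-0.8, 2.6, -1.2]
grip_width: 0.0196
```

```bash
python3 - <<'E'
from h import *
st()
planm((.4690,-.3422,.117),yaw=.101,key="hand")
E
```

```text
t 17.63 eef [ 0.4699 -0.3423  0.2857] q [-0.628  0.472  0.022  1.115 -0.007 -0.728] F [-0.8  2.6 -1.2] T [0.53 0.08 0.01] w 0.0196
tool axes cols
 [[ 8.00e-04 -9.95e-01 -9.95e-02]
 [-8.70e-03 -9.95e-02  9.95e-01]
 [-1.00e+00  0.00e+00 -8.80e-03]]
rot [-0.0004 -0.0032 -0.0047] hand now [ 0.4687 -0.3433  0.1272]
to (0.469, -0.3422, 0.117) d_tool [0.0102 0.0004 0.0006]
```

Request:
arm_command(moves=[0.003, 0, 0.0015, 0, -0.004, -0.003, 1, 0.006, 0, 0.0005, 0, 0, 0, 1, 0.003, 0, 0, 0, 0, 0, 1])

```text
clock: 17.88
eef_pos: [0.4698, -0.3407, 0.2751]
tool_rot: [0.527, -0.475, -0.521, -0.474]
ft_force: [-9.2, 7.1, 35.4]
grip_width: 0.0192
```

```bash
python3 - <<'E'
from h import *
st()
planm((.4690,-.3422,.117),yaw=.101,key="hand")
E
```

```text
t 17.88 eef [ 0.4698 -0.3407  0.2751] q [-0.627  0.478  0.003  1.088 -0.002 -0.726] F [-9.2  7.1 35.4] T [2.17 2.37 0.06] w 0.0192
tool axes cols
 [[ 0.0049 -0.9951 -0.0991]
 [-0.0062 -0.0991  0.9951]
 [-1.     -0.0042 -0.0067]]
rot [-0.0008 -0.0011 -0.0004] hand now [ 0.4692 -0.3413  0.1167]
to (0.469, -0.3422, 0.117) d_tool [-0.0003  0.0004 -0.0011]
```

Request:
arm_command(moves=[-0.001, 0, -0.0008, 0, 0, 0, 1, 0, 0, 0, 0, 0, 0, -1, 0, 0, 0, 0, 0, 0, -1, 0, 0, 0, 0, 0, 0, -1, 0, 0, 0, 0, 0, 0, -1, 0, 0, 0, 0, 0, 0, -1])

```text
clock: 18.38
eef_pos: [0.4705, -0.3425, 0.2774]
tool_rot: [0.529, -0.476, -0.519, -0.474]
ft_force: [-1.1, -0.4, -0.3]
grip_width: 0.0781
```

```bash
python3 - <<'E'
from h import *
st()
shot("wrist","w30",(220,120,440,280),3)
E
```

```text
t 18.38 eef [ 0.4705 -0.3425  0.2774] q [-0.628  0.477  0.006  1.087 -0.004 -0.727] F [-1.1 -0.4 -0.3] T [-0.01 -0.02 -0.01] w 0.0781
tool axes cols
 [[ 0.0086 -0.9951 -0.0984]
 [-0.0108 -0.0985  0.9951]
 [-0.9999 -0.0075 -0.0116]]
```

View pics/w30.png

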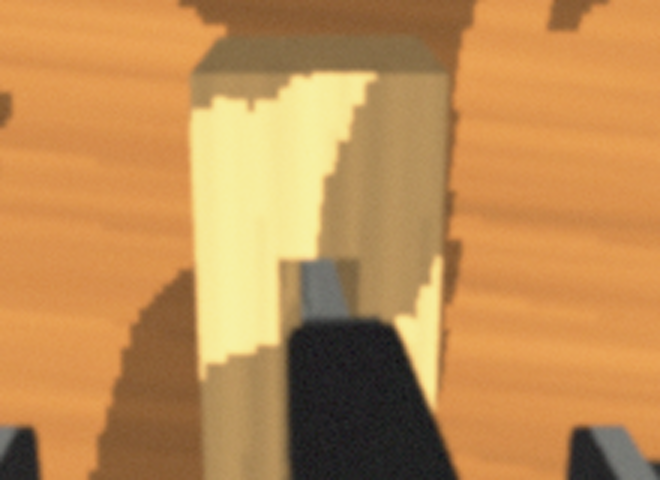

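Request:
arm_command(moves=[0, 0.001, 0.001, 0, -0.008, 0.002, -1, 0, 0, 0, 0, 0, 0, 1, 0, 0, 0, 0, 0, 0, 1, 0, 0, 0, 0, 0, 0, 1, 0, 0, 0, 0, 0, 0, 1, 0, 0, 0, 0, 0, 0, 1, 0, 0, 0, 0, 0, 0, 1])

```text
clock: 19.02
eef_pos: [0.4693, -0.3416, 0.2766]
tool_rot: [0.526, -0.474, -0.522, -0.475]
ft_force: [0.8, -0.1, -2.0]
grip_width: 0.0193
```

```bash
python3 - <<'E'
from h import *
st()
planm((.4690,-.3422,.117),yaw=.101,key="hand")
shot("wrist","w31",(220,120,440,280),3)
E
```

```text
t 19.02 eef [ 0.4693 -0.3416  0.2766] q [-6.290e-01  4.780e-01  7.000e-03  1.094e+00  1.000e-03 -7.280e-01] F [ 0.8 -0.1 -2. ] T [ 0.06 -0.02 -0.03] w 0.0193
tool axes cols
 [[ 0.0045 -0.9951 -0.0984]
 [-0.0022 -0.0984  0.9951]
 [-1.     -0.0042 -0.0026]]
rot [-0.0015  0.0029 -0.0004] hand now [ 0.4687 -0.3416  0.1181]
to (0.469, -0.3422, 0.117) d_tool [ 0.0011 -0.0002 -0.0002]
```

View pics/w31.png

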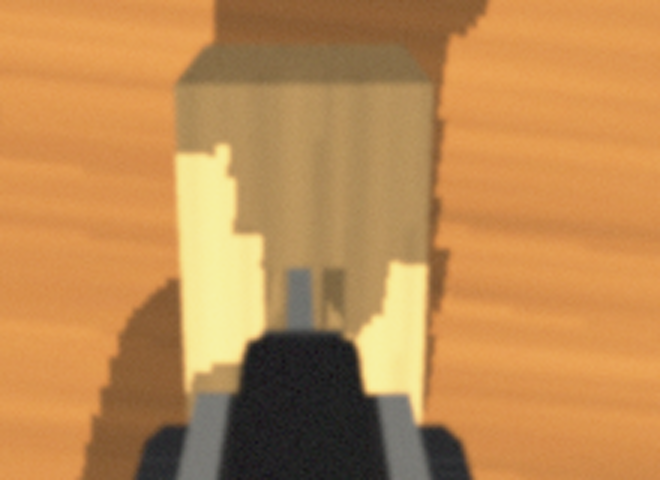

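Request:
arm_command(moves=[0.0012, 0, 0, 0, 0.002, 0, 1, 0.0005, 0, 0, 0, 0, 0, 1])

```text
clock: 19.23
eef_pos: [0.4692, -0.3412, 0.2765]
tool_rot: [0.526, -0.474, -0.522, -0.475]
ft_force: [-0.9, 1.0, 0.0]
grip_width: 0.0191
```

```bash
python3 - <<'E'
from h import *
st()
planm((.4690,-.3422,.117),yaw=.101,key="hand")
E
```

```text
t 19.23 eef [ 0.4692 -0.3412  0.2765] q [-0.629  0.477  0.005  1.092  0.    -0.728] F [-0.9  1.   0. ] T [ 0.08  0.24 -0.07] w 0.0191
tool axes cols
 [[ 0.0054 -0.9951 -0.0985]
 [-0.0033 -0.0986  0.9951]
 [-1.     -0.0051 -0.0039]]
rot [-0.0014  0.0017  0.0004] hand now [ 0.4686 -0.3413  0.118 ]
to (0.469, -0.3422, 0.117) d_tool [ 0.001  -0.0003 -0.0006]
```

Request:
arm_command(moves=[0, 0, -0.0004, 0, 0, 0, -1, 0, 0, 0, 0, 0, 0, -1, 0, 0, 0, 0, 0, 0, -1, 0, 0, 0, 0, 0, 0, -1, -0.01, 0, 0, 0, 0, 0, -1, -0.03, 0, 0, 0, 0, 0, -1, -0.035, 0, 0, 0, 0, 0, -1, -0.035, 0, 0, 0, 0, 0, -1, -0.03, 0, 0, 0, 0, 0, -1])

```text
clock: 19.98
eef_pos: [0.4666, -0.3398, 0.413]
tool_rot: [-0.519, 0.475, 0.53, 0.474]
ft_force: [1.2, -0.5, -0.4]
grip_width: 0.0852
```

```bash
python3 - <<'E'
from h import *
st()
shot("wrist","w32",(200,120,440,300),3)
E
```

```text
t 19.98 eef [ 0.4666 -0.3398  0.413 ] q [-6.300e-01  4.010e-01  2.520e-01  1.437e+00  1.000e-03 -7.290e-01] F [ 1.2 -0.5 -0.4] T [-0.06 -0.07 -0.02] w 0.0852
tool axes cols
 [[-0.0117 -0.9951 -0.0987]
 [ 0.0099 -0.0988  0.9951]
 [-0.9999  0.0106  0.011 ]]
```

View pics/w32.png

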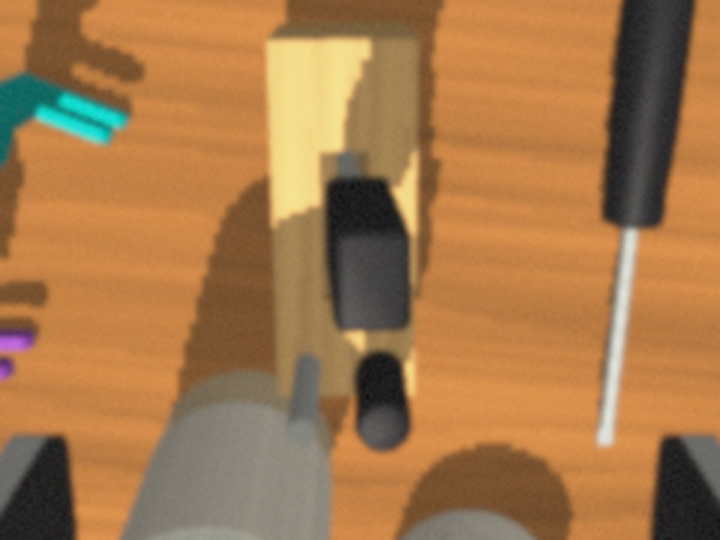

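```bash
python3 - <<'E'
from h import *
o=obsof("w32")
w=lambda u,v,z: plane("wrist",200+(u+.5)/3-.5,120+(v+.5)/3-.5,z,o).round(4)
C=[(335,235),(405,232),(410,326),(344,330)]
P=np.array([w(*c,.147) for c in C]); print(P,P.mean(0)); d=P[3]-P[0]; print(np.arctan2(d[1],d[0]),np.linalg.norm(d),np.linalg.norm(P[1]-P[0]))
print("lower near edge center",w(358,180,.087))
E
```

```text
[[ 0.4581 -0.345   0.147 ]
 [ 0.4557 -0.3281  0.147 ]
 [ 0.4802 -0.324   0.147 ]
 [ 0.4828 -0.3405  0.147 ]] [ 0.4692 -0.3344  0.147 ]
0.18020975200398134 0.02510657284457597 0.017069563556224836
lower near edge center [ 0.4583 -0.339   0.087 ]
```

```bash
python3 - <<'E'
from h import *
planm((.4695,-.3424,.117),yaw=.101,key="hand")
E
```

```text
rot [-0.0013  0.0089 -0.0067] hand now [ 0.4657 -0.3395  0.2618]
to (0.4695, -0.3424, 0.117) d_tool [ 0.1448 -0.0017 -0.0011]
```

Request:
arm_command(moves=[0.03, 0, -0.001, 0, 0, 0, -1, 0.035, 0, 0, 0, 0, 0, -1, 0.03, 0, 0, 0, 0, 0, -1, 0.02, 0, 0, 0, 0, 0, -1, 0.012, 0, 0, 0, 0, 0, -1, 0, 0, 0, 0, 0, 0, -1])

```text
clock: 20.53
eef_pos: [0.4709, -0.3436, 0.3021]
tool_rot: [0.532, -0.473, -0.516, -0.476]
ft_force: [-0.6, 0.0, -0.1]
grip_width: 0.0856
```

```bash
python3 - <<'E'
from h import *
st()
planm((.4695,-.3424,.117),yaw=.101,key="hand")
E
```

```text
t 20.53 eef [ 0.4709 -0.3436  0.3021] q [-6.310e-01  4.540e-01  3.900e-02  1.133e+00  1.000e-03 -7.300e-01] F [-0.6  0.  -0.1] T [0.01 0.03 0.01] w 0.0856
tool axes cols
 [[ 0.0189 -0.995  -0.0985]
 [-0.0121 -0.0988  0.995 ]
 [-0.9997 -0.0176 -0.0139]]
rot [-0.0013 -0.0083  0.0129] hand now [ 0.4725 -0.3451  0.1437]
to (0.4695, -0.3424, 0.117) d_tool [0.0267 0.0008 0.0018]
```

Request:
arm_command(moves=[0.01, 0.001, 0.001, 0, -0.008, 0.012, -1, 0.01, 0, 0.001, 0, -0.002, 0.004, -1, 0.006, 0, 0, 0, 0, 0, -1, 0, 0, 0, 0, 0, 0, -1])

```text
clock: 20.87
eef_pos: [0.4705, -0.3422, 0.2763]
tool_rot: [0.526, -0.475, -0.522, -0.474]
ft_force: [-1.0, -1.3, 0.9]
grip_width: 0.0854
```

```bash
python3 - <<'E'
from h import *
st()
planm((.4695,-.3424,.117),yaw=.101,key="hand")
E
```

```text
t 20.87 eef [ 0.4705 -0.3422  0.2763] q [-0.628  0.481  0.01   1.096 -0.002 -0.727] F [-1.  -1.3  0.9] T [0.06 0.03 0.02] w 0.0854
tool axes cols
 [[ 0.0027 -0.9951 -0.0986]
 [-0.0046 -0.0986  0.9951]
 [-1.     -0.0022 -0.0049]]
rot [-0.0013  0.0007 -0.0025] hand now [ 0.4695 -0.3425  0.1179]
to (0.4695, -0.3424, 0.117) d_tool [0.0009 0.0004 0.0003]
```

Well aligned with the original grip pose; close again.

Request:
arm_command(moves=[0.0005, 0, 0, 0, 0, 0, 1, 0, 0, 0, 0, 0, 0, 1, 0, 0, 0, 0, 0, 0, 1, 0, 0, 0, 0, 0, 0, 1, 0, 0, 0, 0, 0, 0, 1, 0, 0, 0, 0, 0, 0, 1, 0, 0, 0, 0, 0, 0, 1])

```text
clock: 21.45
eef_pos: [0.4714, -0.3426, 0.2784]
tool_rot: [0.527, -0.475, -0.521, -0.474]
ft_force: [0.1, 0.3, -2.0]
grip_width: 0.0191
```

```bash
python3 - <<'E'
from h import *
st()
planm((.4695,-.3424,.117),yaw=.101,key="hand")
E
```

```text
t 21.45 eef [ 0.4714 -0.3426  0.2784] q [-0.628  0.479  0.013  1.096 -0.002 -0.727] F [ 0.1  0.3 -2. ] T [-0.03  0.02  0.  ] w 0.0191
tool axes cols
 [[ 0.0065 -0.9951 -0.0988]
 [-0.0068 -0.0989  0.9951]
 [-1.     -0.0058 -0.0074]]
rot [-0.001  -0.0018  0.0012] hand now [ 0.471  -0.3433  0.12  ]
to (0.4695, -0.3424, 0.117) d_tool [0.0029 0.0013 0.0008]
```

Request:
arm_command(moves=[0.001, 0.001, 0.0006, 0, -0.002, 0, 1, 0.001, 0, 0, 0, 0, 0, 1, 0.0008, 0, 0, 0, 0, 0, 1])

```text
clock: 21.7
eef_pos: [0.4707, -0.3425, 0.2782]
tool_rot: [0.528, -0.474, -0.52, -0.475]
ft_force: [-1.5, 0.2, 3.6]
grip_width: 0.0196
```

```bash
python3 - <<'E'
from h import *
st()
planm((.4695,-.3424,.117),yaw=.101,key="hand")
E
```

```text
t 21.7 eef [ 0.4707 -0.3425  0.2782] q [-0.629  0.477  0.009  1.091 -0.    -0.728] F [-1.5  0.2  3.6] T [0.41 0.49 0.  ] w 0.0196
tool axes cols
 [[ 0.0096 -0.9951 -0.0989]
 [-0.0071 -0.0989  0.9951]
 [-0.9999 -0.0088 -0.008 ]]
rot [-0.001  -0.0025  0.0042] hand now [ 0.4708 -0.3432  0.1198]
to (0.4695, -0.3424, 0.117) d_tool [0.0028 0.0006 0.0005]
```

Request:
arm_command(moves=[0, 0.0005, 0.0003, 0, -0.004, 0.005, 1, -0.0003, 0, 0, 0, 0, 0, 1])

```text
clock: 21.87
eef_pos: [0.4698, -0.3421, 0.2783]
tool_rot: [0.526, -0.475, -0.522, -0.475]
ft_force: [-0.7, -0.4, -1.9]
grip_width: 0.0196
```

```bash
python3 - <<'E'
from h import *
st()
planm((.4695,-.3424,.117),yaw=.101,key="hand")
E
```

```text
t 21.87 eef [ 0.4698 -0.3421  0.2783] q [-6.29e-01  4.78e-01  1.20e-02  1.10e+00 -1.00e-03 -7.28e-01] F [-0.7 -0.4 -1.9] T [ 0.01 -0.06  0.03] w 0.0196
tool axes cols
 [[ 0.0033 -0.9951 -0.0988]
 [-0.0031 -0.0988  0.9951]
 [-1.     -0.003  -0.0034]]
rot [-0.0011  0.0021 -0.0016] hand now [ 0.469  -0.3421  0.1199]
to (0.4695, -0.3424, 0.117) d_tool [ 0.0029 -0.0002  0.    ]
```

Request:
arm_command(moves=[0.0007, 0, 0, 0, 0, 0, 1, 0, 0, 0, 0, 0, 0, 0.45, 0, 0, 0, 0, 0, 0, 0.3, 0, 0, 0, 0, 0, 0, -0.2, 0, 0, 0, 0, 0, 0, -1, 0, 0, 0, 0, 0, 0, -1, 0, 0, 0, 0, 0, 0, -1, -0.02, 0, 0, 0, 0, 0, -1, -0.035, 0, 0, 0, 0, 0, -1, -0.035, 0, 0, 0, 0, 0, -1, -0.035, 0, 0, 0, 0, 0, -1])

```text
clock: 22.78
eef_pos: [0.4675, -0.3404, 0.3948]
tool_rot: [-0.517, 0.476, 0.531, 0.474]
ft_force: [1.1, 0.6, 0.4]
grip_width: 0.0854
```

```bash
python3 - <<'E'
from h import *
st()
shot("wrist","w34",(200,120,440,300),3)
E
```

```text
t 22.78 eef [ 0.4675 -0.3404  0.3948] q [-6.290e-01  4.110e-01  2.200e-01  1.399e+00 -1.000e-03 -7.280e-01] F [1.1 0.6 0.4] T [-0.03 -0.06  0.01] w 0.0854
tool axes cols
 [[-0.0166 -0.995  -0.0986]
 [ 0.0112 -0.0988  0.995 ]
 [-0.9998  0.0155  0.0128]]
```

View pics/w34.png

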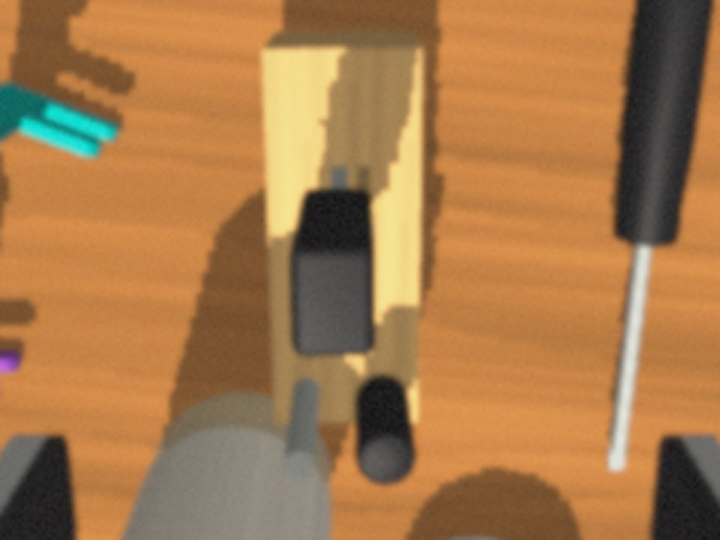

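```bash
python3 - <<'E'
from h import *
o8=obsof("w8"); o25=obsof("w25"); o1=obsof("w1")
# find bar rows at u=420 in w8, w25 ; top at matching
for tag,u,vr in (("w8",430,(232,262)),("w25",430,(232,262)),("w1",330,(255,285))):
    im=cv2.imread(f"pics/{tag}_raw.png").min(axis=2).astype(int); print(tag,[(v,im[v,u]) for v in range(*vr,2)])
im=cv2.imread("pics/top0.png").min(axis=2).astype(int)
print([(v,im[v,325]) for v in range(150,172)])
E
```

```text
w8 [(232, np.int64(125)), (234, np.int64(121)), (236, np.int64(87)), (238, np.int64(82)), (240, np.int64(110)), (242, np.int64(141)), (244, np.int64(165)), (246, np.int64(169)), (248, np.int64(133)), (250, np.int64(64)), (252, np.int64(56)), (254, np.int64(54)), (256, np.int64(54)), (258, np.int64(58)), (260, np.int64(55))]
w25 [(232, np.int64(124)), (234, np.int64(131)), (236, np.int64(129)), (238, np.int64(126)), (240, np.int64(119)), (242, np.int64(136)), (244, np.int64(165)), (246, np.int64(168)), (248, np.int64(134)), (250, np.int64(63)), (252, np.int64(54)), (254, np.int64(56)), (256, np.int64(55)), (258, np.int64(53)), (260, np.int64(54))]
w1 [(255, np.int64(144)), (257, np.int64(141)), (259, np.int64(133)), (261, np.int64(121)), (263, np.int64(102)), (265, np.int64(122)), (267, np.int64(155)), (269, np.int64(179)), (271, np.int64(148)), (273, np.int64(72)), (275, np.int64(53)), (277, np.int64(58)), (279, np.int64(56)), (281, np.int64(50)), (283, np.int64(56))]
[(150, np.int64(71)), (151, np.int64(72)), (152, np.int64(73)), (153, np.int64(69)), (154, np.int64(72)), (155, np.int64(81)), (156, np.int64(124)), (157, np.int64(163)), (158, np.int64(170)), (159, np.int64(134)), (160, np.int64(93)), (161, np.int64(78)), (162, np.int64(86)), (163, np.int64(109)), (164, np.int64(136)), (165, np.int64(142)), (166, np.int64(144)), (167, np.int64(130)), (168, np.int64(119)), (169, np.int64(102)), (170, np.int64(93)), (171, np.int64(99))]
```

```bash
python3 - <<'E'
from h import *
o8=obsof("w8"); o1=obsof("w1")
for z in (.02,.04,.05,.06,.07,.08): print(z, plane("wrist",430,248.7,z,o8)[:2].round(4),plane("wrist",330,271.8,z,o1)[:2].round(4),plane("top",325,155.8,z)[:2].round(4))
E
```

```text
0.02 [ 0.7161 -0.0025] [ 0.7176 -0.0134] [ 0.7091 -0.0512]
0.04 [ 0.706  -0.0094] [ 0.7064 -0.0138] [ 0.7036 -0.0511]
0.05 [ 0.701  -0.0128] [ 0.7008 -0.0141] [ 0.7009 -0.0511]
0.06 [ 0.696  -0.0162] [ 0.6952 -0.0143] [ 0.6982 -0.0511]
0.07 [ 0.691  -0.0197] [ 0.6896 -0.0145] [ 0.6954 -0.0511]
0.08 [ 0.686  -0.0231] [ 0.684  -0.0147] [ 0.6927 -0.051 ]
```

Request:
arm_command(moves=[-0.006, -0.0217, 0.0283, 0, 0, 0, -1, -0.006, -0.0217, 0.0283, 0, 0, 0, -1, -0.006, -0.0217, 0.0283, 0, 0, 0, -1, -0.003, -0.0217, 0.0283, 0, 0, 0, -1, 0, -0.0217, 0.0283, 0, 0, 0, -1, 0, -0.0217, 0.0283, 0, 0, 0, -1, 0, -0.0217, 0.0283, 0, 0, 0, -1, 0, -0.0217, 0.0283, 0, 0, 0, -1, 0, -0.0217, 0.0283, 0, 0, 0, -1, 0, -0.0217, 0.0283, 0, 0, 0, -1])

```text
clock: 23.67
eef_pos: [0.6641, -0.0355, 0.432]
tool_rot: [0.524, -0.479, -0.515, -0.48]
ft_force: [0.1, -0.6, 0.9]
grip_width: 0.0855
```

Request:
arm_command(moves=[0, 0, 0, 0.12, 0, 0, -1, 0, 0, 0, 0.12, 0, 0, -1, 0, 0, 0, 0.12, 0, 0, -1, 0, 0, 0, 0.12, 0, 0, -1, 0, 0, 0, 0.12, 0, 0, -1, 0, 0, 0, 0.12, 0, 0, -1, 0, 0, 0, 0.12, 0, 0, -1, 0, 0, 0, 0.12, 0, 0, -1, 0, 0, 0, 0.12, 0, 0, -1, 0, 0, 0, 0.12, 0, 0, -1, 0, 0, 0, 0.12, 0, 0, -1, 0, 0, 0, 0.12, 0, 0, -1, 0, 0, 0, 0.12, 0, 0, -1, 0, 0, 0, 0.1, 0, 0, -1])

```text
clock: 24.83
eef_pos: [0.67, -0.0227, 0.4222]
tool_rot: [0.022, 0.705, -0.025, 0.708]
ft_force: [-0.7, -0.1, -0.1]
grip_width: 0.0853
```

```bash
python3 - <<'E'
from h import *
st()
plan((.655,-.037,.20),(.655,-.037,.099),zdir=-.0155)
shot("wrist","w35")
shot("side","s35",(265,110,425,230),5)
E
```

```text
t 24.83 eef [ 0.67   -0.0227  0.4222] q [-0.033  0.598  0.592  1.56  -0.004  1.603] F [-0.7 -0.1 -0.1] T [-0.02  0.   -0.  ] w 0.0853
tool axes cols
 [[ 0.0044  0.0657  0.9978]
 [-0.0044  0.9978 -0.0657]
 [-1.     -0.0041  0.0047]]
rot [-0.0502  0.0046  0.0042]
grasp now [ 0.6707 -0.0234  0.2672]
to (0.655, -0.037, 0.2) d_tool [ 0.0672 -0.0145 -0.0148]
to (0.655, -0.037, 0.099) d_tool [0.101 0.    0.   ]
```

View pics/w35.png

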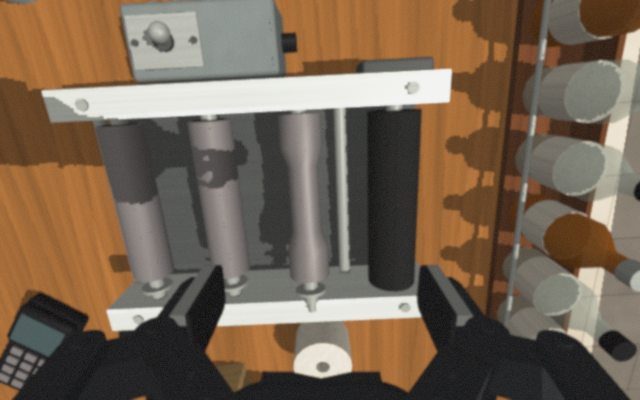

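View pics/s35.png

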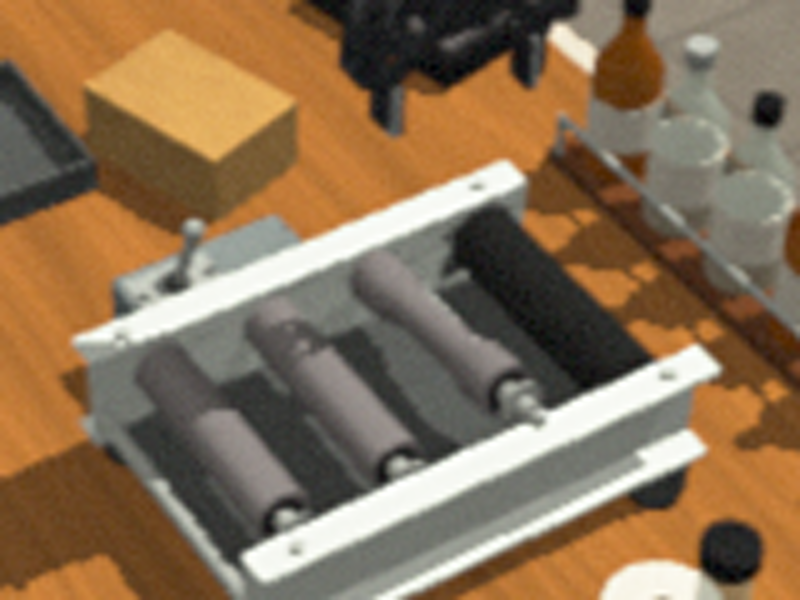

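```bash
python3 - <<'E'
from h import *
save(cv2.imread("pics/w35_raw.png"),"w35a",(270,95,370,325),3)
o=obsof("w35")
for p in ((.655,-.037,.0954),(.655,.043,.0853),(.6535,-.1345,.1075)): print(proj("wrist",p,o).round(1), ((proj("wrist",p,o)-[270,95])*3).round())
E
```

```text
[303.7 198.6] [101. 311.]
[296.8 108.6] [80. 41.]
[309.7 296.8] [119. 605.]
```

View pics/w35a.png

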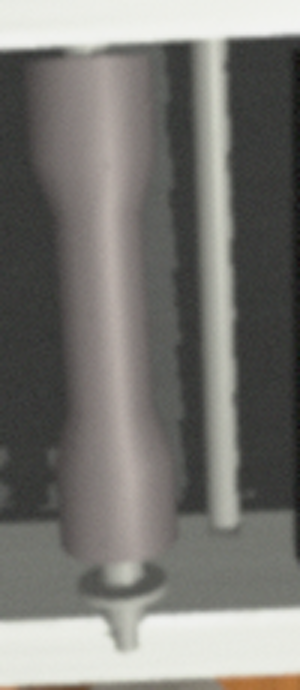

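Request:
arm_command(moves=[0.01, -0.0145, -0.0148, -0.05, 0.0046, 0.0042, -0.2, 0.03, 0, 0, 0, 0, 0, -0.2, 0.03, 0, 0, 0, 0, 0, -0.2, 0, 0, 0, 0, 0, 0, -0.2])

```text
clock: 25.27
eef_pos: [0.6546, -0.0366, 0.3518]
tool_rot: [-0.002, 0.705, 0.002, 0.709]
ft_force: [-0.7, 0.5, -1.8]
grip_width: 0.0512
```

```bash
python3 - <<'E'
from h import *
st()
plan((.655,-.037,.15),(.655,-.037,.099),zdir=-.0155)
E
```

```text
t 25.27 eef [ 0.6546 -0.0366  0.3518] q [-0.056  0.577  0.375  1.363  0.     1.509] F [-0.7  0.5 -1.8] T [0.02 0.16 0.02] w 0.0512
tool axes cols
 [[ 5.9e-03 -6.3e-03  1.0e+00]
 [-2.0e-04  1.0e+00  6.3e-03]
 [-1.0e+00 -3.0e-04  5.9e-03]]
rot [0.0218 0.0059 0.0002]
grasp now [ 0.6555 -0.0366  0.1968]
to (0.655, -0.037, 0.15) d_tool [ 0.0468 -0.0004  0.0004]
to (0.655, -0.037, 0.099) d_tool [0.051 0.    0.   ]
```

Request:
arm_command(moves=[0.02, 0, 0, 0.02, 0.005, 0, -0.2, 0.025, 0, 0, 0, 0, 0, -0.2, 0.02, 0, 0, 0, 0, 0, -0.2, 0, 0, 0, 0, 0, 0, -0.2])

```text
clock: 25.6
eef_pos: [0.6558, -0.0366, 0.2889]
tool_rot: [0.002, 0.705, -0.002, 0.709]
ft_force: [-0.8, 0.3, -0.7]
grip_width: 0.0515
```

```bash
python3 - <<'E'
from h import *
st()
plan((.655,-.037,.1),zdir=-.0155)
shot("wrist","w36")
E
```

```text
t 25.6 eef [ 0.6558 -0.0366  0.2889] q [-0.056  0.614  0.273  1.225  0.     1.521] F [-0.8  0.3 -0.7] T [ 0.03 -0.    0.02] w 0.0515
tool axes cols
 [[ 4.8e-03  5.8e-03  1.0e+00]
 [-3.0e-04  1.0e+00 -5.8e-03]
 [-1.0e+00 -2.0e-04  4.8e-03]]
rot [0.0097 0.0048 0.0002]
grasp now [ 0.6566 -0.0367  0.1339]
to (0.655, -0.037, 0.1) d_tool [ 0.0339 -0.0004 -0.0008]
```

View pics/w36.png

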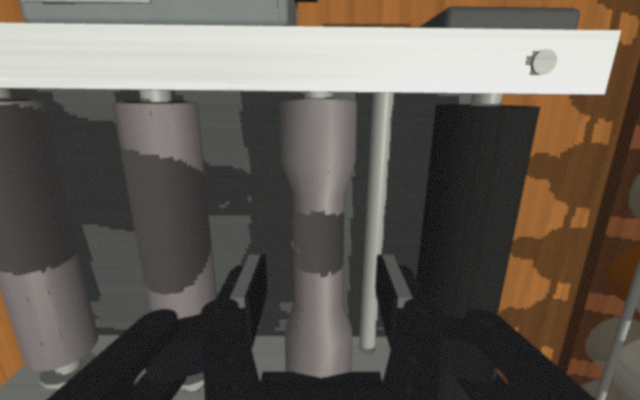

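Request:
arm_command(moves=[0.014, 0, -0.0008, 0.008, 0.005, 0, -0.2, 0.012, 0, 0, 0, 0, 0, -0.2, 0.005, 0, 0, 0, 0, 0, -0.2, 0, 0, 0, 0, 0, 0, -0.2])

```text
clock: 25.98
eef_pos: [0.6585, -0.0366, 0.2645]
tool_rot: [0.004, 0.703, -0.005, 0.712]
ft_force: [-0.5, 0.4, 0.4]
grip_width: 0.051
```

```bash
python3 - <<'E'
from h import *
st()
plan((.655,-.037,.1),zdir=-.0155)
E
```

```text
t 25.98 eef [ 0.6585 -0.0366  0.2645] q [-0.055  0.633  0.241  1.165 -0.     1.527] F [-0.5  0.4  0.4] T [-0.03  0.    0.09] w 0.051
tool axes cols
 [[ 1.280e-02  1.200e-02  9.998e-01]
 [-9.000e-04  9.999e-01 -1.200e-02]
 [-9.999e-01 -7.000e-04  1.280e-02]]
rot [0.0035 0.0128 0.0007]
grasp now [ 0.6605 -0.0367  0.1095]
to (0.655, -0.037, 0.1) d_tool [ 0.0095 -0.0005 -0.0035]
```

Request:
arm_command(moves=[0.005, 0, -0.0035, 0.003, 0.013, 0, -0.2, 0.005, 0, 0, 0, 0.002, 0, -0.2, 0, 0, 0, 0, 0, 0, -0.2])

```text
clock: 26.23
eef_pos: [0.6553, -0.0365, 0.2551]
tool_rot: [0.005, 0.708, -0.006, 0.707]
ft_force: [0.0, -0.2, 0.0]
grip_width: 0.051
```

```bash
python3 - <<'E'
from h import *
st()
plan((.655,-.037,.1),zdir=-.0155)
shot("wrist","w37",(170,180,470,400),2.5)
E
```

```text
t 26.23 eef [ 0.6553 -0.0365  0.2551] q [-5.500e-02  6.410e-01  2.280e-01  1.159e+00 -1.000e-03  1.530e+00] F [ 0.  -0.2  0. ] T [0.   0.01 0.01] w 0.051
tool axes cols
 [[-1.300e-03  1.480e-02  9.999e-01]
 [-8.000e-04  9.999e-01 -1.480e-02]
 [-1.000e+00 -8.000e-04 -1.300e-03]]
rot [ 0.0007 -0.0013  0.0008]
grasp now [ 0.6551 -0.0366  0.1001]
to (0.655, -0.037, 0.1) d_tool [ 0.0001 -0.0005 -0.0003]
```

View pics/w37.png

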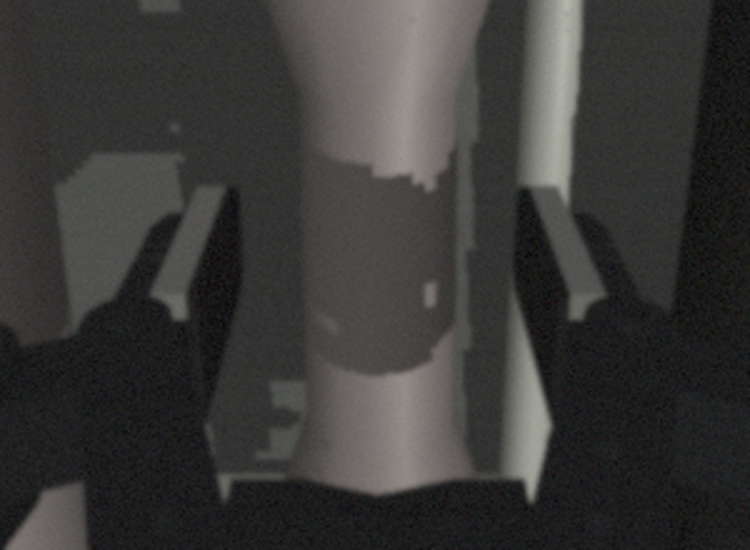

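Perfectly placed. Close on the waist.

Request:
arm_command(moves=[0, 0, 0, 0, 0, 0, 1, 0, 0, 0, 0, 0, 0, 1, 0, 0, 0, 0, 0, 0, 1, 0, 0, 0, 0, 0, 0, 1, 0, 0, 0, 0, 0, 0, 1, 0, 0, 0, 0, 0, 0, 1])

```text
clock: 26.78
eef_pos: [0.6555, -0.0365, 0.2563]
tool_rot: [0.005, 0.707, -0.005, 0.707]
ft_force: [0.5, -0.5, -0.8]
grip_width: 0.0253
```

```bash
python3 - <<'E'
from h import *
st()
shot("side","s38",(325,130,405,210),7)
E
```

```text
t 26.78 eef [ 0.6555 -0.0365  0.2563] q [-5.50e-02  6.39e-01  2.29e-01  1.16e+00 -1.00e-03  1.53e+00] F [ 0.5 -0.5 -0.8] T [-0.04  0.03  0.06] w 0.0253
tool axes cols
 [[ 2.000e-04  1.420e-02  9.999e-01]
 [-1.000e-03  9.999e-01 -1.420e-02]
 [-1.000e+00 -1.000e-03  2.000e-04]]
```

View pics/s38.png

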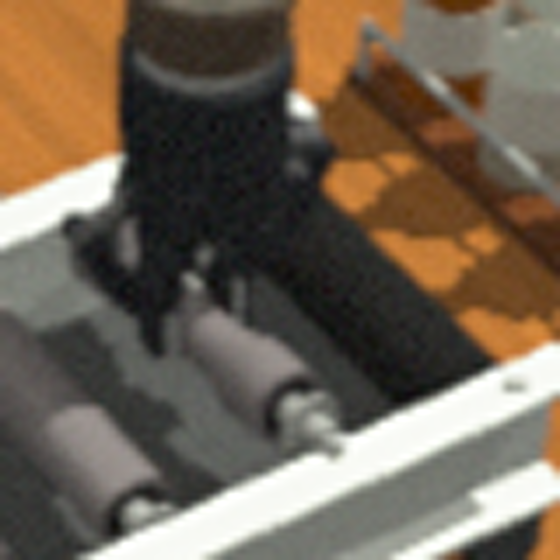

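Request:
arm_command(moves=[-0.0018, 0.0034, 0, 0, 0, -0.022, 1, -0.0018, 0.0034, 0, 0, 0, -0.022, 1, -0.0018, 0.0034, 0, 0, 0, -0.022, 1, -0.0018, 0.0034, 0, 0, 0, -0.022, 1])

```text
clock: 27.17
eef_pos: [0.6554, -0.0219, 0.262]
tool_rot: [-0.027, 0.707, -0.039, 0.705]
ft_force: [0.6, 0.7, -1.4]
grip_width: 0.0252
```

```bash
python3 - <<'E'
from h import *
st()
shot("side","s39",(325,130,405,210),7)
E
```

```text
t 27.17 eef [ 0.6554 -0.0219  0.262 ] q [-0.015  0.635  0.235  1.173 -0.093  1.572] F [ 0.6  0.7 -1.4] T [ 0.55 -0.12 -0.04] w 0.0252
tool axes cols
 [[-0.0035  0.0159  0.9999]
 [-0.0932  0.9955 -0.0162]
 [-0.9956 -0.0932 -0.002 ]]
```

View pics/s39.png

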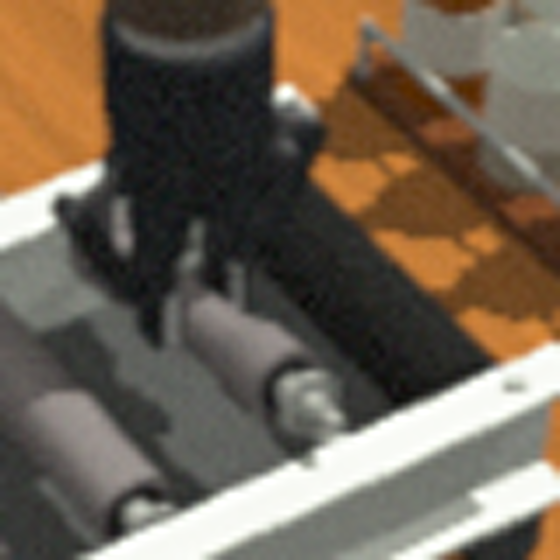

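Request:
arm_command(moves=[-0.0008, -0.006, 0, 0, 0, 0, 1, -0.0008, -0.006, 0, 0, 0, 0, 1, -0.0008, -0.006, 0, 0, 0, 0, 1])

```text
clock: 27.47
eef_pos: [0.6549, -0.0369, 0.2661]
tool_rot: [-0.03, 0.708, -0.037, 0.705]
ft_force: [1.1, 0.2, -4.4]
grip_width: 0.0245
```

```bash
python3 - <<'E'
from h import *
st()
shot("side","s40",(325,130,405,210),7)
shot("wrist","w40")
E
```

```text
t 27.47 eef [ 0.6549 -0.0369  0.2661] q [-0.037  0.631  0.24   1.18  -0.095  1.543] F [ 1.1  0.2 -4.4] T [ 0.27 -0.05 -0.02] w 0.0245
tool axes cols
 [[-0.0044  0.0096  0.9999]
 [-0.0949  0.9954 -0.01  ]
 [-0.9955 -0.095  -0.0034]]
```

View pics/s40.png

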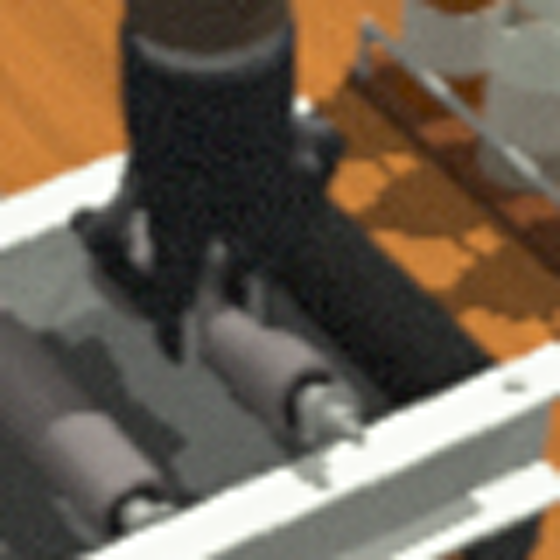

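View pics/w40.png

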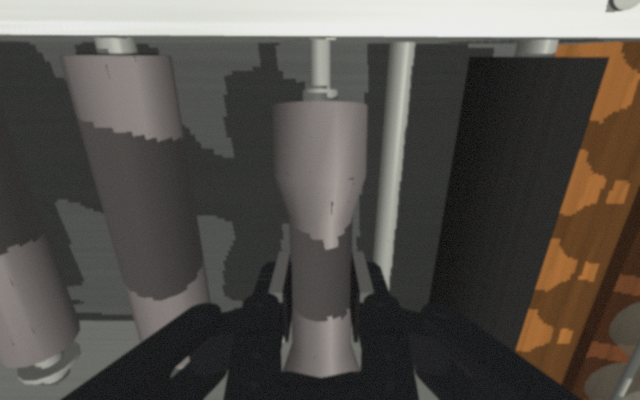

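Request:
arm_command(moves=[-0.001, -0.006, 0, 0, 0, 0, 1, -0.001, -0.006, 0, 0, 0, 0, 1])

```text
clock: 27.73
eef_pos: [0.6544, -0.051, 0.2686]
tool_rot: [-0.03, 0.708, -0.038, 0.704]
ft_force: [0.2, 0.4, -4.6]
grip_width: 0.0255
```

```bash
python3 - <<'E'
from h import *
st()
shot("side","s41",(325,130,405,210),7)
shot("wrist","w41")
E
```

```text
t 27.73 eef [ 0.6544 -0.051   0.2686] q [-0.059  0.63   0.245  1.186 -0.096  1.524] F [ 0.2  0.4 -4.6] T [0.23 0.01 0.01] w 0.0255
tool axes cols
 [[-0.0063  0.0121  0.9999]
 [-0.0957  0.9953 -0.0126]
 [-0.9954 -0.0958 -0.0051]]
```

View pics/s41.png

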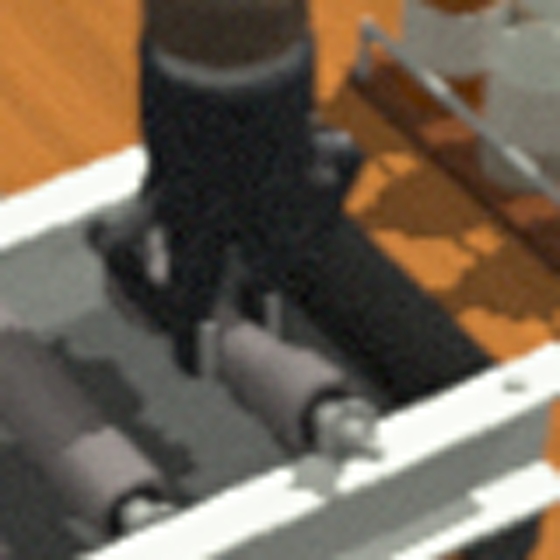

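View pics/w41.png

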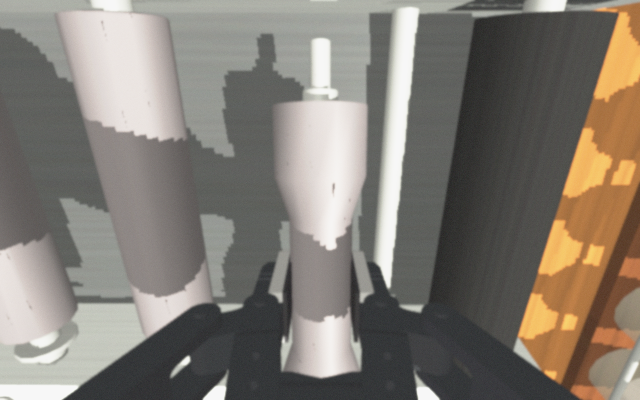

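Request:
arm_command(moves=[-0.012, -0.003, 0, 0, 0, 0, 1, -0.025, -0.003, 0, 0, 0, 0, 1, -0.03, -0.003, 0, 0, 0, 0, 1, -0.03, -0.003, 0, 0, 0, 0, 1, -0.03, -0.002, 0, 0, 0, 0, 1, 0, 0, 0, 0, 0, 0.11, 1, 0, 0, 0, 0, 0, 0.1, 1, 0, 0, 0, 0, 0, 0, 1])

```text
clock: 28.5
eef_pos: [0.6541, -0.0553, 0.4003]
tool_rot: [0.049, 0.709, 0.037, 0.703]
ft_force: [0.6, -1.6, -4.5]
grip_width: 0.025
```

```bash
python3 - <<'E'
from h import *
st()
shot("side","s42",(265,60,425,230),4)
shot("wrist","w42")
E
```

```text
t 28.5 eef [ 0.6541 -0.0553  0.4003] q [-0.108  0.58   0.502  1.514  0.12   1.478] F [ 0.6 -1.6 -4.5] T [-0.32 -0.02  0.03] w 0.025
tool axes cols
 [[-0.0079  0.0174  0.9998]
 [ 0.1216  0.9924 -0.0163]
 [-0.9925  0.1215 -0.01  ]]
```

View pics/s42.png

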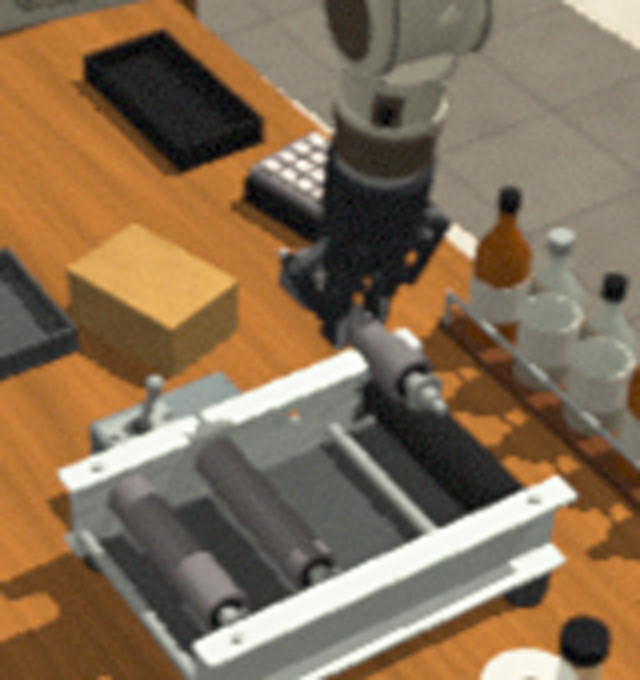

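View pics/w42.png

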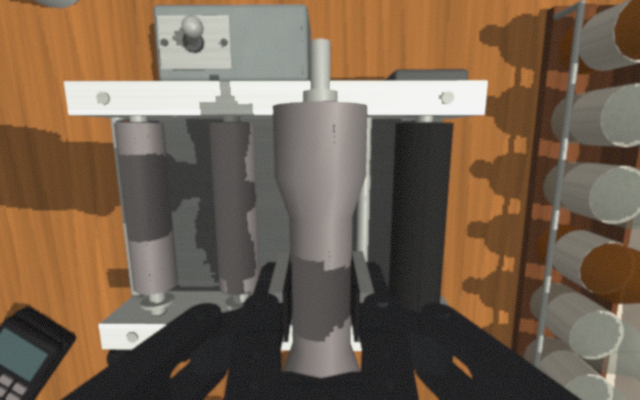

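```bash
python3 - <<'E'
from h import *
T=CAL["wrist"]["mount"];K=CAL["wrist"]["mtx"]
def rt(u,v):
    d=T[:3,:3]@np.array([(u-K[0,2])/K[0,0],-(v-K[1,2])/K[1,1],-1.]); return T[:3,3],d
for mx in (.155,.159,.163):
  for v in (40,):
    o,d=rt(320,v)
    # points along ray in tool xy: find |p-(mx,my)|=.099, my=0.. 
    for my in (-.002,0,.002):
        t=np.linspace(.02,.5,5000); P=o+t[:,None]*d; r=np.hypot(P[:,0]-mx,P[:,1]-my)
        i=np.argmin(abs(r-.099)+ (P[:,0]<.05)*1); p=P[i]; print(mx,my,p.round(4),"angle deg of axis below tool-perp", np.degrees(np.arctan2(p[0]-mx,p[1]-my)).round(2))
E
```

```text
0.155 -0.002 [ 0.1229  0.0917 -0.    ] angle deg of axis below tool-perp -18.9
0.155 0 [ 0.1151  0.0906 -0.    ] angle deg of axis below tool-perp -23.76
0.155 0.002 [0.1093 0.0898 0.    ] angle deg of axis below tool-perp -27.5
0.159 -0.002 [ 0.1298  0.0926 -0.    ] angle deg of axis below tool-perp -17.15
0.159 0 [ 1.714e-01  9.820e-02 -1.000e-04] angle deg of axis below tool-perp 7.17
0.159 0.002 [ 0.1781  0.0991 -0.0002] angle deg of axis below tool-perp 11.13
0.163 -0.002 [ 1.623e-01  9.700e-02 -1.000e-04] angle deg of axis below tool-perp -0.43
0.163 0 [ 1.731e-01  9.850e-02 -1.000e-04] angle deg of axis below tool-perp 5.88
0.163 0.002 [ 0.1203  0.0913 -0.    ] angle deg of axis below tool-perp -25.56
```

Request:
arm_command(moves=[0.0041, 0.0319, -0.0164, 0, 0, 0, 1, 0.0041, 0.0319, -0.0164, 0, 0, 0, 1, 0.0041, 0.0319, -0.0164, 0, 0, 0, 1, 0.0041, 0.0319, -0.0164, 0, 0, 0, 1, 0.0041, 0.0319, -0.0164, 0, 0, 0, 1, 0.0041, 0.0319, -0.0164, 0, 0, 0, 1, 0.0041, 0.0319, -0.0164, 0, 0, 0, 1, 0.0041, 0.0319, -0.0164, 0, 0, 0, 1, 0.0041, 0.0319, -0.0164, 0, 0, 0, 1, 0.0041, 0.0319, -0.0164, 0, 0, 0, 1, 0.0041, 0.0319, -0.0164, 0, 0, 0, 1, 0.0041, 0.0319, -0.0164, 0, 0, 0, 1])

```text
clock: 29.6
eef_pos: [0.4561, 0.3422, 0.3759]
tool_rot: [0.037, 0.713, 0.016, 0.7]
ft_force: [0.4, 0.7, -4.6]
grip_width: 0.0251
```

```bash
python3 - <<'E'
from h import *
o,M=st()
print("world z in tool",M.T@np.array([0,0,1]))
shot("wrist","w43")
E
```

```text
t 29.6 eef [0.4561 0.3422 0.3759] q [0.627 0.379 0.121 1.282 0.071 2.23 ] F [ 0.4  0.7 -4.6] T [-0.06 -0.06 -0.02] w 0.0251
tool axes cols
 [[-0.0163  0.031   0.9994]
 [ 0.0756  0.9967 -0.0296]
 [-0.997   0.0751 -0.0186]]
world z in tool [-0.99700355  0.07508765 -0.01859456]
```

View pics/w43.png

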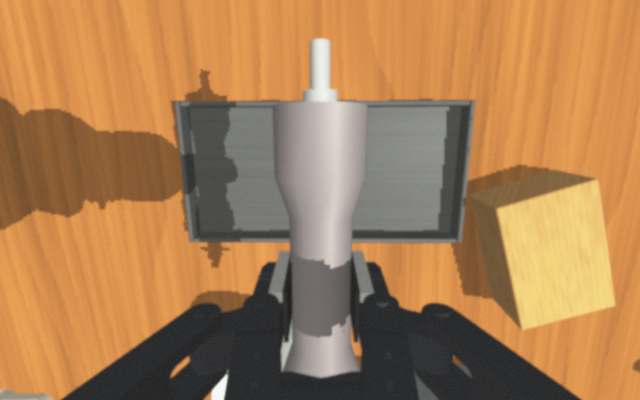

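```bash
python3 - <<'E'
from h import *
save(cv2.imread("pics/w43_raw.png"),"w43a",(160,85,490,255),2.4)
E
```

```text
(no output)
```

View pics/w43a.png

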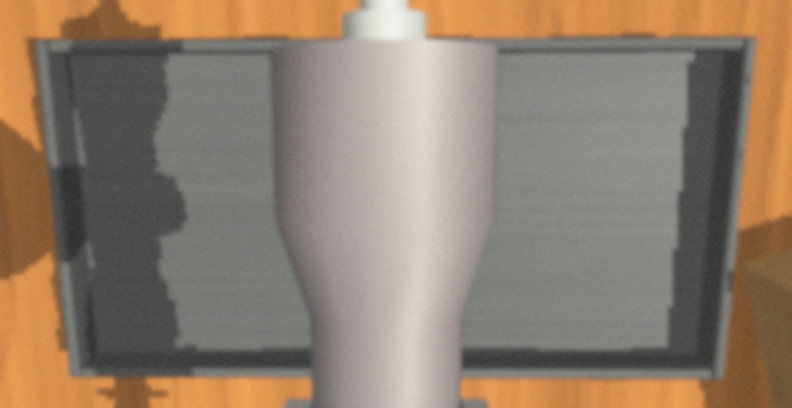

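```bash
python3 - <<'E'
from h import *
o=obsof("w43")
w=lambda u,v,z: plane("wrist",160+(u+.5)/2.4-.5,85+(v+.5)/2.4-.5,z,o)
C=[w(36,39,.028),w(755,37,.028),w(722,378,.028),w(75,376,.028)]
for c in C: print(c.round(4))
C=np.array(C); print("ctr",C.mean(0)); 
for a,b in((0,1),(3,2),(0,3),(1,2)): d=C[b]-C[a]; print(np.linalg.norm(d).round(4),np.arctan2(d[1],d[0]).round(4))
E
```

```text
[0.3168 0.4448 0.028 ]
[0.5933 0.4372 0.028 ]
[0.5904 0.2992 0.028 ]
[0.3151 0.3062 0.028 ]
ctr [0.45391225 0.3718137  0.028     ]
0.2766 -0.0276
0.2754 -0.0255
0.1386 -1.5834
0.138 -1.5915
```

```bash
cat >> h.py <<'E'
def planr(*pts,zdir=1.547,phi=.125,m=(.1585,0,0)):
    o=bot.get_obs(); M=R.from_quat(o["tool_rot"]).as_matrix()
    z=np.array([np.cos(zdir),np.sin(zdir),0]); x=np.array([0,0,-1.]); D=np.c_[x,np.cross(z,x),z]@R.from_rotvec([0,0,phi]).as_matrix()
    rv=R.from_matrix(M.T@D).as_rotvec(); m=np.array(m)
    ax=M@np.array([np.sin(.125),np.cos(.125),0])  # towards plain pin
    print("rot",rv.round(4),"mid now",(o["eef_pos"]+M@m).round(4),"axis->plain",ax.round(3)); p=o["eef_pos"]
    for t in pts:
        e=np.array(t)-D@m; print("to",t,"d_tool(after rot)",(D.T@(e-p)).round(4),"d_tool(now)",(M.T@(e-p)).round(4)); p=e
E
python3 - <<'E'
from h import *
planr((.451,.370,.2),(.451,.370,.03))
E
```

```text
rot [-1.5619  0.1437  0.0165] mid now [0.4495 0.361  0.2175] axis->plain [ 0.02   0.999 -0.044]
to (0.451, 0.37, 0.2) d_tool(after rot) [ 0.0158 -0.0195  0.0219] d_tool(now) [0.0195 0.0203 0.0179]
to (0.451, 0.37, 0.03) d_tool(after rot) [ 0.1687 -0.0212  0.    ] d_tool(now) [ 0.1694 -0.0138  0.0039]
```

Request:
arm_command(moves=[0, 0, 0, -0.1116, 0.0103, 0.0012, 1, 0, 0, 0, -0.1116, 0.0103, 0.0012, 1, 0, 0, 0, -0.1116, 0.0103, 0.0012, 1, 0, 0, 0, -0.1116, 0.0103, 0.0012, 1, 0, 0, 0, -0.1116, 0.0103, 0.0012, 1, 0, 0, 0, -0.1116, 0.0103, 0.0012, 1, 0, 0, 0, -0.1116, 0.0103, 0.0012, 1, 0, 0, 0, -0.1116, 0.0103, 0.0012, 1, 0, 0, 0, -0.1116, 0.0103, 0.0012, 1, 0, 0, 0, -0.1116, 0.0103, 0.0012, 1, 0, 0, 0, -0.1116, 0.0103, 0.0012, 1, 0, 0, 0, -0.1116, 0.0103, 0.0012, 1, 0, 0, 0, -0.1116, 0.0103, 0.0012, 1, 0, 0, 0, -0.1116, 0.0103, 0.0012, 1, 0, 0, 0, 0, 0, 0, 1])

```text
clock: 30.9
eef_pos: [0.4443, 0.3516, 0.3611]
tool_rot: [-0.499, 0.522, 0.537, 0.437]
ft_force: [0.0, 0.5, -3.2]
grip_width: 0.0252
```

```bash
python3 - <<'E'
from h import *
st()
planr((.451,.370,.15),(.451,.370,.03))
shot("wrist","w44")
shot("side","s44",(170,60,330,190),5)
E
```

```text
t 30.9 eef [0.4443 0.3516 0.3611] q [0.662 0.453 0.191 1.437 0.033 0.583] F [ 0.   0.5 -3.2] T [ 0.1  -0.19 -0.03] w 0.0252
tool axes cols
 [[-0.1207 -0.9895 -0.0794]
 [-0.0523 -0.0735  0.9959]
 [-0.9913  0.1244 -0.0429]]
rot [ 0.0972 -0.0554  0.0024] mid now [0.4251 0.3433 0.204 ] axis->plain [-0.997 -0.079 -0.   ]
to (0.451, 0.37, 0.15) d_tool(after rot) [ 0.0502 -0.0326  0.0186] d_tool(now) [ 0.0493 -0.0342  0.0181]
to (0.451, 0.37, 0.03) d_tool(after rot) [ 0.1191 -0.015   0.    ] d_tool(now) [ 0.119  -0.0149  0.0051]
```

View pics/w44.png

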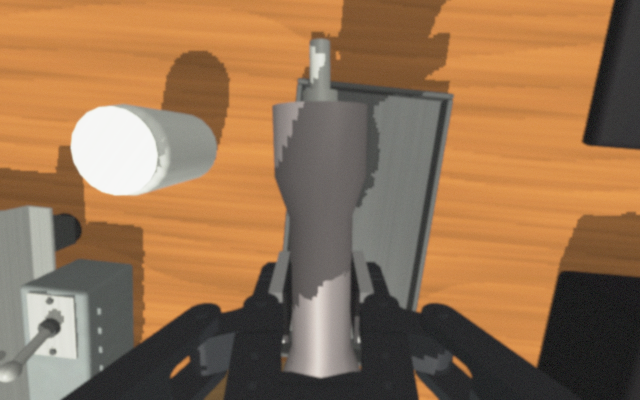

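View pics/s44.png

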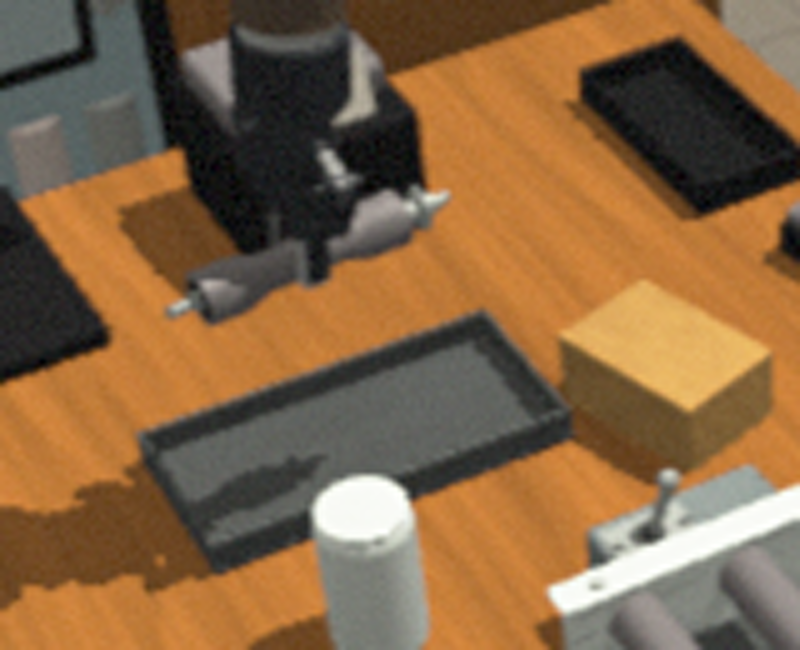

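```bash
python3 - <<'E'
from h import *
o=obsof("s44"); M=R.from_quat(o["tool_rot"]).as_matrix()
for th in (.085,.105,.125,.145):
  mid=o["eef_pos"]+M@np.array([.1585,0,0]); ax=M@np.array([np.sin(th),np.cos(th),0])
  a=proj("side",mid+ax*.099); b=proj("side",mid-ax*.113); 
  print(th,((a-[170,60])*5).round(),((b-[170,60])*5).round(), "slope",(a-b)[1]/(a-b)[0])
print((310-195)/(170-450))
# tray corners check with side view
for c,z in (((141,436),.028),((487,313),.028),((571,412),.028),((216,568),.028)):
    print(plane("side",170+c[0]/5,60+c[1]/5,z).round(4))
E
```

```text
0.085 [163. 302.] [447. 196.] slope -0.37363141703594366
0.105 [163. 304.] [447. 193.] slope -0.3939412374676653
0.125 [164. 307.] [446. 190.] slope -0.41438137735201647
0.145 [164. 309.] [446. 187.] slope -0.4349696164333074
-0.4107142857142857
[0.3172 0.434  0.028 ]
[0.5915 0.426  0.028 ]
[0.5888 0.2922 0.028 ]
[0.307  0.2794 0.028 ]
```

Request:
arm_command(moves=[0, 0, 0, 0.0972, -0.0554, 0.0024, 1, 0.025, -0.0163, 0.009, 0, 0, 0, 1, 0.025, -0.0163, 0.009, 0, 0, 0, 1, 0, 0, 0, 0, 0, 0, 1])

```text
clock: 31.33
eef_pos: [0.4718, 0.3693, 0.3079]
tool_rot: [-0.457, 0.538, 0.519, 0.482]
ft_force: [-0.4, 0.5, -5.1]
grip_width: 0.025
```

```bash
python3 - <<'E'
from h import *
st()
planr((.450,.368,.10),(.450,.368,.03))
E
```

```text
t 31.33 eef [0.4718 0.3693 0.3079] q [0.647 0.531 0.178 1.307 0.077 0.688] F [-0.4  0.5 -5.1] T [-0.09 -0.14  0.04] w 0.025
tool axes cols
 [[-0.1181 -0.992   0.044 ]
 [ 0.0075  0.0434  0.999 ]
 [-0.993   0.1184  0.0023]]
rot [-0.0198  0.0048  0.0064] mid now [0.4531 0.3705 0.1505] axis->plain [-0.999  0.044 -0.006]
to (0.45, 0.368, 0.1) d_tool(after rot) [ 0.0504 -0.0043 -0.0018] d_tool(now) [ 0.0505 -0.004  -0.0019]
to (0.45, 0.368, 0.03) d_tool(after rot) [ 0.0695 -0.0087  0.    ] d_tool(now) [ 0.0695 -0.0083 -0.0002]
```

Request:
arm_command(moves=[0.02, -0.002, -0.001, -0.015, 0.004, 0.006, 1, 0.022, -0.002, -0.001, 0, 0, 0.003, 1, 0.02, -0.002, 0, 0, 0, 0.003, 1, 0.015, -0.002, 0, 0, 0, 0, 1, 0, 0, 0, 0, 0, 0, 1])

```text
clock: 31.75
eef_pos: [0.4704, 0.3669, 0.228]
tool_rot: [-0.457, 0.541, 0.521, 0.476]
ft_force: [-0.3, 0.0, -4.2]
grip_width: 0.0251
```

```bash
python3 - <<'E'
from h import *
st()
planr((.450,.368,.025))
shot("side","s46",(170,60,330,190),5)
shot("wrist","w46")
E
```

```text
t 31.75 eef [0.4704 0.3669 0.228 ] q [0.645 0.598 0.07  1.144 0.078 0.681] F [-0.3  0.  -4.2] T [-0.1  -0.12  0.03] w 0.0251
tool axes cols
 [[-0.1276 -0.9911  0.039 ]
 [ 0.0013  0.0392  0.9992]
 [-0.9918  0.1276 -0.0037]]
rot [-0.0156 -0.0017 -0.0029] mid now [0.4501 0.3671 0.0708] axis->plain [-0.999  0.039  0.003]
to (0.45, 0.368, 0.025) d_tool(after rot) [ 0.0455 -0.0051  0.0006] d_tool(now) [ 0.0455 -0.0052  0.0008]
```

View pics/s46.png

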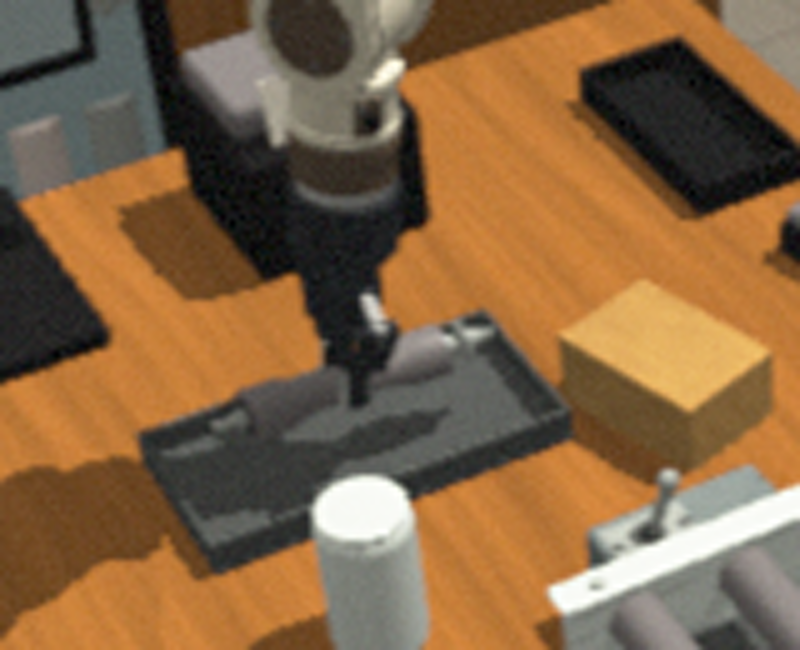

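View pics/w46.png

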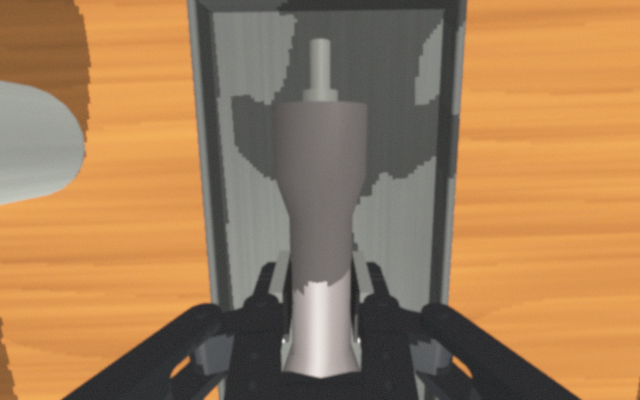

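Request:
arm_command(moves=[0.012, -0.0015, 0.0005, -0.012, 0, 0, 1, 0.012, -0.0015, 0, 0, 0, 0.002, 1, 0.008, -0.001, 0, 0, 0, 0.002, 1, 0, 0, 0, 0, 0, 0, 1])

```text
clock: 32.18
eef_pos: [0.473, 0.3697, 0.2016]
tool_rot: [-0.46, 0.534, 0.525, 0.478]
ft_force: [-0.7, -0.3, -4.9]
grip_width: 0.0252
```

```bash
python3 - <<'E'
from h import *
st()
planr((.450,.368,.025))
E
```

```text
t 32.18 eef [0.473  0.3697 0.2016] q [0.646 0.628 0.046 1.08  0.081 0.669] F [-0.7 -0.3 -4.9] T [-0.12 -0.16  0.03] w 0.0252
tool axes cols
 [[-0.1203 -0.9924  0.0267]
 [ 0.0102  0.0257  0.9996]
 [-0.9927  0.1205  0.007 ]]
rot [-0.0021  0.0073  0.0042] mid now [0.454  0.3713 0.0442] axis->plain [-1.     0.027 -0.004]
to (0.45, 0.368, 0.025) d_tool(after rot) [ 0.0195  0.0008 -0.0022] d_tool(now) [ 0.0195  0.0009 -0.0024]
```

Request:
arm_command(moves=[0.008, 0, -0.002, 0, 0.007, 0.005, 1, 0.006, -0.0005, 0, 0, 0, 0.002, 1, 0, 0, 0, 0, 0, 0, 1])

```text
clock: 32.43
eef_pos: [0.4719, 0.3678, 0.1866]
tool_rot: [-0.46, 0.537, 0.525, 0.474]
ft_force: [-0.5, 0.4, -4.8]
grip_width: 0.025
```

```bash
python3 - <<'E'
from h import *
st()
planr((.450,.368,.024))
E
```

```text
t 32.43 eef [0.4719 0.3678 0.1866] q [0.645 0.645 0.032 1.059 0.079 0.667] F [-0.5  0.4 -4.8] T [ 0.02 -0.15  0.03] w 0.025
tool axes cols
 [[-1.273e-01 -9.915e-01  2.600e-02]
 [ 3.200e-03  2.580e-02  9.997e-01]
 [-9.919e-01  1.273e-01 -2.000e-04]]
rot [-0.0022  0.0001 -0.0027] mid now [0.4517 0.3683 0.0294] axis->plain [-1.     0.026  0.003]
to (0.45, 0.368, 0.024) d_tool(after rot) [ 0.0056  0.0014 -0.0003] d_tool(now) [ 0.0056  0.0014 -0.0003]
```

Request:
arm_command(moves=[0.0025, 0, 0, 0, 0, 0, 1, 0.002, 0, 0, 0, 0, 0, 1])

```text
clock: 32.6
eef_pos: [0.4716, 0.3678, 0.1834]
tool_rot: [-0.46, 0.537, 0.525, 0.474]
ft_force: [-3.2, -4.7, 15.2]
grip_width: 0.0252
```

```bash
python3 - <<'E'
from h import *
st()
planr((.450,.368,.024))
E
```

```text
t 32.6 eef [0.4716 0.3678 0.1834] q [0.645 0.648 0.028 1.051 0.079 0.668] F [-3.2 -4.7 15.2] T [-0.94  0.97  0.16] w 0.0252
tool axes cols
 [[-1.267e-01 -9.916e-01  2.640e-02]
 [ 3.600e-03  2.610e-02  9.997e-01]
 [-9.919e-01  1.268e-01  2.000e-04]]
rot [-0.0025  0.0005 -0.0021] mid now [0.4515 0.3684 0.0262] axis->plain [-1.     0.026  0.002]
to (0.45, 0.368, 0.024) d_tool(after rot) [ 0.0024  0.0015 -0.0003] d_tool(now) [ 0.0024  0.0015 -0.0003]
```

Request:
arm_command(moves=[-0.001, 0, 0, 0, 0, 0, 1, 0, 0, 0, 0, 0, 0, 0.3, 0, 0, 0, 0, 0, 0, 0.1, 0, 0, 0, 0, 0, 0, -0.1, 0, 0, 0, 0, 0, 0, -0.25, 0, 0, 0, 0, 0, 0, -0.25])

```text
clock: 33.1
eef_pos: [0.4733, 0.3691, 0.1883]
tool_rot: [-0.46, 0.534, 0.525, 0.477]
ft_force: [0.1, 0.1, 0.4]
grip_width: 0.0533
```

```bash
python3 - <<'E'
from h import *
st()
shot("wrist","w48")
shot("side","s48",(170,60,330,190),5)
E
```

```text
t 33.1 eef [0.4733 0.3691 0.1883] q [0.645 0.642 0.033 1.053 0.08  0.668] F [0.1 0.1 0.4] T [-0.09 -0.12 -0.03] w 0.0533
tool axes cols
 [[-0.1204 -0.9924  0.0265]
 [ 0.009   0.0256  0.9996]
 [-0.9927  0.1206  0.0059]]
```

View pics/w48.png

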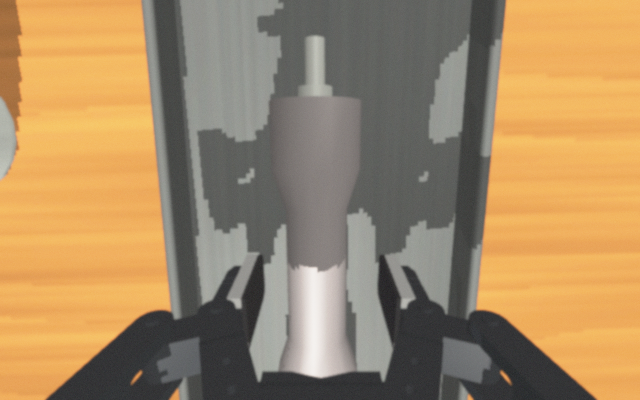

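View pics/s48.png

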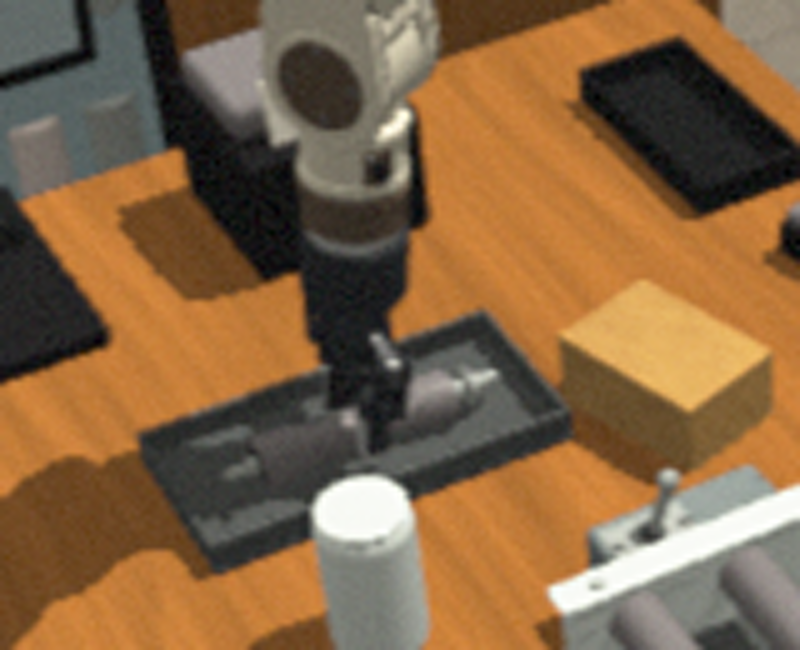

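Request:
arm_command(moves=[-0.01, 0.0012, 0, 0, 0, 0, -0.25, -0.02, 0.0024, 0, 0, 0, 0, -0.25, -0.03, 0.0036, 0, 0, 0, 0, -0.25, -0.035, 0.004, 0, 0, 0, 0, -0.25, -0.035, 0.004, 0, 0, 0, 0, -0.25, -0.035, 0.004, 0, 0, 0, 0, -0.25, -0.03, 0.004, 0, 0, 0, 0, -0.25, 0, 0, 0, 0, 0, 0, -0.25, 0, 0, 0, 0, 0, 0, -0.25, 0, 0, 0, 0, 0, 0, -0.25])

```text
clock: 34.03
eef_pos: [0.4723, 0.3669, 0.3979]
tool_rot: [-0.46, 0.535, 0.525, 0.476]
ft_force: [-0.2, -0.1, -0.1]
grip_width: 0.0533
```

```bash
python3 - <<'E'
from h import *
st()
shot("wrist","w50")
shot("side","s50")
shot("top","t50")
E
```

```text
t 34.03 eef [0.4723 0.3669 0.3979] q [0.643 0.488 0.343 1.52  0.08  0.666] F [-0.2 -0.1 -0.1] T [-0.04 -0.04  0.01] w 0.0533
tool axes cols
 [[-0.1223 -0.9921  0.0264]
 [ 0.0078  0.0257  0.9996]
 [-0.9925  0.1225  0.0046]]
```

View pics/w50.png

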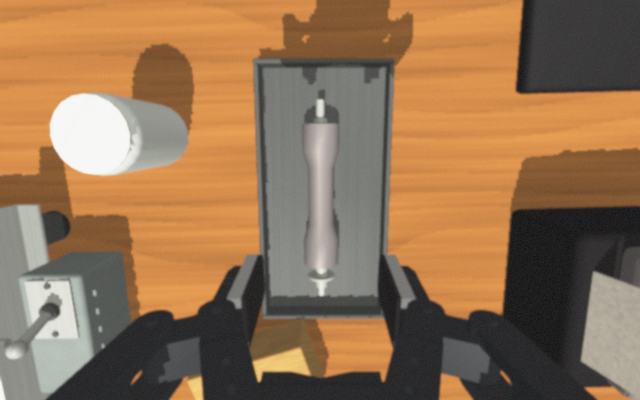

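View pics/s50.png

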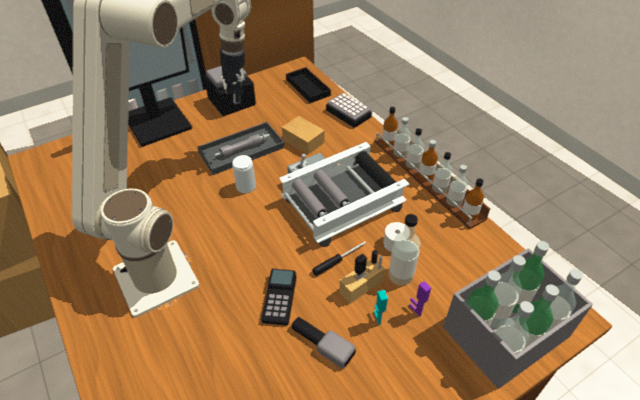

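View pics/t50.png

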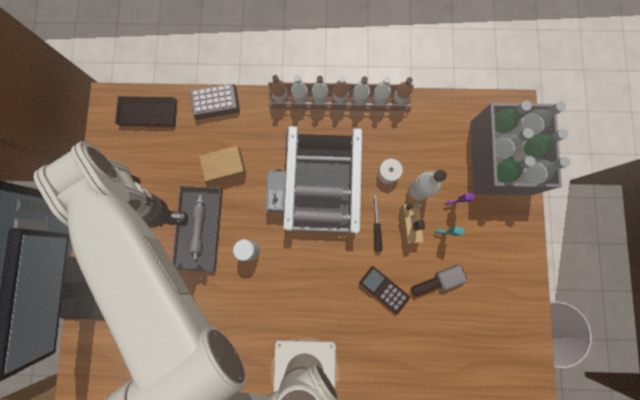

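```bash
python3 - <<'E'
from h import *
a=cv2.imread("pics/side0.png");b=cv2.imread("pics/s50_raw.png")
save(np.hstack([a[200:320,300:440],b[200:320,300:440]]),"cmp",None,2.8)
E
```

```text
(no output)
```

View pics/cmp.png

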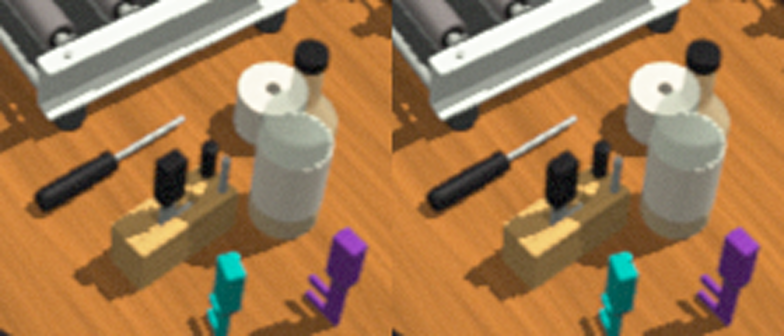

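Before and after match: the key is home and upright, and the bystanders are unmoved. Handing in.

```bash
python3 - <<'E'
from workcell import bot
print(bot.job_done()); print(bot.get_obs()["clock"])
E
```

```text
the job is handed in; nothing more can be done
None
the job is handed in; nothing more can be done
```

The job is done and handed in at about 34 s on the robot's clock. I did it in the order asked:
- **Switch:** I flipped the drive switch to off.
- **Sprung end:** I used the forked key to push the worn roller's sprung axle in, then lifted that end onto the right rail. The worn roller is the one in the far bay.
- **Key:** I put the key back in its slot.
- **Roller:** I lifted the roller out and laid it flat in the steel tray.

**Last checks:**
- The wrist, side and top pictures show the roller lying flat and centred in the tray, both sound rollers in their bays, and the bat leaning to the off side.
- The key stands in its slot, and in the side picture that area (screwdriver, bottle, till roll, look-alike keys) looks the same before and after. The carton and can also look unmoved.
- The gripper was clear of everything, with forces near zero.

**What did not go cleanly:**
- **Key return:** It pressed the slot floor with about 35 N once. It was then left leaning about 3°, so I gripped and released it again, and it now stands upright.
- **Tray position:** My wrist, side and top measurements of the tray disagreed by up to about 7 mm. I aimed between them, and that is well inside the room to spare.
- **Other forces:** About 11.5 N built up on the switch after it snapped over, and about 15 N on the roller as it touched the tray floor.

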